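Move bronze mirrors from the drying rack to the carrier and set it up for the photograph

TASK

Using the spatula, slide its blade under each bronze mirror on the drying rack, lift it across and lay it flat in a free bay of the white carrier tray, one mirror to a bay, without dropping a mirror or touching the bronze with the fingers. Only when all the mirrors are in the carrier, push it along the bench, without lifting it, until it lies square and wholly inside the large taped outline, and lay the scale bar flat inside the small taped rectangle in front of it, ready for the photograph. Leave the spatula lying in its rest as you found it and the other things on the bench undisturbed.

Things in the scene. Friction and masses are not known exactly. Their poses are not given: they have to be found in the camera images.
- mirror0: Round bronze mirror, dull brown-green, 62 mm across and 5 mm thick, 120 g, with a small boss (to 10 mm above its underside) in the middle of its upper face. Origin: centre of its flat underside, z up. It starts lying in one bay of the rack. Some starts have fewer mirrors (absent ones are None).
- mirror1: Round bronze mirror, dull brown-green, 62 mm across and 5 mm thick, 120 g, with a small boss (to 10 mm above its underside) in the middle of its upper face. Origin: centre of its flat underside, z up. It starts lying in one bay of the rack. Some starts have fewer mirrors (absent ones are None).
- mirror2: Round bronze mirror, dull brown-green, 62 mm across and 5 mm thick, 120 g, with a small boss (to 10 mm above its underside) in the middle of its upper face. Origin: centre of its flat underside, z up. It starts lying in one bay of the rack. Some starts have fewer mirrors (absent ones are None).
- mirror3: Round bronze mirror, dull brown-green, 62 mm across and 5 mm thick, 120 g, with a small boss (to 10 mm above its underside) in the middle of its upper face. Origin: centre of its flat underside, z up. It starts lying in one bay of the rack. Some starts have fewer mirrors (absent ones are None).
- rack: Fixed aluminium drying rack, 80 mm (x) by 308 mm (y): four bays at y = -114, -38, 38, 114. Origin: underside centre; front is -x, towards the robot. In each bay a mirror lies across two rails 30 mm high; between them a clear channel 47 mm wide, floor 8 mm high, open at front and back, lets a level blade in under the mirror along +x. 5 mm strips on the rails bound each bay, as on the carrier.
- carrier: Loose white carrier tray, 450 g, 80 mm (x) by 308 mm (y), built like the rack: bays at the same y, but rails 34 mm high; channels 47 mm wide, floor 18 mm high; strips up to 39 mm. Origin: underside centre; front is -x. Its floor is a solid plate 18 mm thick whose upright edges are where to push.
- carrier_bay0 (a point): Centre of a carrier bay at the height of its rails, where the middle of a mirror's underside lies (bay 0 of 0 to 3, counted from -y). Strips 5 mm high stand at its sides (inner faces 36 mm from centre) and, on the rails only, at front and back (34 mm from centre)
- carrier_bay1 (a point): Centre of a carrier bay at the height of its rails, where the middle of a mirror's underside lies (bay 1 of 0 to 3, counted from -y). Strips 5 mm high stand at its sides (inner faces 36 mm from centre) and, on the rails only, at front and back (34 mm from centre)
- carrier_bay2 (a point): Centre of a carrier bay at the height of its rails, where the middle of a mirror's underside lies (bay 2 of 0 to 3, counted from -y). Strips 5 mm high stand at its sides (inner faces 36 mm from centre) and, on the rails only, at front and back (34 mm from centre)
- carrier_bay3 (a point): Centre of a carrier bay at the height of its rails, where the middle of a mirror's underside lies (bay 3 of 0 to 3, counted from -y). Strips 5 mm high stand at its sides (inner faces 36 mm from centre) and, on the rails only, at front and back (34 mm from centre)
- outline: Rectangle of cream masking tape (12 mm strips) flat on the bench beyond the carrier, its inside 110 mm (x) by 338 mm (y), 15 mm larger all round than the carrier. Origin: its centre on the bench; axes along its sides; front is -x. Joined to its front, in the middle, is the small taped rectangle for the scale bar.
- scale_place (a point): Centre, on the bench, of the small taped rectangle in front of the outline, inside 56 mm (along the outline's x) by 155 mm (along its y); the carrier hides it at first
- spatula: Cranked spatula, 120 g: level wooden handle 100 mm long (x -50 to 50), 18 mm wide, 20 mm tall, mid-height 47 mm above the blade's underside; a neck slopes down to a flat steel blade (x 76 to 146 mm), 36 mm wide, 2.5 mm thick. Origin: under the handle's middle, level with the blade's underside; x points to the blade. At rest the blade is flat on the bench, handle level.
- spatula_grip (a point): Where to pinch the spatula from above: in the handle, 20 mm ahead of its middle, 47 mm above the blade's underside; the blade's centre is 91 mm farther forward
- rest: Fixed small wooden fork for the spatula; its slot, 36 mm wide and 37 mm above the bench, carries the rear of the handle (24 mm of it, centred 34 mm behind the handle's middle; cheeks rise to 51 mm). Origin: on the bench, where the origin of the properly rested spatula lies, x the same way as the spatula's.
- tape_roll: Roll of masking tape, 110 mm across, 20 mm high, lying flat; bystander, origin at underside centre
- brush: Small brush 160 mm long lying on the bench; bystander
- scale_bar: White scale bar with black squares, 120 mm (x) by 25 mm (y) by 8 mm, 50 g; origin at underside centre
- dish: Shallow glass dish 84 mm across, 18 mm high; bystander
- solvent: Clear bottle 60 mm across, 130 mm high; bystander
- jar: Amber jar 66 mm across, 75 mm high; bystander
- weight: Brass weight 36 mm across, 52 mm high; bystander
Not all that is in view belongs to the job. What is shaped like the spatula but blue is not meant. Leave any pink look-alike of the mirror0 alone.

How it is judged:
By the outcome, as a careful person would: the job done as asked, in the order asked, and still so for the second after the job is handed in, with the robot touching nothing.
Of mirror0, mirror1, mirror2, mirror3 only 3 to 4 are there at a start; the rules pass over those that are not, and their reading is None.
At some moment in a run one of carrier, scale_bar may be knocked a few centimetres aside while the robot is not near it.
It also fails if it takes over 210 s, if anything falls off the work surface, if the arm or the gripper's body presses on something with over 40 N, if the wrist force passes 120 N, or if a joint passes its speed limit or range.

ROBOT

A 7-joint arm with a two-finger parallel gripper is mounted at the origin on the work surface. World frame = base frame: x ahead of the robot, y to its left, z up, the work surface at z = 0. Lengths are in m, angles in rad, forces in N, time in s.
With the tool pointing down it reaches from about 0.4 to 0.85 m from the base axis. Payload 10.4 kg.
Tool frame: the origin (TCP) lies between the finger pads; the fingertips stand tcp_to_tips ahead of it and the grasp point (between the pads) lies 8 mm behind it (tcp_to_tips is the distance from the TCP to the fingertips, in m); z points along the fingers, y is the line along which they close (so a half turn about z gives the same grasp; the last joint's range is limited). The gripper opens to 85 mm and grips with 20 to 120 N. Pads are 22 mm wide; open, the fingers measure 114 mm over their backs; the gripper's body (76 mm by 85 mm) begins 54 mm behind the grasp point. The pads swing forward as they close: fully open they stand 13 mm farther back than shut.
Start: joints at [-1.366, 0.332, -0.065, 1.46, 0.022, 1.35, -0.088], TCP at [0.141, 0.609, 0.208] pointing down, gripper open.
Joint ranges: [-2.6, 2.6], [-0.5, 2.12], [-1.47, 1.34], [0.16, 2.42], [-1.27, 4.41], [0.06, 2.06], [-2.6, 2.6]. Speed limits (rad/s): [2.22, 2.22, 2.79, 2.79, 3.14, 3.14, 3.14].

INTERFACE

Orientations are given as a unit quaternion [x, y, z, w].
In Python, from workcell import * gives the robot as it stands.
- The arm moves only by the tool apply_moves, never from a script. Its argument "rows" is a list of rows, each an object of numbers: "x", "y", "z": the shift along the tool's x, y, z in mm; "ax", "ay", "az": the turn, a rotation vector about the tool's x, y, z in degrees; "gripper": the closure, from 0 (fully open) to 1 (shut). A call has 1 to 5 rows; each row shifts and turns the commanded pose from where the row before left it, along the tool's axes as they then stand; what a row does not reach is not made up. A row lasts 1/12 s, in which the tool goes at most 41.7 mm and 7.16 degrees, less where a joint would pass 70% of its speed; a pose out of reach is approached as far as the arm can. A call with a gripper value outside its range is refused whole. The fingers move at their own pace and stop on an object; "newtons" is the grip in N (left out, the last holds). Time passes only in rows, so rows that do not move let the fingers close. It gives the time, the measured TCP pose, the force, the opening and the grip force at its end, in the units of the state.
- get_obs(): the state, without advancing time (a new reading comes with each control period).
- camera(name): name is "scene" or "top" or "wrist"; returns a dict with "color" (384x512x3 uint8, red, green, blue), "fov_y" (degrees; the focal length in pixels is half the picture's height over the tangent of half this angle, whatever the lens; pixels are square), "cx", "cy" (the principal point, pixels), "rvec" (rotation vector, rad) and "tvec" (3), from world to camera coordinates, as OpenCV has them. Camera axes: x right, y down, z forward; pixel columns grow to the right and rows downward; lengths in m; the calibration is good to about 2 mm. A picture is of the moment at which its call begins. There is no depth.
- hand_in(): hands the job in; it is judged then, once.
The state is a dict: "clock": time; "joint_pos": joint angles; "joint_velocities": joint speeds; "tau": joint torques, N m; "position": TCP position; "ee_rot": TCP orientation; "ft_force": force on the tool from outside, world axes, zero at the start; "torque": the same for the moment, N m; "grip_width": opening from 0.0 (shut) to 1.0 (fully open); "grasp_force": force on a finger pad.
Only numpy, scipy, OpenCV 4.12 (cv2) and the standard library are available. Lean on these libraries where they do the work, as an engineer would, in place of code of your own. Each camera call takes 0.05 s, during which the arm holds its last target. There are 200 camera calls.

## Working session

There is one attempt and no reset: what is moved stays moved. The work goes in short steps, Python scripts to look and compute and a tool call to move; the robot and the scene stay as the last step left them, time stands still between calls to the robot, and variables do not carry over. Pictures are saved under pics/ and viewed, at most 14 in all, crops included, and the job is handed in when it is done.

Besides the shell and the picture viewer there is one more tool, called after ">>>" as name(argument=value, ...) on one line, values as JSON. apply_moves: Moves the arm, as the interface text tells. Its arguments: {"type":"object","properties":{"rows":{"type":"array","items":{"type":"object","properties":{"x":{"type":"number"},"y":{"type":"number"},"z":{"type":"number"},"ax":{"type":"number"},"ay":{"type":"number"},"az":{"type":"number"},"gripper":{"type":"number"}}}},"newtons":{"type":"number"}},"required":["rows"]}

```bash
ls; mkdir -p pics; cat > h.py <<'E'
import numpy as np, cv2
from workcell import *
from scipy.spatial.transform import Rotation as R
def snap(name,fn):
    c=camera(name); cv2.imwrite('pics/'+fn,c['color'][...,::-1]); np.save('pics/'+fn+'.npy',c,allow_pickle=True); return c
def load(fn): return np.load('pics/'+fn+'.npy',allow_pickle=True).item()
def K(c):
    f=c['color'].shape[0]/2/np.tan(np.radians(c['fov_y'])/2); return np.array([[f,0,c['cx']],[0,f,c['cy']],[0,0,1.]])
def ray(c,uv):
    M=cv2.Rodrigues(np.array(c['rvec'],float))[0]; t=np.array(c['tvec'],float)
    return -M.T@t, M.T@np.linalg.inv(K(c))@np.array([uv[0],uv[1],1.])
def onz(c,uv,z):
    o,d=ray(c,uv); return o+d*(z-o[2])/d[2]
def tri(c1,a,c2,b):
    o1,d1=ray(c1,a);o2,d2=ray(c2,b); s=np.linalg.lstsq(np.c_[d1,-d2],o2-o1,rcond=None)[0]
    return (o1+d1*s[0]+o2+d2*s[1])/2
def proj(c,P): return cv2.projectPoints(np.array(P,float).reshape(-1,3),np.array(c['rvec'],float),np.array(c['tvec'],float),K(c),None)[0].reshape(-1,2)
E
python3 - <<'E'
from h import *
a=snap('scene','s0.png');b=snap('top','t0.png');w=snap('wrist','w0.png')
im=np.vstack([a['color'],b['color']])[...,::-1]
for n,c in (('s',a),('t',b)):
    cv2.imwrite(f'pics/{n}0b.png',cv2.resize(c['color'][...,::-1],(800,600),interpolation=cv2.INTER_CUBIC)); print(n,c['fov_y'],c['cx'],c['cy'],ray(c,(256,192)))
o=get_obs(); print({k:np.round(v,3) for k,v in o.items()})
E
```

```text
pics
s 47.09904713359607 263.2861038273898 190.20117940610953 (array([ 1.28435448, -0.60355292,  1.09427312]), array([-0.5289326 ,  0.39183363, -0.75298535]))
t 50.713753855082324 255.3523878578505 192.06933730548937 (array([ 0.34137242, -0.03540146,  1.3082753 ]), array([ 0.17186834, -0.01374541, -0.98502534]))
{'clock': np.float64(0.15), 'joint_pos': array([-1.366,  0.333, -0.065,  1.461,  0.022,  1.35 , -0.089]), 'joint_velocities': array([ 0.001, -0.004,  0.   , -0.004, -0.001, -0.   , -0.001]), 'tau': array([ 1.0000e-03, -6.2582e+01,  5.0000e-02, -3.9186e+01,  1.6000e-02,
        8.0000e-03,  0.0000e+00]), 'position': array([0.141, 0.609, 0.207]), 'ee_rot': array([ 0.114,  0.994, -0.   , -0.   ]), 'ft_force': array([-0.017, -0.001, -0.449]), 'torque': array([-0.   ,  0.024, -0.031]), 'grasp_force': np.float64(0.0), 'grip_width': np.float64(1.003)}
```

View pics/t0b.png

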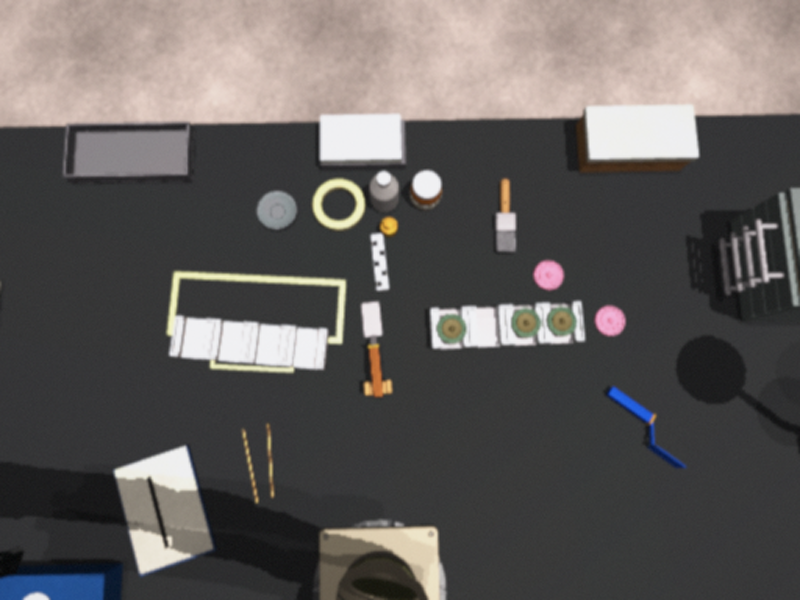

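View pics/s0b.png

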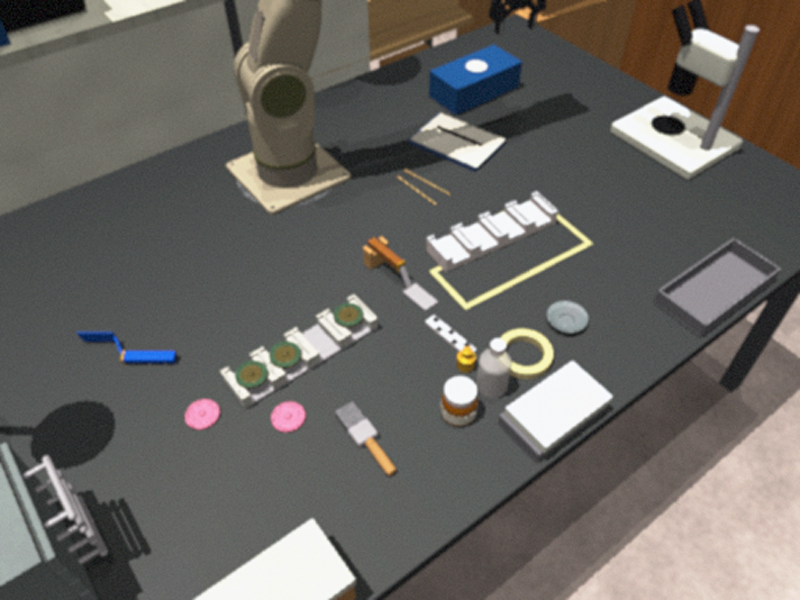

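Top view (800 px picture): the rack holds three bronze mirrors at (452,328), (526,322) and (562,321). The carrier is at (248,343), partly in front of the outline. The scale bar is at (380,262), and the wooden spatula at (375,350) has its blade toward +x in the rest at (377,388).

Could be confused:
- **Spatula:** the wooden one at (375,350) is chosen. The blue one at (645,430) and the brush at (506,215) are not.
- **Mirrors:** the bronze ones are chosen, not the pink discs at (548,275) and (610,320).

I'll check this in one close crop.

```bash
python3 - <<'E'
from h import *
c=load('t0.png'); s=load('s0.png')
im=c['color'][...,::-1][145:265,100:390]; cv2.imwrite('pics/t0c.png',cv2.resize(im,(797,330),interpolation=cv2.INTER_CUBIC))
def blobs(c,m,z,lab,mn=30):
    n,l,st,ce=cv2.connectedComponentsWithStats(m.astype(np.uint8))
    for i in range(1,n):
        if st[i,4]>mn:
            r=cv2.minAreaRect(np.argwhere(l==i)[:,::-1].astype(np.float32))
            print(lab,st[i,4],np.round(ce[i],1),np.round(onz(c,ce[i],z),3),[np.round(onz(c,p,z)[:2],3).tolist() for p in cv2.boxPoints(r)])
for n,c in (('top',c),('scene',s)):
    hsv=cv2.cvtColor(c['color'],cv2.COLOR_RGB2HSV); H,S,V=[hsv[...,i].astype(int) for i in range(3)]
    blobs(c,(H<15)&(S>140)&(V>90),.057,n+' wood')
    blobs(c,(H>12)&(H<75)&(S>40)&(V<150)&(V>50),.035,n+' bronze',60)
    blobs(c,(S<40)&(V>170),.036,n+' white',60)
    blobs(c,(H>20)&(H<35)&(S>50)&(V>170),.0,n+' tape',60)
E
```

```text
top wood 209 [240.2 238. ] [ 0.417 -0.001  0.057] [[0.463, 0.013], [0.465, -0.008], [0.372, -0.015], [0.37, 0.005]]
top bronze 549 [397.  101.9] [ 0.858 -0.529  0.035] [[0.853, -0.4], [0.962, -0.45], [0.854, -0.679], [0.748, -0.626]]
top bronze 90 [220.1 136.4] [0.75  0.06  0.035] [[0.775, 0.138], [0.831, 0.037], [0.746, -0.006], [0.692, 0.095]]
top bronze 215 [358.9 205.7] [ 0.513 -0.379  0.035] [[0.541, -0.356], [0.54, -0.407], [0.489, -0.403], [0.49, -0.353]]
top bronze 209 [335.9 206.6] [ 0.511 -0.306  0.035] [[0.539, -0.282], [0.538, -0.333], [0.487, -0.33], [0.488, -0.279]]
top bronze 216 [288.6 210.3] [ 0.503 -0.155  0.035] [[0.53, -0.129], [0.529, -0.183], [0.478, -0.181], [0.479, -0.127]]
top bronze 141 [172.4 294.7] [0.251 0.209 0.035] [[0.325, 0.22], [0.325, 0.209], [0.182, 0.198], [0.182, 0.209]]
top bronze 145 [159.6 298. ] [0.242 0.248 0.035] [[0.313, 0.268], [0.315, 0.257], [0.172, 0.227], [0.171, 0.238]]
top bronze 1577 [227.3 362.6] [0.051 0.043 0.035] [[0.125, 0.113], [0.12, -0.094], [-0.009, -0.091], [-0.004, 0.113]]
top white 38846 [256.9  43.5] [ 1.077 -0.068  0.
[... 7711 characters left out ...]
hite 873 [  7.5 342.5] [ 0.565 -0.83   0.036] [[0.437, -0.811], [0.473, -0.763], [0.662, -0.824], [0.629, -0.866]]
scene white 2845 [183.8 365.1] [ 0.873 -0.516  0.036] [[0.824, -0.647], [0.824, -0.441], [0.948, -0.442], [0.94, -0.636]]
scene tape 256 [162.7 115.9] [-0.017 -0.087  0.   ] [[-0.104, -0.113], [-0.137, -0.036], [0.1, -0.052], [0.124, -0.124]]
scene tape 554 [328.2 173.2] [0.597 0.215 0.   ] [[0.484, 0.069], [0.505, 0.488], [0.648, 0.414], [0.615, 0.025]]
scene tape 375 [339.5 224.3] [0.779 0.093 0.   ] [[0.708, 0.076], [0.741, 0.17], [0.839, 0.106], [0.806, 0.018]]
scene tape 76 [297.5 227.7] [ 0.71 -0.02  0.  ] [[0.685, -0.017], [0.703, 0.008], [0.732, -0.017], [0.714, -0.041]]
```

View pics/t0c.png

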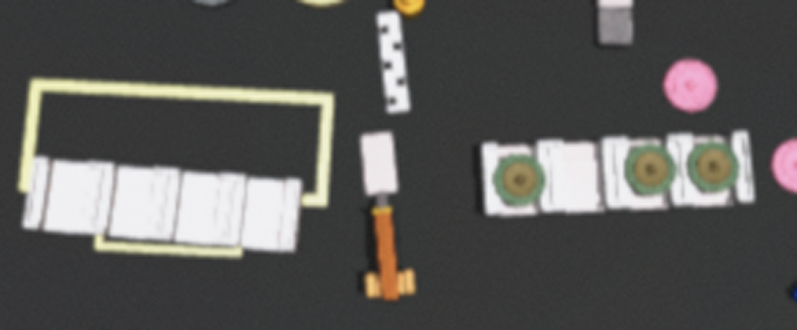

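The crop shows the wooden spatula at (380,210), bronze mirrors at (518,180), (650,168) and (712,165), and the carrier with four empty bays. This confirms the choice, so I'll set out toward the spatula.

>>> apply_moves(rows=[{"az": -6,"gripper": 0.3},{"az": -6},{"az": -6},{"x": -23,"y": -28},{"x": -23,"y": -28}])

```text
invalid input at $.rows[0]: expected keys x, y, z, ax, ay, az, gripper
```

>>> apply_moves(rows=[{"x": -23,"y": -28},{"x": -23,"y": -28},{"x": -23,"y": -28},{"x": -23,"y": -28},{"x": -23,"y": -28}])

```text
invalid input at $.rows[0]: expected keys x, y, z, ax, ay, az, gripper
```

>>> apply_moves(rows=[{"x": -23,"y": -28},{"x": -23,"y": -28},{"x": -23,"y": -28},{"y": -35},{"y": -35}])

```text
invalid input at $.rows[0]: expected keys x, y, z, ax, ay, az, gripper
```

>>> apply_moves(rows=[{"y": -35},{"y": -35},{"y": -35},{"y": -35},{"y": -35}])

```text
invalid input at $.rows[0]: expected keys x, y, z, ax, ay, az, gripper
```

>>> apply_moves(rows=[{"y": -35},{"y": -35},{"y": -35},{},{}])

```text
invalid input at $.rows[0]: expected keys x, y, z, ax, ay, az, gripper
```

```bash
cat >> h.py <<'E'
def pose():
    o=get_obs(); return np.array(o['position']),R.from_quat(o['ee_rot'])
def go(p,yaw,lab=''):
    """shift/turn in tool axes to put TCP at p, tool x opposite to spatula yaw (deg), level"""
    P,Q=pose(); y=np.radians(yaw); X=-np.array([np.cos(y),np.sin(y),0]); Z=np.array([0,0,-1.]); T=R.from_matrix(np.c_[X,np.cross(Z,X),Z])
    d=(np.array(p)-P)*1000
    print(lab,'now',P.round(4),'shift now-axes',Q.inv().apply(d).round(1),'turn',np.degrees((Q.inv()*T).as_rotvec()).round(2),'shift new-axes',T.inv().apply(d).round(1))
E
python3 - <<'E'
from h import *
o=get_obs(); print(o['clock'],o['grip_width'],o['joint_pos'].round(2) if hasattr(o['joint_pos'],'round') else o['joint_pos'])
go((0.437,0.001,0.2),5)
c=snap('wrist','w1.png'); print(ray(c,(256,192)),c['fov_y'])
cv2.imwrite('pics/w1b.png',cv2.resize(c['color'][...,::-1],(800,600)))
E
```

```text
0.15 1.0030062464788772 [-1.37  0.33 -0.06  1.46  0.02  1.35 -0.09]
 now [0.1411 0.6086 0.207 ] shift now-axes [-425.5 -525.     7.6] turn [-6.000e-02 -1.000e-02 -1.805e+01] shift new-axes [-241.9 -631.1    7. ]
(array([0.06054419, 0.62627271, 0.37276207]), array([ 0.32217735, -0.08988655, -0.9425638 ])) 60.83582105856824
```

View pics/w1b.png

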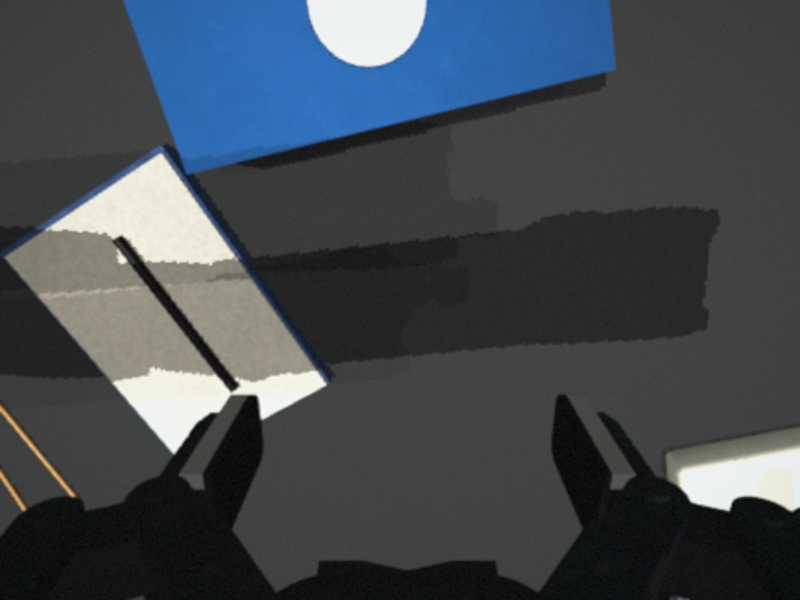

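All the keys are required, so I'm resending. The wrist view shows only the bench edge items and the fingers.

>>> apply_moves(rows=[{"x": 0,"y": 0,"z": 0,"ax": 0,"ay": 0,"az": -6,"gripper": 0.3},{"x": 0,"y": 0,"z": 0,"ax": 0,"ay": 0,"az": -6,"gripper": 0.3},{"x": 0,"y": 0,"z": 0,"ax": 0,"ay": 0,"az": -6,"gripper": 0.3},{"x": -23,"y": -28,"z": 0,"ax": 0,"ay": 0,"az": 0,"gripper": 0.3},{"x": -23,"y": -28,"z": 0,"ax": 0,"ay": 0,"az": 0,"gripper": 0.3}])

```text
clock: 0.62
position: [0.1903, 0.5571, 0.2069]
ee_rot: [-0.046, 0.999, -0.0, -0.001]
ft_force: [1.9, -0.2, 0.1]
grip_width: 0.698
grasp_force: 0.0
```

>>> apply_moves(rows=[{"x": -23,"y": -28,"z": 0,"ax": 0,"ay": 0,"az": 0,"gripper": 0.3},{"x": -23,"y": -28,"z": 0,"ax": 0,"ay": 0,"az": 0,"gripper": 0.3},{"x": -23,"y": -28,"z": 0,"ax": 0,"ay": 0,"az": 0,"gripper": 0.3},{"x": -23,"y": -28,"z": 0,"ax": 0,"ay": 0,"az": 0,"gripper": 0.3},{"x": -23,"y": -28,"z": 0,"ax": 0,"ay": 0,"az": 0,"gripper": 0.3}])

```text
clock: 1.03
position: [0.3194, 0.426, 0.2076]
ee_rot: [-0.043, 0.999, 0.0, 0.0]
ft_force: [1.0, 0.7, -0.2]
grip_width: 0.696
grasp_force: 0.0
```

>>> apply_moves(rows=[{"x": -23,"y": -28,"z": 0,"ax": 0,"ay": 0,"az": 0,"gripper": 0.3},{"x": -23,"y": -28,"z": 0,"ax": 0,"ay": 0,"az": 0,"gripper": 0.3},{"x": -23,"y": -28,"z": 0,"ax": 0,"ay": 0,"az": 0,"gripper": 0.3},{"x": 0,"y": -35,"z": 0,"ax": 0,"ay": 0,"az": 0,"gripper": 0.3},{"x": 0,"y": -35,"z": 0,"ax": 0,"ay": 0,"az": 0,"gripper": 0.3}])

```text
clock: 1.45
position: [0.4013, 0.2781, 0.2072]
ee_rot: [-0.043, 0.999, -0.0, -0.0]
ft_force: [0.7, -0.1, 0.4]
grip_width: 0.7
grasp_force: 0.0
```

>>> apply_moves(rows=[{"x": 0,"y": -35,"z": 0,"ax": 0,"ay": 0,"az": 0,"gripper": 0.3},{"x": 0,"y": -35,"z": 0,"ax": 0,"ay": 0,"az": 0,"gripper": 0.3},{"x": 0,"y": -35,"z": 0,"ax": 0,"ay": 0,"az": 0,"gripper": 0.3},{"x": 0,"y": -35,"z": 0,"ax": 0,"ay": 0,"az": 0,"gripper": 0.3},{"x": 0,"y": -35,"z": 0,"ax": 0,"ay": 0,"az": 0,"gripper": 0.3}])

```text
clock: 1.87
position: [0.4153, 0.104, 0.2076]
ee_rot: [-0.043, 0.999, 0.0, 0.0]
ft_force: [1.3, -0.1, -0.6]
grip_width: 0.701
grasp_force: 0.0
```

>>> apply_moves(rows=[{"x": 0,"y": -35,"z": 0,"ax": 0,"ay": 0,"az": 0,"gripper": 0.3},{"x": 0,"y": -35,"z": 0,"ax": 0,"ay": 0,"az": 0,"gripper": 0.3},{"x": 0,"y": -35,"z": 0,"ax": 0,"ay": 0,"az": 0,"gripper": 0.3},{"x": 0,"y": 0,"z": 0,"ax": 0,"ay": 0,"az": 0,"gripper": 0.3},{"x": 0,"y": 0,"z": 0,"ax": 0,"ay": 0,"az": 0,"gripper": 0.3}])

```text
clock: 2.28
position: [0.4246, -0.0004, 0.2077]
ee_rot: [-0.041, 0.999, 0.0, 0.0]
ft_force: [0.1, 1.7, 0.2]
grip_width: 0.697
grasp_force: 0.0
```

```bash
python3 - <<'E'
from h import *
o=get_obs(); print(o['clock'],o['grip_width'],np.round(o['joint_pos'],2))
go((0.437,0.001,0.2),5)
import workcell; print([k for k in dir(workcell) if not k.startswith('_')], globals().get('tcp_to_tips'))
c=snap('wrist','w1.png'); print(ray(c,(256,192)))
cv2.imwrite('pics/w1c.png',cv2.resize(c['color'][...,::-1],(800,600)))
E
```

```text
2.2833 0.6973584901380394 [-0.6  -0.16  0.46  1.97  0.07  1.31  1.48]
 now [ 4.246e-01 -4.000e-04  2.077e-01] shift now-axes [-12.5   0.3   7.7] turn [ 0.04  0.02 -0.27] shift new-axes [-12.5   0.3   7.7]
['MotionError', 'camera', 'get_obs', 'hand_in', 'tcp_to_tips'] 0.011
(array([ 0.34211975, -0.00863225,  0.37342636]), array([ 0.33414322,  0.01456329, -0.94257125]))
```

View pics/w1c.png

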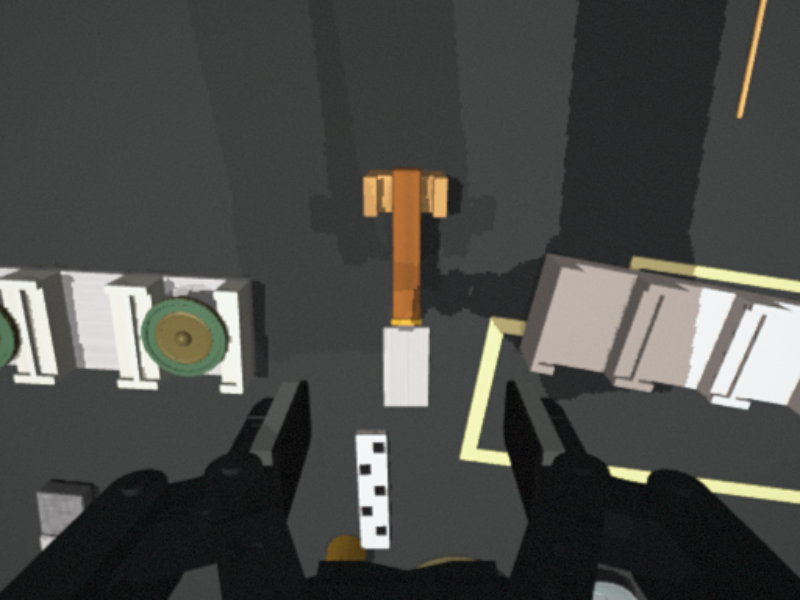

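The wrist view (800 px scale) shows:
- **Spatula handle:** from (406,171) to (406,320).
- **Blade:** corners (384,328) to (429,405).
- **Rest:** at (405,195).
- **Nearest mirror:** at (185,337).
- **Carrier:** at the right.

```bash
python3 - <<'E'
from h import *
c=load('w1.png'); t=load('t0.png'); k=1.5625
f=lambda u,z:onz(c,(u[0]/k,u[1]/k),z).round(4)
r=f((406.5,171),.057);e=f((405.5,320),.057);b0=f((406,328),.0025);b1=f((406.5,405),.0025)
print(r,e,b0,b1,np.linalg.norm(e-r),np.linalg.norm(b1-b0))
for a,b in ((r,e),(b0,b1),(r,b1)): d=b-a; print('yaw',np.degrees(np.arctan2(d[1],d[0])))
print('tri rear',tri(c,(406.5/k,171/k),t,(100+390/2.75,145+297/2.75)),'bladetip',tri(c,(406.5/k,405/k),t,(100+376/2.75,145+134/2.75)))
print('mirror',f((183,336),.035),'boss',f((182,338),.04),'rest l,r',f((363,173),.051),f((448,173),.051))
print('rack strips',[f(p,.035) for p in((246,280),(243,391),(109,275),(120,388))],'carrier',[f(p,.039) for p in((547,256),(532,368),(745,408))])
E
```

```text
[ 0.3715 -0.0063  0.057 ] [0.4681 0.001  0.057 ] [0.4965 0.0036 0.0025] [0.5652 0.0097 0.0025] 0.09687543548289217 0.06897028345599289
yaw 4.321591297233364
yaw 5.074091401270445
yaw 4.7220236732753875
tri rear [ 0.37132279 -0.00585913  0.0597457 ] bladetip [0.56459668 0.00953558 0.00348052]
mirror [ 0.5024 -0.157   0.035 ] boss [ 0.5016 -0.1556  0.04  ] rest l,r [ 0.3754 -0.0329  0.051 ] [0.3711 0.0194 0.051 ]
rack strips [array([ 0.4562, -0.111 ,  0.035 ]), array([ 0.5438, -0.1149,  0.035 ]), array([ 0.4604, -0.2053,  0.035 ]), array([ 0.5488, -0.2064,  0.035 ])] carrier [array([0.4211, 0.0929, 0.039 ]), array([0.5051, 0.0963, 0.039 ]), array([0.5249, 0.2606, 0.039 ])]
```

>>> apply_moves(rows=[{"x": -7.5,"y": -0.6,"z": 35,"ax": 0,"ay": 0,"az": 0,"gripper": 0.3},{"x": -7.5,"y": -0.6,"z": 35,"ax": 0,"ay": 0,"az": 0,"gripper": 0.3},{"x": 0,"y": 0,"z": 35,"ax": 0,"ay": 0,"az": 0,"gripper": 0.3},{"x": 0,"y": 0,"z": 35,"ax": 0,"ay": 0,"az": 0,"gripper": 0.3},{"x": 0,"y": 0,"z": 18,"ax": 0,"ay": 0,"az": 0,"gripper": 0.3}])

```text
clock: 2.75
position: [0.4374, 0.0024, 0.0459]
ee_rot: [-0.044, 0.999, -0.0, -0.002]
ft_force: [-1.1, 0.2, 0.1]
grip_width: 0.698
grasp_force: 0.0
```

>>> apply_moves(rows=[{"x": 0,"y": 0,"z": 10,"ax": 0,"ay": 0,"az": 0,"gripper": 0.3},{"x": 0,"y": 0,"z": 0,"ax": 0,"ay": 0,"az": 0,"gripper": 0.3},{"x": 0,"y": 0,"z": 0,"ax": 0,"ay": 0,"az": 0,"gripper": 0.3}])

```text
clock: 3.0
position: [0.44, 0.0019, 0.0401]
ee_rot: [-0.044, 0.999, -0.0, -0.0]
ft_force: [0.7, 0.7, 0.2]
grip_width: 0.696
grasp_force: 0.0
```

```bash
python3 - <<'E'
from h import *
go((0.440,-0.0007,0.039),4.7); print(get_obs()['ft_force'])
E
```

```text
now [0.44   0.0019 0.0401] shift now-axes [ 0.2 -2.6  1.1] turn [-0.   -0.    0.31] shift new-axes [ 0.2 -2.6  1.1]
[0.67755795 0.68200949 0.22859608]
```

>>> apply_moves(rows=[{"x": 0,"y": -2.6,"z": 1,"ax": 0,"ay": 0,"az": 0.3,"gripper": 0.3},{"x": 0,"y": 0,"z": 0,"ax": 0,"ay": 0,"az": 0,"gripper": 1},{"x": 0,"y": 0,"z": 0,"ax": 0,"ay": 0,"az": 0,"gripper": 1},{"x": 0,"y": 0,"z": 0,"ax": 0,"ay": 0,"az": 0,"gripper": 1},{"x": 0,"y": 0,"z": 0,"ax": 0,"ay": 0,"az": 0,"gripper": 1}], newtons=100)

```text
clock: 3.42
position: [0.4402, -0.0013, 0.039]
ee_rot: [-0.041, 0.999, 0.0, 0.0]
ft_force: [-0.1, 0.7, 0.1]
grip_width: 0.134
grasp_force: 0.0
```

>>> apply_moves(rows=[{"x": 0,"y": 0,"z": 0,"ax": 0,"ay": 0,"az": 0,"gripper": 1},{"x": 0,"y": 0,"z": 0,"ax": 0,"ay": 0,"az": 0,"gripper": 1},{"x": 0,"y": 0,"z": 0,"ax": 0,"ay": 0,"az": 0,"gripper": 1}], newtons=100)

```text
clock: 3.67
position: [0.4399, -0.0014, 0.0386]
ee_rot: [-0.041, 0.999, 0.0, 0.0]
ft_force: [-0.6, -0.1, -0.3]
grip_width: -0.001
grasp_force: 0.0
```

```bash
python3 - <<'E'
from h import *
o=get_obs();print(o['ee_rot'],o['ft_force'],o['grip_width']*85)
go((0.440,-0.0007,0.039),4.7)
E
```

```text
[-4.05509350e-02  9.99177471e-01  5.71401472e-05  1.01269248e-05] [-0.62487123 -0.05298708 -0.30124111] -0.07082745202786597
 now [ 0.4399 -0.0014  0.0386] shift now-axes [-0.2  0.7 -0.4] turn [ 0.01  0.   -0.05] shift new-axes [-0.2  0.7 -0.4]
```

```bash
python3 - <<'E'
from h import *
c=snap('wrist','w2.png'); s=snap('scene','s2.png')
a=cv2.resize(c['color'][...,::-1],(400,300)); b=cv2.resize(s['color'][...,::-1][110:230,170:330],(400,300),interpolation=cv2.INTER_CUBIC)
cv2.imwrite('pics/w2b.png',np.hstack([a,b]))
E
```

```text
(no output)
```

View pics/w2b.png

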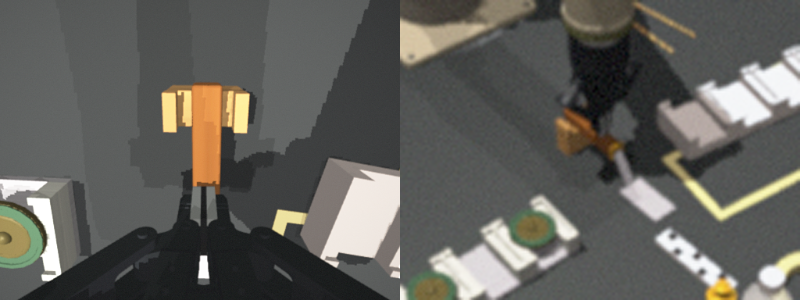

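```bash
python3 - <<'E'
from h import *
c=load('w2.png'); s=load('s2.png'); o=get_obs();print(o['grip_width'],o['grasp_force'])
p,q=pose()
for z in(-.05,-.03,-.008,0,.011):
    P=p+q.apply([0,0,z]); print(z,P.round(3),'w2',(proj(c,P)*400/512).round(1),'s2',((proj(s,P)-[170,110])*2.5+[400,0]).round(1))
for P in((.3715,-.0063,.057),(.468,.001,.057)): print('w2',(proj(c,P)*400/512).round(1),'s2',((proj(s,P)-[170,110])*2.5+[400,0]).round(1))
w=cv2.resize(c['color'][...,::-1][200:340,180:360],(771,600),interpolation=cv2.INTER_CUBIC); cv2.imwrite('pics/w2c.png',w)
E
```

```text
0.002688154689131739 0.0
-0.05 [ 0.44  -0.001  0.089] w2 [[205.9 223.8]] s2 [[599.8 114.2]]
-0.03 [ 0.44  -0.001  0.069] w2 [[205.6 203.8]] s2 [[600.1 125.1]]
-0.008 [ 0.44  -0.001  0.047] w2 [[205.4 186.8]] s2 [[600.3 136.9]]
0 [ 0.44  -0.001  0.039] w2 [[205.3 181.6]] s2 [[600.4 141.1]]
0.011 [ 0.44  -0.001  0.028] w2 [[205.2 175. ]] s2 [[600.5 146.8]]
w2 [[207.   86.6]] s2 [[567.5 104.4]]
w2 [[205.6 230.8]] s2 [[614.4 142.6]]
```

View pics/w2c.png

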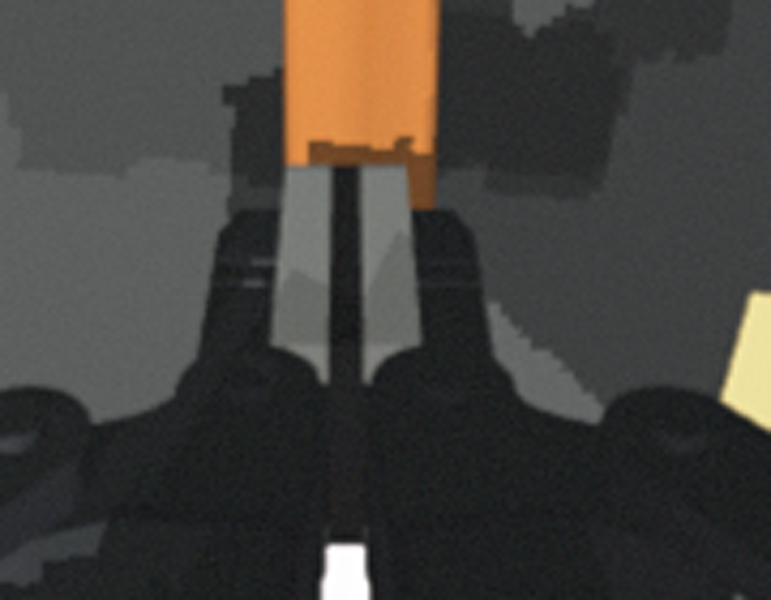

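```bash
python3 - <<'E'
from h import *
c=load('w2.png'); p,q=pose()
for dx in(-.011,0,.011):
    for z in(-.03,-.02,-.01,0,.011):
        P=p+q.apply([dx,0,z]); print(dx,P.round(3),(proj(c,P)).round(1))
t=snap('top','t2.png')
P=p+q.apply([0,0,-.15]);print(ray(c,(256,192))[0]-p)
print(np.array(get_obs()['joint_pos']).round(4))
E
```

```text
-0.011 [ 0.451 -0.001  0.069] [[263.1 280.7]]
-0.011 [ 0.451 -0.001  0.059] [[263.  269.2]]
-0.011 [ 0.451 -0.001  0.049] [[262.8 259. ]]
-0.011 [ 0.451 -0.001  0.039] [[262.7 249.7]]
-0.011 [ 0.451 -0.001  0.028] [[262.6 240.6]]
0 [ 0.44  -0.001  0.069] [[263.2 260.9]]
0 [ 0.44  -0.001  0.059] [[263.  250.3]]
0 [ 0.44  -0.001  0.049] [[262.9 240.9]]
0 [ 0.44  -0.001  0.039] [[262.8 232.4]]
0 [ 0.44  -0.001  0.028] [[262.6 224. ]]
0.011 [ 0.429 -0.002  0.069] [[263.2 240.1]]
0.011 [ 0.429 -0.002  0.059] [[263.1 230.5]]
0.011 [ 0.429 -0.002  0.049] [[262.9 222. ]]
0.011 [ 0.429 -0.002  0.039] [[262.8 214.4]]
0.011 [ 0.429 -0.002  0.028] [[262.7 206.8]]
[-0.08242045 -0.00799342  0.16579874]
[-0.5842  0.1044  0.5091  2.1399 -0.0644  0.9115  1.614 ]
```

```bash
python3 - <<'E'
from h import *
s=load('s2.png'); t=load('t2.png')
a=cv2.resize(s['color'][...,::-1][125:195,215:285],(400,400),interpolation=cv2.INTER_CUBIC)
b=cv2.resize(t['color'][...,::-1][185:265,200:280],(400,400),interpolation=cv2.INTER_CUBIC)
cv2.imwrite('pics/s2c.png',np.hstack([a,b]))
E
```

```text
(no output)
```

View pics/s2c.png

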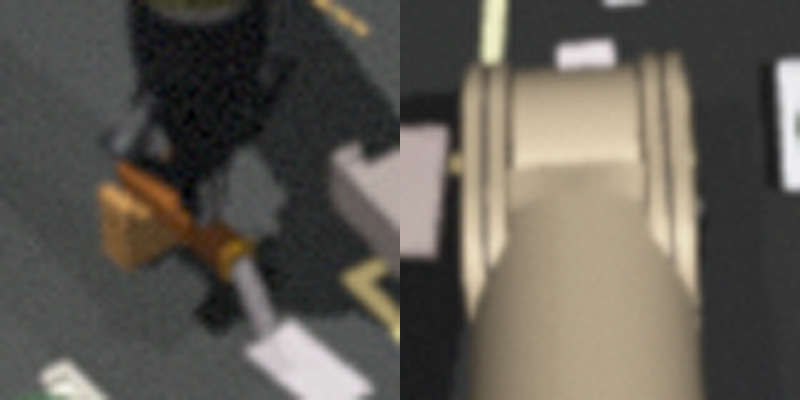

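```bash
python3 - <<'E'
from h import *
a=load('w1.png');b=load('w2.png')
def wd(c,u,v,z): return np.linalg.norm(onz(c,u,z)-onz(c,v,z))*1000
k=1.5625
print('blade w',wd(a,(384/k,365/k),(428.5/k,365/k),.0025),'handle',wd(a,(393/k,250/k),(419.5/k,250/k),.057),wd(b,(180+285/4.283,220),(180+438/4.283,220),.057))
print('cheeks',wd(a,(363/k,173/k),(448/k,173/k),.051),wd(b,(162*1.28,94*1.28),(249*1.28,94*1.28),.051))
g=(b['color'].astype(int))
for v in (125,140,170,200,215): print(v,[tuple(g[v,u]) for u in range(236,290,3)])
E
```

```text
blade w 35.834479024609415 handle 16.84526660985301 17.593137802371754
cheeks 52.43563665119667 51.534989613426724
125 [(np.int64(255), np.int64(231), np.int64(148)), (np.int64(253), np.int64(229), np.int64(148)), (np.int64(253), np.int64(228), np.int64(145)), (np.int64(222), np.int64(156), np.int64(91)), (np.int64(226), np.int64(144), np.int64(73)), (np.int64(230), np.int64(147), np.int64(73)), (np.int64(229), np.int64(145), np.int64(74)), (np.int64(228), np.int64(146), np.int64(74)), (np.int64(227), np.int64(145), np.int64(76)), (np.int64(228), np.int64(146), np.int64(76)), (np.int64(234), np.int64(153), np.int64(77)), (np.int64(236), np.int64(154), np.int64(78)), (np.int64(236), np.int64(157), np.int64(81)), (np.int64(238), np.int64(160), np.int64(81)), (np.int64(240), np.int64(161), np.int64(84)), (np.int64(231), np.int64(148), np.int64(78)), (np.int64(139), np.int64(96), np.int64(56)), (np.int64(165), np.int64(127), np.int64(80))]
140 [(np.int64(253), np.int64(224), np.int64(142)), (np.int64(252), np.int64(221), np.int64(139)), (np.int64(251), np.int64(221), np.int64(139)), (np.
[... 2449 characters left out ...]
, np.int64(82)), (np.int64(79), np.int64(73), np.int64(67)), (np.int64(221), np.int64(138), np.int64(71)), (np.int64(227), np.int64(144), np.int64(76)), (np.int64(226), np.int64(146), np.int64(76)), (np.int64(225), np.int64(144), np.int64(74)), (np.int64(223), np.int64(142), np.int64(75)), (np.int64(218), np.int64(137), np.int64(72)), (np.int64(210), np.int64(131), np.int64(63)), (np.int64(215), np.int64(136), np.int64(71)), (np.int64(219), np.int64(138), np.int64(72)), (np.int64(220), np.int64(139), np.int64(73)), (np.int64(222), np.int64(139), np.int64(72)), (np.int64(173), np.int64(109), np.int64(58)), (np.int64(42), np.int64(43), np.int64(44)), (np.int64(41), np.int64(41), np.int64(43))]
```

The scene crop shows the closed fingertips just above the handle at (205,220). The stated tip depth reads about 30 mm too deep, so I'll open, go lower in steps and watch the force.

>>> apply_moves(rows=[{"x": 0,"y": 0,"z": 0,"ax": 0,"ay": 0,"az": 0,"gripper": 0.3},{"x": 0,"y": 0,"z": 0,"ax": 0,"ay": 0,"az": 0,"gripper": 0.3},{"x": 0,"y": 0,"z": 0,"ax": 0,"ay": 0,"az": 0,"gripper": 0.3},{"x": 0,"y": 0,"z": 0,"ax": 0,"ay": 0,"az": 0,"gripper": 0.3},{"x": 0,"y": 0,"z": 0,"ax": 0,"ay": 0,"az": 0,"gripper": 0.3}])

```text
clock: 4.23
position: [0.4399, -0.0014, 0.0386]
ee_rot: [-0.041, 0.999, 0.0, 0.0]
ft_force: [-0.7, -0.5, 0.1]
grip_width: 0.691
grasp_force: 0.0
```

>>> apply_moves(rows=[{"x": 0,"y": 0.6,"z": 5,"ax": 0,"ay": 0,"az": 0,"gripper": 0.3},{"x": 0,"y": 0,"z": 5,"ax": 0,"ay": 0,"az": 0,"gripper": 0.3},{"x": 0,"y": 0,"z": 5,"ax": 0,"ay": 0,"az": 0,"gripper": 0.3},{"x": 0,"y": 0,"z": 0,"ax": 0,"ay": 0,"az": 0,"gripper": 0.3}])

```text
clock: 4.57
position: [0.439, -0.0009, 0.0223]
ee_rot: [-0.041, 0.999, -0.0, -0.001]
ft_force: [0.3, -0.1, 0.4]
grip_width: 0.701
grasp_force: 0.0
```

```bash
python3 - <<'E'
from h import *
print(pose()[0],get_obs()['grip_width'])
c=snap('wrist','w3.png'); s=snap('scene','s3.png')
a=cv2.resize(c['color'][...,::-1],(533,400)); b=cv2.resize(s['color'][...,::-1][125:195,215:262],(267,400),interpolation=cv2.INTER_CUBIC)
cv2.imwrite('pics/w3b.png',np.hstack([a,b]))
E
```

```text
[ 0.43897819 -0.00092216  0.02234874] 0.7009915870013106
```

View pics/w3b.png

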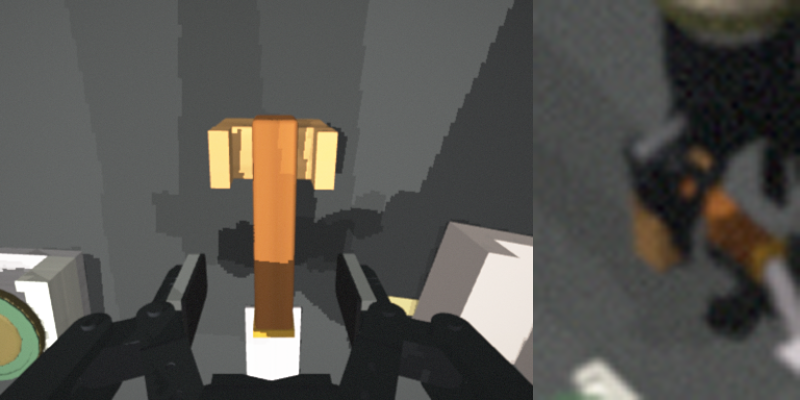

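The fingers straddle the handle, with pads at (195,270) and (350,270) and the handle between at (273,270). They are still high, so I'll go 9 mm lower and close.

>>> apply_moves(rows=[{"x": -1,"y": 0,"z": 5,"ax": 0,"ay": 0,"az": 0,"gripper": 0.3},{"x": 0,"y": 0,"z": 4,"ax": 0,"ay": 0,"az": 0,"gripper": 0.3},{"x": 0,"y": 0,"z": 0,"ax": 0,"ay": 0,"az": 0,"gripper": 0.6},{"x": 0,"y": 0,"z": 0,"ax": 0,"ay": 0,"az": 0,"gripper": 1},{"x": 0,"y": 0,"z": 0,"ax": 0,"ay": 0,"az": 0,"gripper": 1}], newtons=80)

```text
clock: 5.08
position: [0.4408, -0.0008, 0.0146]
ee_rot: [-0.041, 0.999, 0.0, -0.0]
ft_force: [-0.6, -0.4, -0.1]
grip_width: 0.279
grasp_force: 0.0
```

>>> apply_moves(rows=[{"x": 0,"y": 0,"z": 0,"ax": 0,"ay": 0,"az": 0,"gripper": 1},{"x": 0,"y": 0,"z": 0,"ax": 0,"ay": 0,"az": 0,"gripper": 1},{"x": 0,"y": 0,"z": 0,"ax": 0,"ay": 0,"az": 0,"gripper": 1}])

```text
clock: 5.33
position: [0.441, -0.0007, 0.0149]
ee_rot: [-0.041, 0.999, 0.0, 0.0]
ft_force: [-1.6, -0.9, 6.2]
grip_width: 0.187
grasp_force: 78.9
```

```bash
python3 - <<'E'
from h import *
o=get_obs();print(pose()[0],o['ft_force'],o['grip_width']*85,o['grasp_force'])
c=snap('wrist','w4.png')
cv2.imwrite('pics/w4b.png',cv2.resize(c['color'][...,::-1][150:384,130:400],(692,600),interpolation=cv2.INTER_CUBIC))
E
```

```text
[ 0.4410465  -0.0007309   0.01494024] [-1.58294319 -0.90364358  6.22811512] 15.922929842411312 78.93857717514038
```

View pics/w4b.png

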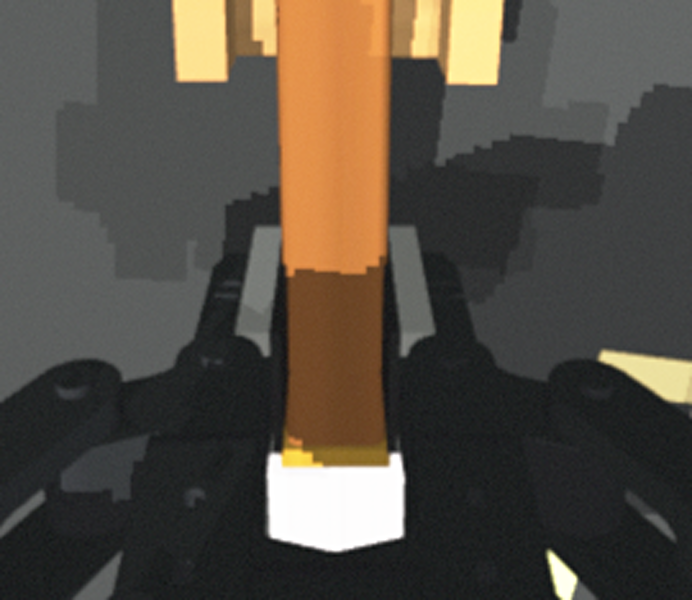

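The grip is good: the handle sits between both pads (width 16 mm, 79 N). This TCP pose is the reference with the blade on the bench (z=0.0149). I'll fit rack and carrier silhouettes in the first images to get their poses.

```bash
cat > fit.py <<'E'
from h import *
from scipy.optimize import minimize
def mask(c,kind):
    hsv=cv2.cvtColor(c['color'],cv2.COLOR_RGB2HSV); H,S,V=[hsv[...,i].astype(int) for i in range(3)]
    if kind=='carrier': return (S<45)&(V>95)
    return ((S<45)&(V>95))|((H>12)&(H<80)&(S>40)&(V>45))
def box(x,y,th,L,W,h):
    r=R.from_euler('z',th).as_matrix(); return np.array([[a*L/2,b*W/2,z] for a in(-1,1) for b in(-1,1) for z in(0,h)])@r.T+[x,y,0]
def fitbox(imgs,kind,g,L=.08,W=.308,h=.037,mar=25):
    D=[]
    for c in imgs:
        roi=np.zeros(c['color'].shape[:2],np.uint8); cv2.fillConvexPoly(roi,cv2.convexHull(proj(c,box(*g,L+.012,W+.012,h)).astype(np.float32)).astype(np.int32),1)
        D.append((c,cv2.GaussianBlur((mask(c,kind)&(roi>0)).astype(np.float32),(3,3),0)))
    def cost(p):
        e=0
        for c,m in D:
            s=16; im=np.zeros(m.shape,np.uint8); hull=cv2.convexHull(proj(c,box(p[0],p[1],p[2],L,W,h)).astype(np.float32))
            cv2.fillConvexPoly(im,np.round(hull*s).astype(np.int32),255,cv2.LINE_AA,4); e+=np.abs(im/255.-m).sum()/m.sum()
        return e
    best=min((minimize(cost,np.array(g)+d,method='Nelder-Mead',options=dict(initial_simplex=np.array(g)+d+np.array([[0,0,0],[.006,0,0],[0,.006,0],[0,0,.04]]))) for d in ([0,0,0],[.004,-.004,.02],[-.004,.004,-.02])),key=lambda r:r.fun)
    return best.x,best.fun
E
python3 - <<'E'
from fit import *
t=load('t0.png');s=load('s0.png')
for n,im in(('both',[t,s]),('top',[t]),('scene',[s])):
    for k,g,h in(('rack',(.509,-.268,.042),.035),('carrier',(.483,.254,-.108),.037)):
        x,f=fitbox(im,k,g,h=h); print(n,k,x[:2].round(4),np.degrees(x[2]).round(2),round(f,3))
E
```

```text
both rack [ 0.5087 -0.2702] 1.4 0.235
both carrier [0.4834 0.2555] -6.34 0.156
top rack [ 0.5098 -0.27  ] 1.49 0.057
top carrier [0.4845 0.2569] -6.29 0.047
scene rack [ 0.5077 -0.2693] 1.39 0.172
scene carrier [0.4824 0.254 ] -6.21 0.1
```

>>> apply_moves(rows=[{"x": 0,"y": 0,"z": -10,"ax": 0,"ay": 0,"az": 0,"gripper": 1},{"x": 0,"y": 0,"z": -20,"ax": 0,"ay": 0,"az": 0,"gripper": 1},{"x": 0,"y": 0,"z": -30,"ax": 0,"ay": 0,"az": 0,"gripper": 1},{"x": 0,"y": 0,"z": -30,"ax": 0,"ay": 0,"az": 0,"gripper": 1},{"x": 0,"y": 0,"z": -10,"ax": 0,"ay": 0,"az": 0,"gripper": 1}], newtons=100)

```text
clock: 5.8
position: [0.4426, -0.0008, 0.1188]
ee_rot: [-0.04, 0.999, 0.001, 0.002]
ft_force: [1.2, 0.8, -0.3]
grip_width: 0.186
grasp_force: 97.8
```

```bash
python3 - <<'E'
from h import *
c=snap('wrist','w5.png'); o=get_obs(); print(pose()[0],o['ft_force'],o['grip_width'])
im=c['color'][...,::-1]; cv2.imwrite('pics/w5b.png',cv2.resize(im,(800,600)))
E
```

```text
[ 0.44301553 -0.00054351  0.1188746 ] [0.61995296 0.19052685 0.43779304] 0.1814345937485698
```

```bash
cat >> h.py <<'E'
# grasp reference: TCP (0.441,-0.0007,0.0149), spatula yaw 4.7: blade centre .0896 ahead of TCP (tool -x), blade underside .0149 below TCP
def bladepts(P,Q):
    return np.array([P+Q.apply([-a,b,.0124]) for a,b in((.0546,-.018),(.0546,.018),(.1246,.018),(.1246,-.018))])
E
python3 - <<'E'
from h import *
c=load('w5.png');P,Q=pose(); pr=proj(c,bladepts(P,Q)); print('pred',pr.round(1))
im=c['color'].astype(int); S=im.max(2)-im.min(2); m=((im.min(2)>150)&(S<40)).astype(np.uint8)
n,l,st,ce=cv2.connectedComponentsWithStats(m)
for i in range(1,n):
    if st[i,4]>300: print(st[i],ce[i].round(1),cv2.boxPoints(cv2.minAreaRect(np.argwhere(l==i)[:,::-1].astype(np.float32))).round(1).tolist())
E
```

```text
pred [[235.3 300.3]
 [290.5 300.3]
 [287.7 381.6]
 [237.7 381.6]]
[ 367  176   90   93 4876] [411.2 220.5] [[366.6000061035156, 264.8999938964844], [400.6000061035156, 166.0], [456.29998779296875, 185.10000610351562], [422.29998779296875, 284.0]]
[   0  183   54   98 2961] [ 19.6 230.5] [[-0.0, 183.0], [53.0, 183.0], [53.0, 280.0], [0.0, 280.0]]
[ 58 186  53  18 542] [ 82.  192.9] [[57.400001525878906, 202.60000610351562], [58.0, 185.89999389648438], [110.0999984741211, 188.0], [109.4000015258789, 204.6999969482422]]
[ 437  191   75   91 4522] [480.6 238.4] [[437.0, 191.0], [511.0, 191.0], [511.0, 281.0], [437.0, 281.0]]
[  97  199   29   85 1267] [113.2 241.5] [[92.9000015258789, 199.5], [117.4000015258789, 197.1999969482422], [125.5, 283.0], [100.9000015258789, 285.29998779296875]]
[ 234  327   53   38 1619] [260.2 346.5] [[234.0, 327.0], [286.0, 327.0], [286.0, 364.0], [234.0, 364.0]]
```

>>> apply_moves(rows=[{"x": 0,"y": -10,"z": 0,"ax": 0,"ay": 0,"az": 1.5,"gripper": 1},{"x": 11,"y": -25,"z": 0,"ax": 0,"ay": 0,"az": 1.4,"gripper": 1},{"x": 11,"y": -32,"z": 0,"ax": 0,"ay": 0,"az": 0,"gripper": 1},{"x": 11,"y": -32,"z": 0,"ax": 0,"ay": 0,"az": 0,"gripper": 1},{"x": 11,"y": -32,"z": 0,"ax": 0,"ay": 0,"az": 0,"gripper": 1}])

```text
clock: 6.27
position: [0.4, -0.135, 0.113]
ee_rot: [-0.015, 1.0, -0.0, -0.001]
ft_force: [0.1, -0.7, -1.2]
grip_width: 0.183
grasp_force: 97.9
```

>>> apply_moves(rows=[{"x": 11,"y": -32,"z": 0,"ax": 0,"ay": 0,"az": 0,"gripper": 1},{"x": 11,"y": -32,"z": 0,"ax": 0,"ay": 0,"az": 0,"gripper": 1},{"x": 11,"y": -32,"z": 0,"ax": 0,"ay": 0,"az": 0,"gripper": 1},{"x": 11,"y": -32,"z": 0,"ax": 0,"ay": 0,"az": 0,"gripper": 1},{"x": 11,"y": -32,"z": 0,"ax": 0,"ay": 0,"az": 0,"gripper": 1}])

```text
clock: 6.68
position: [0.3497, -0.2965, 0.1133]
ee_rot: [-0.014, 1.0, 0.0, -0.001]
ft_force: [0.4, 0.2, -1.9]
grip_width: 0.181
grasp_force: 97.9
```

>>> apply_moves(rows=[{"x": 11,"y": -32,"z": 0,"ax": 0,"ay": 0,"az": 0,"gripper": 1},{"x": 11,"y": -32,"z": 0,"ax": 0,"ay": 0,"az": 0,"gripper": 1},{"x": 6,"y": -20,"z": 0,"ax": 0,"ay": 0,"az": 0,"gripper": 1},{"x": 0,"y": 0,"z": 0,"ax": 0,"ay": 0,"az": 0,"gripper": 1},{"x": 0,"y": 0,"z": 0,"ax": 0,"ay": 0,"az": 0,"gripper": 1}])

```text
clock: 7.1
position: [0.3241, -0.3808, 0.1131]
ee_rot: [-0.013, 1.0, -0.0, -0.002]
ft_force: [-0.6, 0.7, -1.1]
grip_width: 0.184
grasp_force: 98.1
```

```bash
python3 - <<'E'
from h import *
go((.3275,-.3885,.032),1.7); print(np.round(get_obs()['joint_pos'],2))
c=snap('wrist','w6.png');P,Q=pose(); print('blade pred',proj(c,bladepts(P,Q)).round(1))
cv2.imwrite('pics/w6b.png',cv2.resize(c['color'][...,::-1],(800,600)))
E
```

```text
now [ 0.3241 -0.3808  0.1131] shift now-axes [-3.5 -7.8 81.1] turn [-0.01 -0.2  -0.22] shift new-axes [-3.2 -7.8 81.1]
[-0.12  0.19  0.99  1.94 -0.18  1.1   2.54]
blade pred [[236.8 300.9]
 [292.  300.8]
 [289.2 382. ]
 [239.3 382.1]]
```

View pics/w6b.png

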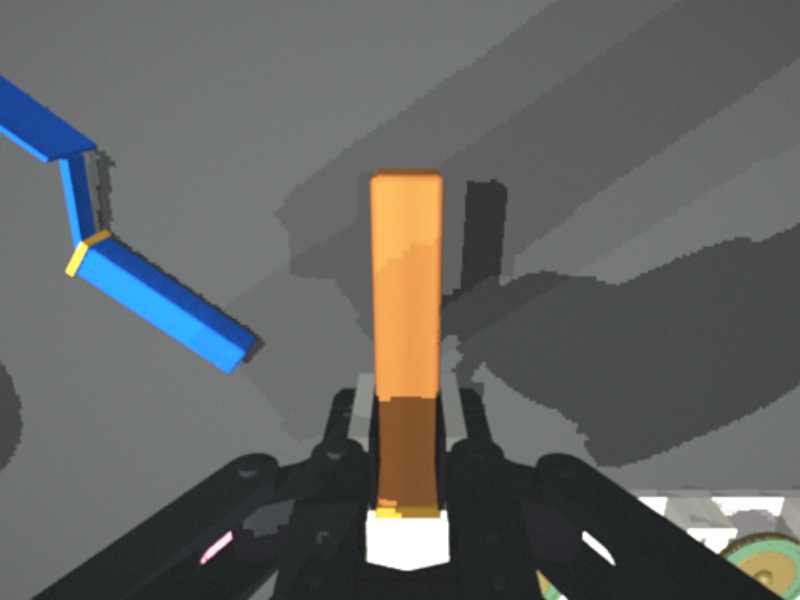

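The wrist view shows the spatula held straight, the blue look-alike at (150,230) and a mirror at (770,575) to the right. Joint 7 is near its limit, so I'll keep the approach short and lower beside the rack front.

>>> apply_moves(rows=[{"x": -6,"y": -4,"z": 15,"ax": 0,"ay": -0.2,"az": 0,"gripper": 1},{"x": -5,"y": -4,"z": 18,"ax": 0,"ay": 0,"az": 0,"gripper": 1},{"x": 0,"y": 0,"z": 18,"ax": 0,"ay": 0,"az": 0,"gripper": 1},{"x": 0,"y": 0,"z": 18,"ax": 0,"ay": 0,"az": 0,"gripper": 1},{"x": 0,"y": 0,"z": 12,"ax": 0,"ay": 0,"az": 0,"gripper": 1}])

```text
clock: 7.57
position: [0.3376, -0.3853, 0.0313]
ee_rot: [-0.016, 1.0, 0.001, 0.001]
ft_force: [0.3, 0.3, -1.3]
grip_width: 0.189
grasp_force: 98.1
```

>>> apply_moves(rows=[{"x": 0,"y": 0,"z": 0,"ax": 0,"ay": 0,"az": 0,"gripper": 1},{"x": 0,"y": 0,"z": 0,"ax": 0,"ay": 0,"az": 0,"gripper": 1}])

```text
clock: 7.73
position: [0.3376, -0.3863, 0.0331]
ee_rot: [-0.016, 1.0, 0.001, 0.001]
ft_force: [0.7, -0.4, -1.0]
grip_width: 0.184
grasp_force: 98.1
```

```bash
python3 - <<'E'
from h import *
B=np.array([.5124,-.383]);y=np.radians(1.7)
for d in(.1775,.0896): go((*(B-d*np.array([np.cos(y),np.sin(y)])),.032),1.7)
print(np.round(get_obs()['joint_pos'],2))
c=snap('wrist','w7.png');P,Q=pose(); print('blade pred',proj(c,bladepts(P,Q)).round(1))
im=c['color'].astype(int); 
for v in(340,355): print(v,np.where((im[v].min(1)>150))[0])
print('bay channel edges pred',[proj(c,[*(B+np.array([[np.cos(y),-np.sin(y)],[np.sin(y),np.cos(y)]])@[a,b]),.03]).round(0).tolist() for a,b in((-.04,-.0235),(-.04,.0235))])
E
```

```text
now [ 0.3376 -0.3863  0.0331] shift now-axes [ 2.7 -1.9  1.1] turn [0.08 0.14 0.08] shift new-axes [ 2.7 -1.9  1.1]
 now [ 0.3376 -0.3863  0.0331] shift now-axes [-85.2  -2.    1.3] turn [0.08 0.14 0.08] shift new-axes [-85.2  -1.9   1.1]
[ 0.14  0.32  0.72  1.98 -0.26  0.94  2.59]
blade pred [[233.8 300.9]
 [289.2 300.9]
 [286.5 382.3]
 [236.4 382.3]]
340 [234 235 236 237 238 239 240 241 242 243 244 245 246 247 248 249 250 251
 252 253 254 255 256 257 258 259 260 261 262 263 264 265 266 267 268 269
 270 271 272 273 274 275 276 277 278 279 280 281 282 283 284 285 286]
355 [235 236 237 238 239 240 241 242 243 244 245 246 247 248 249 250 251 252
 253 254 255 256 257 258 259 260 261 262 263 264 265 266 267 268 269 270
 271 272 273 274 275 276 277 278 279 280 281 282 283 284 285 286]
bay channel edges pred [[[226.0, 403.0]], [[293.0, 403.0]]]
```

>>> apply_moves(rows=[{"x": -8,"y": -1,"z": 0,"ax": 0,"ay": 0,"az": 0,"gripper": 1},{"x": -10,"y": 0,"z": 0,"ax": 0,"ay": 0,"az": 0,"gripper": 1},{"x": -10,"y": 0,"z": 0,"ax": 0,"ay": 0,"az": 0,"gripper": 1},{"x": -10,"y": 0,"z": 0,"ax": 0,"ay": 0,"az": 0,"gripper": 1},{"x": 0,"y": 0,"z": 0,"ax": 0,"ay": 0,"az": 0,"gripper": 1}])

```text
clock: 8.2
position: [0.3792, -0.3865, 0.0339]
ee_rot: [-0.017, 1.0, -0.0, 0.002]
ft_force: [1.1, 1.0, -2.0]
grip_width: 0.179
grasp_force: 98.1
```

>>> apply_moves(rows=[{"x": -10,"y": 0,"z": 0.5,"ax": 0,"ay": 0,"az": 0,"gripper": 1},{"x": -10,"y": 0,"z": 0.5,"ax": 0,"ay": 0,"az": 0,"gripper": 1},{"x": -10,"y": 0,"z": 0,"ax": 0,"ay": 0,"az": 0,"gripper": 1},{"x": -10,"y": 0,"z": 0,"ax": 0,"ay": 0,"az": 0,"gripper": 1},{"x": -5,"y": 0,"z": 0,"ax": 0,"ay": 0,"az": 0,"gripper": 1}])

```text
clock: 8.62
position: [0.4228, -0.3854, 0.0328]
ee_rot: [-0.016, 1.0, 0.0, 0.002]
ft_force: [0.4, -0.1, -0.9]
grip_width: 0.182
grasp_force: 98.1
```

>>> apply_moves(rows=[{"x": 0,"y": 0,"z": 0,"ax": 0,"ay": 0,"az": 0,"gripper": 1},{"x": 0,"y": 0,"z": 0,"ax": 0,"ay": 0,"az": 0,"gripper": 1}])

```text
clock: 8.78
position: [0.4208, -0.3859, 0.0327]
ee_rot: [-0.015, 1.0, 0.0, 0.002]
ft_force: [-0.6, -0.8, -1.7]
grip_width: 0.184
grasp_force: 98.1
```

```bash
python3 - <<'E'
from h import *
o=get_obs();P,Q=pose();print(P.round(4),Q.as_rotvec(),np.array(o['ft_force']).round(2),np.array(o['joint_pos']).round(2))
go((.4232,-.3855,.034),1.7)
E
```

```text
[ 0.4208 -0.3859  0.0327] [-4.81222414e-02  3.13822303e+00  4.61715038e-05] [-0.61 -0.81 -1.68] [ 0.12  0.44  0.67  1.83 -0.33  0.98  2.52]
 now [ 0.4208 -0.3859  0.0327] shift now-axes [-2.4  0.3 -1.3] turn [-0.    0.17  0.06] shift new-axes [-2.4  0.3 -1.3]
```

>>> apply_moves(rows=[{"x": -2,"y": 0,"z": -3,"ax": 0,"ay": 0,"az": 0,"gripper": 1},{"x": 0,"y": 0,"z": -3,"ax": 0,"ay": 0,"az": 0,"gripper": 1},{"x": 0,"y": 0,"z": -3,"ax": 0,"ay": 0,"az": 0,"gripper": 1},{"x": 0,"y": 0,"z": -3,"ax": 0,"ay": 0,"az": 0,"gripper": 1},{"x": 0,"y": 0,"z": -3,"ax": 0,"ay": 0,"az": 0,"gripper": 1}])

```text
clock: 9.2
position: [0.4227, -0.3857, 0.0483]
ee_rot: [-0.015, 1.0, 0.0, 0.002]
ft_force: [-0.1, 0.1, -2.3]
grip_width: 0.186
grasp_force: 97.9
```

>>> apply_moves(rows=[{"x": 0,"y": 0,"z": -4,"ax": 0,"ay": 0,"az": 0,"gripper": 1},{"x": 0,"y": 0,"z": -6,"ax": 0,"ay": 0,"az": 0,"gripper": 1},{"x": 0,"y": 0,"z": -8,"ax": 0,"ay": 0,"az": 0,"gripper": 1},{"x": 0,"y": 0,"z": -8,"ax": 0,"ay": 0,"az": 0,"gripper": 1},{"x": 0,"y": 0,"z": -8,"ax": 0,"ay": 0,"az": 0,"gripper": 1}])

```text
clock: 9.62
position: [0.4228, -0.3859, 0.0829]
ee_rot: [-0.015, 1.0, -0.0, 0.002]
ft_force: [0.2, -0.4, -3.1]
grip_width: 0.186
grasp_force: 97.9
```

>>> apply_moves(rows=[{"x": 0,"y": 0,"z": -6,"ax": 0,"ay": 0,"az": 0,"gripper": 1},{"x": 0,"y": 0,"z": -4,"ax": 0,"ay": 0,"az": 0,"gripper": 1},{"x": 0,"y": 0,"z": 0,"ax": 0,"ay": 0,"az": 0,"gripper": 1},{"x": 0,"y": 0,"z": 0,"ax": 0,"ay": 0,"az": 0,"gripper": 1}])

```text
clock: 9.95
position: [0.4228, -0.3856, 0.0919]
ee_rot: [-0.015, 1.0, 0.0, 0.002]
ft_force: [-0.6, 0.4, -2.8]
grip_width: 0.184
grasp_force: 97.8
```

```bash
cat > carr.py <<'E'
from fit import *
def carrier(g=(.4834,.2555,-.11),n='x',sc=True):
    t=snap('top','t'+n+'.png'); s=snap('scene','s'+n+'.png')
    r=fitbox([t,s] if sc else [t],'carrier',g)
    print('carrier',r[0][:2].round(4),np.degrees(r[0][2]).round(2),round(r[1],3)); return r[0]
E
python3 - <<'E'
from carr import *
o=get_obs();P,Q=pose();print(P.round(4),np.array(o['ft_force']).round(2),np.array(o['torque']).round(2)); go(P,1.7)
carrier(n='8')
c=load('t8.png');bc=P+Q.apply([-.0896,0,.0124]);print('blade centre',bc,proj(c,bc))
hsv=cv2.cvtColor(c['color'],cv2.COLOR_RGB2HSV).astype(int);m=((hsv[...,0]>12)&(hsv[...,0]<80)&(hsv[...,1]>40)&(hsv[...,2]>45)&(hsv[...,2]<170)).astype(np.uint8);m[:180]=0;m[240:]=0
n,l,st,ce=cv2.connectedComponentsWithStats(m)
for i in range(1,n):
    if st[i,4]>60: print(st[i],ce[i].round(1),onz(c,ce[i],.035).round(3),onz(c,ce[i],bc[2]+.008).round(3))
E
```

```text
[ 0.4228 -0.3856  0.0919] [-0.64  0.36 -2.82] [-0.01  0.08  0.01]
 now [ 0.4228 -0.3856  0.0919] shift now-axes [0. 0. 0.] turn [0.01 0.22 0.06] shift new-axes [0. 0. 0.]
carrier [0.4834 0.2558] -6.43 0.159
blade centre [ 0.51243192 -0.38287633  0.07988311] [[363.89303273 203.71105698]]
[369 189  85  51 963] [403.1 220.7] [ 0.462 -0.516  0.035] [ 0.457 -0.496  0.088]
[354 194  20  18 277] [363.1 202.9] [ 0.521 -0.393  0.035] [ 0.514 -0.378  0.088]
[328 198  18  18 240] [336.  206.2] [ 0.512 -0.306  0.035] [ 0.505 -0.295  0.088]
[280 202  18  18 248] [288.5 210.1] [ 0.503 -0.155  0.035] [ 0.496 -0.15   0.088]
```

The mirror is on the blade: its top-view centre is (0.514,-0.378) against a blade centre of (0.512,-0.383). The carrier hasn't moved. Now carrying it across gently.

>>> apply_moves(rows=[{"x": 0,"y": 6,"z": -2,"ax": 0,"ay": 0,"az": 0,"gripper": 1},{"x": 0,"y": 12,"z": -2,"ax": 0,"ay": 0,"az": 0,"gripper": 1},{"x": 0,"y": 17,"z": -2,"ax": 0,"ay": 0,"az": 0,"gripper": 1},{"x": 0,"y": 22,"z": -2,"ax": 0,"ay": 0,"az": 0,"gripper": 1},{"x": 0,"y": 25,"z": 0,"ax": 0,"ay": 0,"az": 0,"gripper": 1}])

```text
clock: 10.47
position: [0.4198, -0.3034, 0.1]
ee_rot: [-0.015, 1.0, -0.0, 0.002]
ft_force: [0.5, 0.5, -1.6]
grip_width: 0.182
grasp_force: 97.9
```

>>> apply_moves(rows=[{"x": 0,"y": 25,"z": 0,"ax": 0,"ay": 0,"az": 0.4,"gripper": 1},{"x": 0,"y": 25,"z": 0,"ax": 0,"ay": 0,"az": 0.8,"gripper": 1},{"x": 0,"y": 25,"z": 0,"ax": 0,"ay": 0,"az": 0.8,"gripper": 1},{"x": 0,"y": 25,"z": 0,"ax": 0,"ay": 0,"az": 0.8,"gripper": 1},{"x": 0,"y": 25,"z": 0,"ax": 0,"ay": 0,"az": 0.8,"gripper": 1}])

```text
clock: 10.88
position: [0.4187, -0.1772, 0.0998]
ee_rot: [0.016, 1.0, 0.0, 0.002]
ft_force: [0.5, 0.5, -2.6]
grip_width: 0.185
grasp_force: 97.9
```

>>> apply_moves(rows=[{"x": 1,"y": 25,"z": 0,"ax": 0,"ay": 0,"az": 0.8,"gripper": 1},{"x": 1,"y": 25,"z": 0,"ax": 0,"ay": 0,"az": 0.8,"gripper": 1},{"x": 2,"y": 25,"z": 0,"ax": 0,"ay": 0,"az": 0.8,"gripper": 1},{"x": 2,"y": 25,"z": 0,"ax": 0,"ay": 0,"az": 0.8,"gripper": 1},{"x": 3,"y": 25,"z": 0,"ax": 0,"ay": 0,"az": 0.8,"gripper": 1}])

```text
clock: 11.3
position: [0.4173, -0.052, 0.0999]
ee_rot: [0.051, 0.999, 0.0, 0.002]
ft_force: [0.6, 0.2, -2.7]
grip_width: 0.181
grasp_force: 98.0
```

>>> apply_moves(rows=[{"x": 3,"y": 25,"z": 0,"ax": 0,"ay": 0,"az": 0.5,"gripper": 1},{"x": 3,"y": 25,"z": 0,"ax": 0,"ay": 0,"az": 0,"gripper": 1},{"x": 3,"y": 25,"z": 0,"ax": 0,"ay": 0,"az": 0,"gripper": 1},{"x": 3,"y": 25,"z": 0,"ax": 0,"ay": 0,"az": 0,"gripper": 1},{"x": 3,"y": 25,"z": 0,"ax": 0,"ay": 0,"az": 0,"gripper": 1}])

```text
clock: 11.72
position: [0.4158, 0.0738, 0.0999]
ee_rot: [0.055, 0.998, 0.0, 0.002]
ft_force: [0.5, 0.1, -1.9]
grip_width: 0.184
grasp_force: 97.9
```

>>> apply_moves(rows=[{"x": 3,"y": 25,"z": 0,"ax": 0,"ay": 0,"az": 0,"gripper": 1},{"x": 3,"y": 25,"z": 0,"ax": 0,"ay": 0,"az": 0,"gripper": 1},{"x": 3,"y": 25,"z": 0,"ax": 0,"ay": 0,"az": 0,"gripper": 1},{"x": 3,"y": 25,"z": 0,"ax": 0,"ay": 0,"az": 0,"gripper": 1},{"x": 3,"y": 25,"z": 0,"ax": 0,"ay": 0,"az": 0,"gripper": 1}])

```text
clock: 12.13
position: [0.4147, 0.1996, 0.0998]
ee_rot: [0.055, 0.998, 0.0, 0.002]
ft_force: [0.1, 0.5, -2.8]
grip_width: 0.182
grasp_force: 97.9
```

```bash
python3 - <<'E'
from h import *
o=get_obs();print(np.array(o['ft_force']).round(2),np.array(o['torque']).round(2),np.array(o['joint_pos']).round(2))
go((.406,.3768,.1),-6.4)
E
```

```text
[ 0.08  0.53 -2.82] [ 0.01  0.06 -0.03] [-0.72  0.06  0.18  2.02 -0.01  1.06  0.92]
 now [0.4147 0.1996 0.0998] shift now-axes [ 28.2 175.1  -0.2] turn [0.03 0.18 0.05] shift new-axes [ 28.4 175.1  -0.2]
```

>>> apply_moves(rows=[{"x": 4,"y": 25,"z": 0,"ax": 0,"ay": 0,"az": 0,"gripper": 1},{"x": 4,"y": 25,"z": 0,"ax": 0,"ay": 0,"az": 0,"gripper": 1},{"x": 4,"y": 25,"z": 0,"ax": 0,"ay": 0,"az": 0,"gripper": 1},{"x": 4,"y": 25,"z": 0,"ax": 0,"ay": 0,"az": 0,"gripper": 1},{"x": 4,"y": 25,"z": 0,"ax": 0,"ay": 0,"az": 0,"gripper": 1}])

```text
clock: 12.55
position: [0.4086, 0.326, 0.0998]
ee_rot: [0.055, 0.998, -0.0, 0.002]
ft_force: [0.7, 0.6, -0.9]
grip_width: 0.185
grasp_force: 97.9
```

>>> apply_moves(rows=[{"x": 4,"y": 20,"z": 0,"ax": 0,"ay": 0,"az": 0,"gripper": 1},{"x": 3,"y": 15,"z": 0,"ax": 0,"ay": 0,"az": 0,"gripper": 1},{"x": 1,"y": 10,"z": 0,"ax": 0,"ay": 0,"az": 0,"gripper": 1},{"x": 0,"y": 5,"z": 0,"ax": 0,"ay": 0,"az": 0,"gripper": 1},{"x": 0,"y": 0,"z": 0,"ax": 0,"ay": 0,"az": 0,"gripper": 1}])

```text
clock: 12.97
position: [0.4069, 0.3757, 0.0998]
ee_rot: [0.055, 0.998, 0.0, 0.002]
ft_force: [-0.9, -0.7, -2.9]
grip_width: 0.189
grasp_force: 97.9
```

>>> apply_moves(rows=[{"x": 0,"y": 0,"z": 0,"ax": 0,"ay": 0,"az": 0,"gripper": 1},{"x": 0,"y": 0,"z": 0,"ax": 0,"ay": 0,"az": 0,"gripper": 1}])

```text
clock: 13.13
position: [0.4074, 0.374, 0.0999]
ee_rot: [0.056, 0.998, -0.0, 0.002]
ft_force: [1.0, -0.8, -3.1]
grip_width: 0.184
grasp_force: 97.9
```

```bash
cat >> carr.py <<'E'
def bronze(c,z,lab='',rows=(170,260)):
    hsv=cv2.cvtColor(c['color'],cv2.COLOR_RGB2HSV).astype(int);m=((hsv[...,0]>12)&(hsv[...,0]<80)&(hsv[...,1]>40)&(hsv[...,2]>45)&(hsv[...,2]<170)).astype(np.uint8)
    m[:rows[0]]=0;m[rows[1]:]=0
    n,l,st,ce=cv2.connectedComponentsWithStats(m)
    for i in range(1,n):
        if 100<st[i,4]<700 and max(st[i,2:4])<40: print(lab,st[i].tolist(),*[(zz,onz(c,ce[i],zz).round(4)[:2].tolist()) for zz in z])
E
python3 - <<'E'
from carr import *
P,Q=pose(); go((.406,.3768,.1),-6.4)
carrier(n='9'); bc=P+Q.apply([-.0896,0,.0124]);print('blade',bc.round(4))
bronze(load('t9.png'),(.035,bc[2]+.0085),'top');bronze(load('s9.png'),(.035,bc[2]+.0085),'scene',(90,250))
E
```

```text
now [0.4074 0.374  0.0999] shift now-axes [ 1.7  2.6 -0.1] turn [-0.    0.2  -0.05] shift new-axes [ 1.7  2.6 -0.1]
carrier [0.484  0.2542] -6.52 0.298
blade [0.4964 0.364  0.0878]
top [328, 198, 17, 17, 237] (0.035, [0.5125, -0.3059]) (np.float64(0.09631914517691939), [0.5042, -0.2929])
top [106, 201, 22, 22, 304] (0.035, [0.5069, 0.386]) (np.float64(0.09631914517691939), [0.4989, 0.3657])
top [280, 202, 18, 17, 242] (0.035, [0.5037, -0.1549]) (np.float64(0.09631914517691939), [0.4959, -0.1492])
scene [480, 90, 32, 19, 240] (0.035, [0.72, 1.0269]) (np.float64(0.09631914517691939), [0.7527, 0.9325])
scene [259, 108, 30, 18, 105] (0.035, [0.279, 0.228]) (np.float64(0.09631914517691939), [0.3372, 0.1799])
scene [254, 112, 26, 20, 106] (0.035, [0.2859, 0.1877]) (np.float64(0.09631914517691939), [0.3437, 0.1419])
scene [334, 115, 19, 13, 176] (0.035, [0.4553, 0.4181]) (np.float64(0.09631914517691939), [0.5033, 0.3589])
scene [231, 150, 19, 23, 188] (0.035, [0.4036, -0.0168]) (np.float64(0.09631914517691939), [0.4546, -0.0508])
scene [214, 194, 18, 15, 220] (0.035, [0.5071, -0.1588]) (np.float64(0.09631914517691939), [0.5521, -0.1846])
scene [173, 218, 20, 18, 260] (0.035, [0.5166, -0.3105]) (np.float64(0.09631914517691939), [0.5611, -0.3274])
scene [291, 224, 15, 15, 103] (0.035, [0.7431, -0.0488]) (np.float64(0.09631914517691939), [0.7744, -0.0809])
```

>>> apply_moves(rows=[{"x": 1.3,"y": 2.3,"z": 4,"ax": 0,"ay": 0,"az": 0,"gripper": 1},{"x": 1,"y": 2,"z": 9,"ax": 0,"ay": 0,"az": 0,"gripper": 1},{"x": 0,"y": 0,"z": 12,"ax": 0,"ay": 0,"az": 0,"gripper": 1},{"x": 0,"y": 0,"z": 12,"ax": 0,"ay": 0,"az": 0,"gripper": 1},{"x": 0,"y": 0,"z": 7,"ax": 0,"ay": 0,"az": 0,"gripper": 1}])

```text
clock: 13.65
position: [0.4043, 0.379, 0.0534]
ee_rot: [0.055, 0.998, -0.001, 0.001]
ft_force: [-1.5, -0.4, -2.4]
grip_width: 0.184
grasp_force: 97.9
```

>>> apply_moves(rows=[{"x": 0,"y": 0,"z": 4,"ax": 0,"ay": 0,"az": 0,"gripper": 1},{"x": 0,"y": 0,"z": 3,"ax": 0,"ay": 0,"az": 0,"gripper": 1},{"x": 0,"y": 0,"z": 3,"ax": 0,"ay": 0,"az": 0,"gripper": 1},{"x": 0,"y": 0,"z": 3,"ax": 0,"ay": 0,"az": 0,"gripper": 1},{"x": 0,"y": 0,"z": 3,"ax": 0,"ay": 0,"az": 0,"gripper": 1}])

```text
clock: 14.07
position: [0.4056, 0.3802, 0.0402]
ee_rot: [0.055, 0.998, 0.001, 0.002]
ft_force: [0.1, -0.4, -1.4]
grip_width: 0.184
grasp_force: 98.0
```

>>> apply_moves(rows=[{"x": 0,"y": 0,"z": 0,"ax": 0,"ay": 0,"az": 0,"gripper": 1},{"x": 0,"y": 0,"z": 0,"ax": 0,"ay": 0,"az": 0,"gripper": 1}])

```text
clock: 14.23
position: [0.4054, 0.38, 0.0401]
ee_rot: [0.055, 0.998, 0.0, 0.002]
ft_force: [0.6, -0.2, -1.0]
grip_width: 0.182
grasp_force: 98.0
```

```bash
python3 - <<'E'
from carr import *
P,Q=pose(); go((.4055,.3785,.0395),-6.4);print(np.array(get_obs()['ft_force']).round(1))
t=snap('top','t10.png');s=snap('scene','s10.png'); bc=P+Q.apply([-.0896,0,.0124]);print('blade',bc.round(4)); bronze(t,(.037,),'top');bronze(s,(.037,),'scene',(100,160))
E
```

```text
now [0.4054 0.38   0.0401] shift now-axes [-0.3 -1.5  0.6] turn [0.05 0.21 0.05] shift new-axes [-0.3 -1.5  0.6]
[ 0.6 -0.2 -1. ]
blade [0.4945 0.3701 0.028 ]
top [328, 198, 17, 17, 237] (0.037, [0.512, -0.3056])
top [280, 202, 18, 17, 243] (0.037, [0.5035, -0.1548])
top [113, 207, 18, 18, 255] (0.037, [0.4967, 0.3712])
scene [254, 112, 26, 20, 102] (0.037, [0.2873, 0.1863])
scene [335, 126, 15, 12, 133] (0.037, [0.4982, 0.3681])
```

Force fell by the mirror's weight and its centre is on the bay, so it is resting on the rails. Withdrawing.

>>> apply_moves(rows=[{"x": 6,"y": -0.5,"z": 0.5,"ax": 0,"ay": 0,"az": 0,"gripper": 1},{"x": 15,"y": 0,"z": 0,"ax": 0,"ay": 0,"az": 0,"gripper": 1},{"x": 20,"y": 0,"z": 0,"ax": 0,"ay": 0,"az": 0,"gripper": 1},{"x": 20,"y": 0,"z": 0,"ax": 0,"ay": 0,"az": 0,"gripper": 1},{"x": 20,"y": 0,"z": 0,"ax": 0,"ay": 0,"az": 0,"gripper": 1}])

```text
clock: 14.75
position: [0.3235, 0.3884, 0.0393]
ee_rot: [0.055, 0.998, 0.0, 0.002]
ft_force: [-0.8, 0.4, -2.0]
grip_width: 0.186
grasp_force: 98.0
```

>>> apply_moves(rows=[{"x": 0,"y": 0,"z": -20,"ax": 0,"ay": 0,"az": 0,"gripper": 1},{"x": 0,"y": 0,"z": -30,"ax": 0,"ay": 0,"az": 0,"gripper": 1},{"x": 0,"y": 0,"z": -20,"ax": 0,"ay": 0,"az": 0,"gripper": 1}])

```text
clock: 15.0
position: [0.3239, 0.3888, 0.1112]
ee_rot: [0.055, 0.998, 0.001, 0.002]
ft_force: [0.1, 0.9, -0.7]
grip_width: 0.182
grasp_force: 98.0
```

```bash
python3 - <<'E'
from carr import *
t=snap('top','t11.png');s=snap('scene','s11.png'); bronze(t,(.037,),'top');bronze(s,(.037,),'scene',(100,160))
x=fitbox([t],'carrier',(.4845,.2569,-.11))[0]; print(x)
# target: second mirror rack bay1, pre-insert
B=np.array([.5110,-.3065]);y=np.radians(1.7);u=np.array([np.cos(y),np.sin(y)])
for d,z in((.179,.11),(.179,.032),(.0896,.032)): print((B-d*u).round(4),z)
go((*(B-.179*u),.11),1.7); print(np.array(get_obs()['joint_pos']).round(2))
E
```

```text
top [328, 198, 17, 17, 238] (0.037, [0.5121, -0.3057])
top [280, 202, 18, 17, 240] (0.037, [0.5034, -0.1547])
top [113, 207, 18, 18, 249] (0.037, [0.4967, 0.3715])
top [23, 245, 31, 15, 190] (0.037, [0.3864, 0.6289])
scene [334, 126, 16, 12, 142] (0.037, [0.4972, 0.3685])
[ 0.48409508  0.25708673 -0.10754721]
[ 0.3321 -0.3118] 0.11
[ 0.3321 -0.3118] 0.032
[ 0.4214 -0.3092] 0.032
 now [0.3254 0.3904 0.1129] shift now-axes [ -84.1 -697.1   -1. ] turn [ 0.33  0.39 -8.04] shift new-axes [  14.1 -702.1    2.9]
[-0.99  0.15  0.03  1.89 -0.    1.09  0.49]
```

>>> apply_moves(rows=[{"x": -13,"y": -20,"z": 0,"ax": 0,"ay": 0,"az": 0,"gripper": 1},{"x": -13,"y": -34,"z": 0,"ax": 0,"ay": 0,"az": 0,"gripper": 1},{"x": -13,"y": -34,"z": 0,"ax": 0,"ay": 0,"az": 0,"gripper": 1},{"x": -13,"y": -34,"z": 0,"ax": 0,"ay": 0,"az": 0,"gripper": 1},{"x": -13,"y": -34,"z": 0,"ax": 0,"ay": 0,"az": 0,"gripper": 1}])

```text
clock: 15.52
position: [0.3713, 0.2243, 0.1085]
ee_rot: [0.055, 0.998, 0.0, 0.001]
ft_force: [1.3, -0.6, -1.0]
grip_width: 0.186
grasp_force: 98.1
```

>>> apply_moves(rows=[{"x": -13,"y": -34,"z": 0,"ax": 0,"ay": 0,"az": 0,"gripper": 1},{"x": -13,"y": -34,"z": 0,"ax": 0,"ay": 0,"az": 0,"gripper": 1},{"x": -13,"y": -34,"z": 0,"ax": 0,"ay": 0,"az": 0,"gripper": 1},{"x": -13,"y": -34,"z": 0,"ax": 0,"ay": 0,"az": 0,"gripper": 1},{"x": -13,"y": -34,"z": 0,"ax": 0,"ay": 0,"az": 0,"gripper": 1}])

```text
clock: 15.93
position: [0.4171, 0.0483, 0.1089]
ee_rot: [0.055, 0.998, 0.0, 0.002]
ft_force: [0.8, 0.6, -0.9]
grip_width: 0.185
grasp_force: 98.1
```

>>> apply_moves(rows=[{"x": -13,"y": -34,"z": 0,"ax": 0,"ay": 0,"az": -2,"gripper": 1},{"x": 0,"y": -34,"z": 0,"ax": 0,"ay": 0,"az": -2,"gripper": 1},{"x": 11,"y": -34,"z": 0,"ax": 0,"ay": 0,"az": -2,"gripper": 1},{"x": 11,"y": -34,"z": 0,"ax": 0,"ay": 0,"az": -2,"gripper": 1},{"x": 11,"y": -34,"z": 0,"ax": 0,"ay": 0,"az": 0,"gripper": 1}])

```text
clock: 16.35
position: [0.3891, -0.1221, 0.1086]
ee_rot: [-0.016, 1.0, 0.0, 0.001]
ft_force: [0.8, -0.5, -1.5]
grip_width: 0.183
grasp_force: 98.1
```

>>> apply_moves(rows=[{"x": 11,"y": -34,"z": 0,"ax": 0,"ay": 0,"az": 0,"gripper": 1},{"x": 11,"y": -34,"z": 0,"ax": 0,"ay": 0,"az": 0,"gripper": 1},{"x": 11,"y": -34,"z": 0,"ax": 0,"ay": 0,"az": 0,"gripper": 1},{"x": 11,"y": -34,"z": 0,"ax": 0,"ay": 0,"az": 0,"gripper": 1},{"x": 0,"y": 0,"z": 0,"ax": 0,"ay": 0,"az": 0,"gripper": 1}])

```text
clock: 16.77
position: [0.3478, -0.2636, 0.109]
ee_rot: [-0.011, 1.0, -0.001, 0.002]
ft_force: [-0.1, 0.1, -2.0]
grip_width: 0.182
grasp_force: 98.3
```

```bash
python3 - <<'E'
from h import *
go((.3321,-.3118,.032),1.7); print(np.array(get_obs()['joint_pos']).round(2))
E
```

```text
now [ 0.3478 -0.2636  0.109 ] shift now-axes [ 17.  -47.7  77. ] turn [-0.1   0.21 -0.46] shift new-axes [ 17.1 -47.7  77. ]
[-0.28 -0.05  0.83  2.1   0.04  1.08  2.11]
```

>>> apply_moves(rows=[{"x": 7,"y": -24,"z": 0,"ax": 0,"ay": 0,"az": -0.4,"gripper": 1},{"x": 7,"y": -24,"z": 10,"ax": 0,"ay": 0,"az": 0,"gripper": 1},{"x": 0,"y": 0,"z": 22,"ax": 0,"ay": 0,"az": 0,"gripper": 1},{"x": 0,"y": 0,"z": 25,"ax": 0,"ay": 0,"az": 0,"gripper": 1},{"x": 0,"y": 0,"z": 19,"ax": 0,"ay": 0,"az": 0,"gripper": 1}])

```text
clock: 17.18
position: [0.3374, -0.3062, 0.0311]
ee_rot: [-0.017, 1.0, 0.0, 0.001]
ft_force: [0.5, 0.8, -1.0]
grip_width: 0.186
grasp_force: 98.5
```

>>> apply_moves(rows=[{"x": 0,"y": 0,"z": 0,"ax": 0,"ay": 0,"az": 0,"gripper": 1},{"x": 0,"y": 0,"z": 0,"ax": 0,"ay": 0,"az": 0,"gripper": 1}])

```text
clock: 17.35
position: [0.3372, -0.3061, 0.0325]
ee_rot: [-0.018, 1.0, 0.0, 0.0]
ft_force: [-0.5, -0.1, -0.8]
grip_width: 0.185
grasp_force: 98.4
```

```bash
python3 - <<'E'
from h import *
go((.4225,-.309,.032),1.7); print(np.array(get_obs()['joint_pos']).round(2))
E
```

```text
now [ 0.3372 -0.3061  0.0325] shift now-axes [-85.1  -5.9   0.5] turn [0.03 0.03 0.32] shift new-axes [-85.2  -5.4   0.5]
[-0.18  0.2   0.89  2.12 -0.19  0.91  2.43]
```

>>> apply_moves(rows=[{"x": 0,"y": -5.5,"z": 0,"ax": 0,"ay": 0,"az": 0.3,"gripper": 1},{"x": -8,"y": 0,"z": 0,"ax": 0,"ay": 0,"az": 0,"gripper": 1},{"x": -12,"y": 0,"z": 0,"ax": 0,"ay": 0,"az": 0,"gripper": 1},{"x": -12,"y": 0,"z": 0,"ax": 0,"ay": 0,"az": 0,"gripper": 1},{"x": -12,"y": 0,"z": 0,"ax": 0,"ay": 0,"az": 0,"gripper": 1}])

```text
clock: 17.77
position: [0.3848, -0.3104, 0.0338]
ee_rot: [-0.016, 1.0, -0.0, 0.002]
ft_force: [0.1, 0.0, -1.2]
grip_width: 0.183
grasp_force: 98.4
```

>>> apply_moves(rows=[{"x": -12,"y": 0,"z": 0,"ax": 0,"ay": 0,"az": 0,"gripper": 1},{"x": -12,"y": 0,"z": 0,"ax": 0,"ay": 0,"az": 0,"gripper": 1},{"x": -11,"y": 0,"z": 0,"ax": 0,"ay": 0,"az": 0,"gripper": 1},{"x": -6,"y": 0,"z": 0,"ax": 0,"ay": 0,"az": 0,"gripper": 1},{"x": 0,"y": 0,"z": 0,"ax": 0,"ay": 0,"az": 0,"gripper": 1}])

```text
clock: 18.18
position: [0.4249, -0.3092, 0.0333]
ee_rot: [-0.016, 1.0, -0.0, 0.002]
ft_force: [0.2, -0.3, -1.3]
grip_width: 0.186
grasp_force: 98.4
```

>>> apply_moves(rows=[{"x": 0,"y": 0,"z": 0,"ax": 0,"ay": 0,"az": 0,"gripper": 1},{"x": 0,"y": 0,"z": 0,"ax": 0,"ay": 0,"az": 0,"gripper": 1}])

```text
clock: 18.35
position: [0.4227, -0.3096, 0.0333]
ee_rot: [-0.015, 1.0, 0.0, 0.001]
ft_force: [0.0, -0.4, -1.3]
grip_width: 0.183
grasp_force: 98.4
```

```bash
python3 - <<'E'
from h import *
go((.4225,-.309,.032),1.7)
E
```

```text
now [ 0.4227 -0.3096  0.0333] shift now-axes [0.2 0.6 1.3] turn [ 0.01  0.17 -0.  ] shift new-axes [0.2 0.6 1.3]
```

>>> apply_moves(rows=[{"x": 0,"y": 0,"z": -3,"ax": 0,"ay": 0,"az": 0,"gripper": 1},{"x": 0,"y": 0,"z": -3,"ax": 0,"ay": 0,"az": 0,"gripper": 1},{"x": 0,"y": 0,"z": -3,"ax": 0,"ay": 0,"az": 0,"gripper": 1},{"x": 0,"y": 0,"z": -3,"ax": 0,"ay": 0,"az": 0,"gripper": 1},{"x": 0,"y": 0,"z": -4,"ax": 0,"ay": 0,"az": 0,"gripper": 1}])

```text
clock: 18.77
position: [0.4232, -0.3093, 0.0497]
ee_rot: [-0.015, 1.0, 0.0, 0.002]
ft_force: [-0.3, 0.8, -2.7]
grip_width: 0.184
grasp_force: 98.3
```

>>> apply_moves(rows=[{"x": 0,"y": 0,"z": -6,"ax": 0,"ay": 0,"az": 0,"gripper": 1},{"x": 0,"y": 0,"z": -10,"ax": 0,"ay": 0,"az": 0,"gripper": 1},{"x": 0,"y": 0,"z": -13,"ax": 0,"ay": 0,"az": 0,"gripper": 1},{"x": 0,"y": 0,"z": -13,"ax": 0,"ay": 0,"az": 0,"gripper": 1},{"x": 0,"y": 3,"z": -9,"ax": 0,"ay": 0,"az": 0,"gripper": 1}])

```text
clock: 19.18
position: [0.4235, -0.3073, 0.1025]
ee_rot: [-0.015, 1.0, -0.0, 0.003]
ft_force: [0.4, -0.9, -3.5]
grip_width: 0.186
grasp_force: 98.2
```

>>> apply_moves(rows=[{"x": 0,"y": 6,"z": -4,"ax": 0,"ay": 0,"az": 0,"gripper": 1},{"x": 0,"y": 12,"z": 0,"ax": 0,"ay": 0,"az": 0,"gripper": 1},{"x": 0,"y": 17,"z": 0,"ax": 0,"ay": 0,"az": 0,"gripper": 1},{"x": 0,"y": 22,"z": 0,"ax": 0,"ay": 0,"az": 0,"gripper": 1},{"x": 0,"y": 25,"z": 0,"ax": 0,"ay": 0,"az": 0,"gripper": 1}])

```text
clock: 19.6
position: [0.4202, -0.2238, 0.1044]
ee_rot: [-0.015, 1.0, -0.0, 0.002]
ft_force: [-0.2, -0.0, -1.8]
grip_width: 0.182
grasp_force: 98.2
```

>>> apply_moves(rows=[{"x": 0,"y": 25,"z": 0,"ax": 0,"ay": 0,"az": 0.4,"gripper": 1},{"x": 0,"y": 25,"z": 0,"ax": 0,"ay": 0,"az": 0.8,"gripper": 1},{"x": 0,"y": 25,"z": 0,"ax": 0,"ay": 0,"az": 0.8,"gripper": 1},{"x": 0,"y": 25,"z": 0,"ax": 0,"ay": 0,"az": 0.8,"gripper": 1},{"x": 0,"y": 25,"z": 0,"ax": 0,"ay": 0,"az": 0.8,"gripper": 1}])

```text
clock: 20.02
position: [0.4191, -0.0978, 0.1046]
ee_rot: [0.016, 1.0, 0.0, 0.002]
ft_force: [-0.4, 1.4, -2.5]
grip_width: 0.185
grasp_force: 98.2
```

>>> apply_moves(rows=[{"x": 1,"y": 25,"z": 0,"ax": 0,"ay": 0,"az": 0.8,"gripper": 1},{"x": 1,"y": 25,"z": 0,"ax": 0,"ay": 0,"az": 0.8,"gripper": 1},{"x": 2,"y": 25,"z": 0,"ax": 0,"ay": 0,"az": 0.8,"gripper": 1},{"x": 2,"y": 25,"z": 0,"ax": 0,"ay": 0,"az": 0.8,"gripper": 1},{"x": 3,"y": 25,"z": 0,"ax": 0,"ay": 0,"az": 0.8,"gripper": 1}])

```text
clock: 20.43
position: [0.4177, 0.0274, 0.1047]
ee_rot: [0.051, 0.999, 0.0, 0.002]
ft_force: [1.1, -0.2, -1.6]
grip_width: 0.184
grasp_force: 98.2
```

>>> apply_moves(rows=[{"x": 3,"y": 25,"z": 0,"ax": 0,"ay": 0,"az": 0.4,"gripper": 1},{"x": 3,"y": 25,"z": 0,"ax": 0,"ay": 0,"az": 0,"gripper": 1},{"x": 3,"y": 25,"z": 0,"ax": 0,"ay": 0,"az": 0,"gripper": 1},{"x": 3,"y": 25,"z": 0,"ax": 0,"ay": 0,"az": 0,"gripper": 1},{"x": 3,"y": 25,"z": 0,"ax": 0,"ay": 0,"az": 0,"gripper": 1}])

```text
clock: 20.85
position: [0.416, 0.1532, 0.1046]
ee_rot: [0.054, 0.999, 0.0, 0.002]
ft_force: [0.0, -0.6, -1.3]
grip_width: 0.185
grasp_force: 98.2
```

```bash
python3 - <<'E'
from h import *
go((.3984,.3047,.1),-6.25);o=get_obs();print(np.array(o['ft_force']).round(2),np.array(o['joint_pos']).round(2))
E
```

```text
now [0.416  0.1532 0.1046] shift now-axes [ 34.  148.6   4.6] turn [0.05 0.2  0.01] shift new-axes [ 34.  148.6   4.6]
[ 0.01 -0.63 -1.34] [-0.85  0.    0.4   2.07 -0.    1.07  1.01]
```

>>> apply_moves(rows=[{"x": 5,"y": 25,"z": 0,"ax": 0,"ay": 0,"az": 0,"gripper": 1},{"x": 5,"y": 25,"z": 0,"ax": 0,"ay": 0,"az": 0,"gripper": 1},{"x": 5,"y": 25,"z": 0,"ax": 0,"ay": 0,"az": 0,"gripper": 1},{"x": 5,"y": 25,"z": 0,"ax": 0,"ay": 0,"az": 0,"gripper": 1},{"x": 6,"y": 20,"z": 0,"ax": 0,"ay": 0,"az": 0,"gripper": 1}])

```text
clock: 21.27
position: [0.4031, 0.276, 0.1046]
ee_rot: [0.054, 0.999, 0.0, 0.002]
ft_force: [0.4, -0.2, -1.3]
grip_width: 0.186
grasp_force: 98.2
```

>>> apply_moves(rows=[{"x": 5,"y": 15,"z": 0,"ax": 0,"ay": 0,"az": 0,"gripper": 1},{"x": 3,"y": 10,"z": 0,"ax": 0,"ay": 0,"az": 0,"gripper": 1},{"x": 0,"y": 5,"z": 0,"ax": 0,"ay": 0,"az": 0,"gripper": 1},{"x": 0,"y": 0,"z": 0,"ax": 0,"ay": 0,"az": 0,"gripper": 1},{"x": 0,"y": 0,"z": 0,"ax": 0,"ay": 0,"az": 0,"gripper": 1}])

```text
clock: 21.68
position: [0.3995, 0.3037, 0.1044]
ee_rot: [0.055, 0.998, -0.0, 0.002]
ft_force: [0.8, -0.7, -1.8]
grip_width: 0.185
grasp_force: 98.2
```

```bash
cat >> carr.py <<'E'
def place(n,bay,prev):
    """prev: carrier (x,y,yaw) known; prints mirror on blade and offset to bay, top view"""
    P,Q=pose(); t=snap('top','t%s.png'%n); bc=P+Q.apply([-.0896,0,.0124])
    x,f=fitbox([t],'carrier',prev); print('carrier now',x[:2].round(4),np.degrees(x[2]).round(2),round(f,3))
    b=(bay-1.5)*.076; y=prev[2]; B=np.array([prev[0]-b*np.sin(y),prev[1]+b*np.cos(y)])
    print('TCP',P.round(4),'blade',bc.round(4),'bay',B.round(4)); bronze(t,(.037,round(bc[2]+.0085,3)),'top')
    M=Q.inv().apply([*(B-bc[:2]),0])*1000; print('blade->bay in tool axes mm',M.round(1))
E
python3 - <<'E'
from carr import *
place('12',2,(.4843,.257,-.109)); go((.3984,.3047,.1),-6.25)
E
```

```text
carrier now [0.4854 0.2555] -6.76 0.331
TCP [0.3995 0.3037 0.1044] blade [0.4886 0.2939 0.0923] bay [0.4884 0.2948]
top [280, 202, 18, 17, 242] (0.037, [0.5033, -0.1547]) (np.float64(0.101), [0.4951, -0.1487])
blade->bay in tool axes mm [ 0.2  0.9 -0. ]
 now [0.3996 0.3034 0.1044] shift now-axes [1.4 1.1 4.4] turn [ 0.01  0.2  -0.08] shift new-axes [1.3 1.1 4.4]
```

```bash
python3 - <<'E'
from carr import *
c=load('t12.png')
hsv=cv2.cvtColor(c['color'],cv2.COLOR_RGB2HSV).astype(int);m=((hsv[...,0]>12)&(hsv[...,0]<80)&(hsv[...,1]>40)&(hsv[...,2]>45)&(hsv[...,2]<170))
for v in range(190,225,2): print(v,''.join('#' if k else '.' for k in m[v,95:165]))
print(proj(c,[.4967,.3712,.037]),proj(c,[.489,.294,.101]))
E
```

```text
190 ..............#...#...................................................
192 .............#....#...................................................
194 .............#....#...................................................
196 .............#....#...................................................
198 .............#....#...................................................
200 .............#...#....................................................
202 ............#.........................................................
204 ............#.........................................................
206 ............#.........................................................
208 ............#..........#########..........###########.................
210 ...........##.......##############......###############...............
212 ...........##......#################...#################..............
214 ...........####...#######################################.............
216 ##................#######################################.............
218 ###...............######################################..............
220 #####..............################....################...............
222 #######.......#.....#############.......##############................
224 .########.......#..###########.............########...................
[[121.57122978 215.54614062]] [[140.62878279 215.10968184]]
```

```bash
python3 - <<'E'
from carr import *
c=load('t12.png'); s=snap('scene','s12.png')
print(onz(c,(141.8,215.8),.101)); bronze(s,(.037,.101),'sc',(95,175))
E
```

```text
[0.48685233 0.29045516 0.101     ]
sc [490, 95, 22, 13, 137] (0.037, [0.7421, 1.0143]) (0.101, [0.7749, 0.9164])
sc [253, 112, 27, 20, 102] (0.037, [0.2864, 0.1863]) (0.101, [0.3468, 0.1385])
sc [317, 120, 33, 18, 315] (0.037, [0.466, 0.3543]) (0.101, [0.5155, 0.2964])
sc [231, 150, 19, 23, 185] (0.037, [0.4049, -0.0181]) (0.101, [0.4581, -0.0536])
```

>>> apply_moves(rows=[{"x": -0.6,"y": 1,"z": 5,"ax": 0,"ay": 0,"az": 0,"gripper": 1},{"x": 0,"y": 1,"z": 11,"ax": 0,"ay": 0,"az": 0,"gripper": 1},{"x": 0,"y": 0,"z": 14,"ax": 0,"ay": 0,"az": 0,"gripper": 1},{"x": 0,"y": 0,"z": 12,"ax": 0,"ay": 0,"az": 0,"gripper": 1},{"x": 0,"y": 0,"z": 7,"ax": 0,"ay": 0,"az": 0,"gripper": 1}])

```text
clock: 22.2
position: [0.3995, 0.3055, 0.0532]
ee_rot: [0.055, 0.998, -0.001, 0.001]
ft_force: [-0.0, -0.8, -2.0]
grip_width: 0.187
grasp_force: 98.2
```

>>> apply_moves(rows=[{"x": 0,"y": 0,"z": 3,"ax": 0,"ay": 0,"az": 0,"gripper": 1},{"x": 0,"y": 0,"z": 0,"ax": 0,"ay": 0,"az": 0,"gripper": 1},{"x": 0,"y": 0,"z": 0,"ax": 0,"ay": 0,"az": 0,"gripper": 1}])

```text
clock: 22.45
position: [0.4004, 0.3065, 0.0526]
ee_rot: [0.055, 0.999, 0.0, 0.002]
ft_force: [1.1, 0.8, -1.6]
grip_width: 0.183
grasp_force: 98.2
```

```bash
python3 - <<'E'
from carr import *
place('13',2,(.4843,.257,-.109)); s=snap('scene','s13.png'); bronze(s,(.037,.055),'sc',(95,175))
E
```

```text
carrier now [0.4852 0.2557] -6.7 0.339
TCP [0.4004 0.3065 0.0526] blade [0.4895 0.2967 0.0405] bay [0.4884 0.2948]
top [280, 202, 18, 17, 244] (0.037, [0.5035, -0.1547]) (np.float64(0.049), [0.502, -0.1536])
top [137, 209, 18, 18, 250] (0.037, [0.4899, 0.2967]) (np.float64(0.049), [0.4885, 0.2936])
blade->bay in tool axes mm [ 0.9 -2.1 -0. ]
sc [489, 95, 23, 13, 124] (0.037, [0.7438, 1.0143]) (0.055, [0.753, 0.9868])
sc [258, 107, 31, 19, 107] (0.037, [0.2797, 0.2259]) (0.055, [0.2968, 0.2117])
sc [334, 127, 16, 11, 139] (0.037, [0.4973, 0.3685]) (0.055, [0.5107, 0.3519])
sc [318, 133, 16, 12, 143] (0.037, [0.4864, 0.297]) (0.055, [0.5, 0.2817])
sc [231, 150, 19, 23, 192] (0.037, [0.4046, -0.0179]) (0.055, [0.4196, -0.0279])
```

>>> apply_moves(rows=[{"x": 0,"y": 0,"z": 3,"ax": 0,"ay": 0,"az": 0,"gripper": 1},{"x": 0,"y": 0,"z": 3,"ax": 0,"ay": 0,"az": 0,"gripper": 1},{"x": 0,"y": 0,"z": 3,"ax": 0,"ay": 0,"az": 0,"gripper": 1},{"x": 0,"y": 0,"z": 4,"ax": 0,"ay": 0,"az": 0,"gripper": 1},{"x": 0,"y": 0,"z": 0,"ax": 0,"ay": 0,"az": 0,"gripper": 1}])

```text
clock: 22.97
position: [0.4, 0.3062, 0.0386]
ee_rot: [0.054, 0.999, -0.0, 0.001]
ft_force: [-0.7, 0.6, -0.8]
grip_width: 0.182
grasp_force: 98.4
```

>>> apply_moves(rows=[{"x": 0,"y": 0,"z": 0,"ax": 0,"ay": 0,"az": 0,"gripper": 1}])

```text
clock: 23.05
position: [0.4002, 0.3064, 0.0392]
ee_rot: [0.054, 0.999, 0.0, 0.002]
ft_force: [-0.0, -0.6, -1.7]
grip_width: 0.182
grasp_force: 98.4
```

```bash
python3 - <<'E'
from carr import *
place('14',2,(.4843,.257,-.109)); print(np.array(get_obs()['ft_force']).round(2))
E
```

```text
carrier now [0.4853 0.2558] -6.74 0.334
TCP [0.4002 0.3064 0.0392] blade [0.4893 0.2967 0.0271] bay [0.4884 0.2948]
top [280, 202, 18, 17, 242] (0.037, [0.5035, -0.1547]) (np.float64(0.036), [0.5037, -0.1548])
top [137, 209, 18, 18, 252] (0.037, [0.4897, 0.2958]) (np.float64(0.036), [0.4898, 0.2961])
blade->bay in tool axes mm [ 0.6 -2.  -0. ]
[-0.17  0.85 -1.5 ]
```

>>> apply_moves(rows=[{"x": 6,"y": -0.5,"z": 0,"ax": 0,"ay": 0,"az": 0,"gripper": 1},{"x": 15,"y": -0.5,"z": 0,"ax": 0,"ay": 0,"az": 0,"gripper": 1},{"x": 20,"y": 0,"z": 0,"ax": 0,"ay": 0,"az": 0,"gripper": 1},{"x": 20,"y": 0,"z": 0,"ax": 0,"ay": 0,"az": 0,"gripper": 1},{"x": 20,"y": 0,"z": 0,"ax": 0,"ay": 0,"az": 0,"gripper": 1}])

```text
clock: 23.52
position: [0.3185, 0.3143, 0.0392]
ee_rot: [0.055, 0.999, 0.0, 0.002]
ft_force: [0.5, 0.5, -1.5]
grip_width: 0.185
grasp_force: 98.4
```

>>> apply_moves(rows=[{"x": 0,"y": 0,"z": -20,"ax": 0,"ay": 0,"az": 0,"gripper": 1},{"x": 0,"y": 0,"z": -30,"ax": 0,"ay": 0,"az": 0,"gripper": 1},{"x": -10,"y": -20,"z": -20,"ax": 0,"ay": 0,"az": 0,"gripper": 1},{"x": -20,"y": -30,"z": 0,"ax": 0,"ay": 0,"az": 0,"gripper": 1},{"x": -20,"y": -34,"z": 0,"ax": 0,"ay": 0,"az": 0,"gripper": 1}])

```text
clock: 23.93
position: [0.3605, 0.2262, 0.1109]
ee_rot: [0.053, 0.999, 0.002, 0.003]
ft_force: [1.2, -0.1, -1.7]
grip_width: 0.191
grasp_force: 98.3
```

>>> apply_moves(rows=[{"x": -20,"y": -34,"z": 0,"ax": 0,"ay": 0,"az": 0,"gripper": 1},{"x": -20,"y": -34,"z": 0,"ax": 0,"ay": 0,"az": 0,"gripper": 1},{"x": -20,"y": -34,"z": 0,"ax": 0,"ay": 0,"az": 0,"gripper": 1},{"x": -16,"y": -34,"z": 0,"ax": 0,"ay": 0,"az": 0,"gripper": 1},{"x": -14,"y": -34,"z": 0,"ax": 0,"ay": 0,"az": 0,"gripper": 1}])

```text
clock: 24.35
position: [0.4313, 0.0449, 0.1098]
ee_rot: [0.055, 0.999, 0.001, 0.002]
ft_force: [0.5, -0.1, -1.8]
grip_width: 0.184
grasp_force: 98.3
```

>>> apply_moves(rows=[{"x": 0,"y": -34,"z": 0,"ax": 0,"ay": 0,"az": -2,"gripper": 1},{"x": 0,"y": -34,"z": 0,"ax": 0,"ay": 0,"az": -2,"gripper": 1},{"x": 5,"y": -34,"z": 0,"ax": 0,"ay": 0,"az": -2,"gripper": 1},{"x": 5,"y": -34,"z": 0,"ax": 0,"ay": 0,"az": -2,"gripper": 1},{"x": 0,"y": 0,"z": 0,"ax": 0,"ay": 0,"az": 0,"gripper": 1}])

```text
clock: 24.77
position: [0.4118, -0.0944, 0.1096]
ee_rot: [-0.013, 1.0, 0.0, 0.002]
ft_force: [-0.1, 0.0, -1.7]
grip_width: 0.187
grasp_force: 98.4
```

```bash
python3 - <<'E'
from carr import *
t=snap('top','t15.png'); bronze(t,(.037,),'top'); x,f=fitbox([t],'carrier',(.4843,.257,-.109)); print(x,f)
go((.335,-.1605,.034),1.7); print(np.array(get_obs()['joint_pos']).round(2))
E
```

```text
top [113, 207, 18, 18, 248] (0.037, [0.4968, 0.3716])
top [137, 209, 18, 18, 248] (0.037, [0.4898, 0.2961])
top [232, 242, 20, 12, 147] (0.037, [0.3883, -0.0007])
top [260, 243, 11, 17, 111] (0.037, [0.3701, -0.0806])
[ 0.4846144   0.25702684 -0.10933871] 0.2581211842933183
 now [ 0.4125 -0.0914  0.1096] shift now-axes [ 79.5 -67.1  75.2] turn [ 0.05  0.24 -0.23] shift new-axes [ 79.5 -66.8  75.6]
[-0.64 -0.09  0.73  2.12  0.07  1.08  1.66]
```

>>> apply_moves(rows=[{"x": 12,"y": -22,"z": 0,"ax": 0,"ay": 0,"az": 0,"gripper": 1},{"x": 14,"y": -22,"z": 0,"ax": 0,"ay": 0,"az": 0,"gripper": 1},{"x": 14,"y": -22,"z": 0,"ax": 0,"ay": 0,"az": 0,"gripper": 1},{"x": 10,"y": 0,"z": 0,"ax": 0,"ay": 0,"az": 0,"gripper": 1},{"x": 10,"y": 0,"z": 0,"ax": 0,"ay": 0,"az": 0,"gripper": 1}])

```text
clock: 25.23
position: [0.3548, -0.1567, 0.1092]
ee_rot: [-0.015, 1.0, 0.0, 0.002]
ft_force: [0.5, 0.4, -1.2]
grip_width: 0.188
grasp_force: 98.4
```

>>> apply_moves(rows=[{"x": 10,"y": 0,"z": 0,"ax": 0,"ay": 0,"az": 0,"gripper": 1},{"x": 8,"y": 0,"z": 0,"ax": 0,"ay": 0,"az": 0,"gripper": 1},{"x": 0,"y": 0,"z": 0,"ax": 0,"ay": 0,"az": 0,"gripper": 1}])

```text
clock: 25.48
position: [0.3364, -0.1563, 0.109]
ee_rot: [-0.015, 1.0, 0.001, 0.002]
ft_force: [-0.1, -0.5, -1.5]
grip_width: 0.182
grasp_force: 98.4
```

```bash
python3 - <<'E'
from carr import *
go((.335,-.1605,.034),1.7); print(np.array(get_obs()['joint_pos']).round(2))
E
```

```text
now [ 0.3364 -0.1563  0.109 ] shift now-axes [ 1.8 -4.2 75. ] turn [0.08 0.21 0.07] shift new-axes [ 1.5 -4.1 75. ]
[-0.52 -0.29  0.75  2.23  0.22  1.13  1.72]
```

>>> apply_moves(rows=[{"x": 2,"y": -2,"z": 10,"ax": 0,"ay": 0,"az": 0,"gripper": 1},{"x": 1,"y": -2,"z": 15,"ax": 0,"ay": 0,"az": 0,"gripper": 1},{"x": 0,"y": 0,"z": 15,"ax": 0,"ay": 0,"az": 0,"gripper": 1},{"x": 0,"y": 0,"z": 15,"ax": 0,"ay": 0,"az": 0,"gripper": 1},{"x": 0,"y": 0,"z": 15,"ax": 0,"ay": 0,"az": 0,"gripper": 1}])

```text
clock: 25.9
position: [0.3355, -0.1608, 0.0387]
ee_rot: [-0.016, 1.0, 0.0, 0.002]
ft_force: [0.7, -0.1, -1.2]
grip_width: 0.186
grasp_force: 98.4
```

>>> apply_moves(rows=[{"x": 0,"y": 0,"z": 5,"ax": 0,"ay": 0,"az": 0,"gripper": 1},{"x": 0,"y": 0,"z": 0,"ax": 0,"ay": 0,"az": 0,"gripper": 1},{"x": 0,"y": 0,"z": 0,"ax": 0,"ay": 0,"az": 0,"gripper": 1}])

```text
clock: 26.15
position: [0.335, -0.1612, 0.0345]
ee_rot: [-0.015, 1.0, -0.0, 0.002]
ft_force: [0.3, -0.4, -1.2]
grip_width: 0.186
grasp_force: 98.4
```

```bash
python3 - <<'E'
from carr import *
go((.4146,-.1582,.0325),1.7); print(np.array(get_obs()['joint_pos']).round(2))
E
```

```text
now [ 0.335  -0.1612  0.0345] shift now-axes [-79.6   0.5   2.2] turn [-0.03  0.18  0.08] shift new-axes [-79.6   0.6   2. ]
[-0.56 -0.13  0.88  2.31  0.12  0.91  1.84]
```

>>> apply_moves(rows=[{"x": -6,"y": 0,"z": 1,"ax": 0,"ay": 0,"az": 0,"gripper": 1},{"x": -11,"y": 0,"z": 0.5,"ax": 0,"ay": 0,"az": 0,"gripper": 1},{"x": -11,"y": 0,"z": 0,"ax": 0,"ay": 0,"az": 0,"gripper": 1},{"x": -11,"y": 0,"z": 0,"ax": 0,"ay": 0,"az": 0,"gripper": 1},{"x": -11,"y": 0,"z": 0,"ax": 0,"ay": 0,"az": 0,"gripper": 1}])

```text
clock: 26.57
position: [0.3865, -0.1595, 0.0335]
ee_rot: [-0.016, 1.0, 0.0, 0.003]
ft_force: [0.2, 0.1, -0.8]
grip_width: 0.178
grasp_force: 98.4
```

>>> apply_moves(rows=[{"x": -11,"y": 0,"z": 0,"ax": 0,"ay": 0,"az": 0,"gripper": 1},{"x": -11,"y": 0,"z": 0,"ax": 0,"ay": 0,"az": 0,"gripper": 1},{"x": -6,"y": 0,"z": 0,"ax": 0,"ay": 0,"az": 0,"gripper": 1},{"x": 0,"y": 0,"z": 0,"ax": 0,"ay": 0,"az": 0,"gripper": 1},{"x": 0,"y": 0,"z": 0,"ax": 0,"ay": 0,"az": 0,"gripper": 1}])

```text
clock: 26.98
position: [0.4127, -0.159, 0.033]
ee_rot: [-0.015, 1.0, -0.0, 0.002]
ft_force: [-0.4, -0.1, -0.9]
grip_width: 0.182
grasp_force: 98.4
```

```bash
python3 - <<'E'
from carr import *
go((.4140,-.1582,.0325),1.7); print(np.array(get_obs()['ft_force']).round(2))
t=snap('top','t16.png'); bronze(t,(.037,),'top')
E
```

```text
now [ 0.4127 -0.159   0.033 ] shift now-axes [-1.3  0.8  0.5] turn [-0.02  0.19  0.06] shift new-axes [-1.3  0.8  0.5]
[-0.38 -0.08 -0.88]
top [113, 207, 18, 18, 248] (0.037, [0.4967, 0.3717])
top [137, 209, 18, 17, 248] (0.037, [0.4898, 0.296])
top [232, 242, 20, 12, 185] (0.037, [0.3881, -0.0035])
```

>>> apply_moves(rows=[{"x": -1,"y": 0,"z": -3,"ax": 0,"ay": 0,"az": 0,"gripper": 1},{"x": 0,"y": 0,"z": -3,"ax": 0,"ay": 0,"az": 0,"gripper": 1},{"x": 0,"y": 0,"z": -3,"ax": 0,"ay": 0,"az": 0,"gripper": 1},{"x": 0,"y": 0,"z": -3,"ax": 0,"ay": 0,"az": 0,"gripper": 1},{"x": 0,"y": 0,"z": -4,"ax": 0,"ay": 0,"az": 0,"gripper": 1}])

```text
clock: 27.45
position: [0.4133, -0.1588, 0.0491]
ee_rot: [-0.015, 1.0, 0.0, 0.002]
ft_force: [-0.5, 0.9, -2.2]
grip_width: 0.177
grasp_force: 98.3
```

>>> apply_moves(rows=[{"x": 0,"y": 0,"z": -6,"ax": 0,"ay": 0,"az": 0,"gripper": 1},{"x": 0,"y": 0,"z": -10,"ax": 0,"ay": 0,"az": 0,"gripper": 1},{"x": 0,"y": 0,"z": -13,"ax": 0,"ay": 0,"az": 0,"gripper": 1},{"x": 0,"y": 0,"z": -13,"ax": 0,"ay": 0,"az": 0,"gripper": 1},{"x": 0,"y": 3,"z": -9,"ax": 0,"ay": 0,"az": 0,"gripper": 1}])

```text
clock: 27.87
position: [0.4135, -0.1566, 0.1013]
ee_rot: [-0.015, 1.0, -0.0, 0.002]
ft_force: [0.9, 0.1, -1.5]
grip_width: 0.186
grasp_force: 98.2
```

>>> apply_moves(rows=[{"x": 0,"y": 6,"z": -4,"ax": 0,"ay": 0,"az": 0,"gripper": 1},{"x": 0,"y": 12,"z": 0,"ax": 0,"ay": 0,"az": 0,"gripper": 1},{"x": 0,"y": 17,"z": 0,"ax": 0,"ay": 0,"az": 0,"gripper": 1},{"x": 0,"y": 22,"z": 0,"ax": 0,"ay": 0,"az": 0.3,"gripper": 1},{"x": 0,"y": 25,"z": 0,"ax": 0,"ay": 0,"az": 0.6,"gripper": 1}])

```text
clock: 28.28
position: [0.4108, -0.0739, 0.1044]
ee_rot: [-0.006, 1.0, 0.0, 0.002]
ft_force: [0.1, 0.1, -2.2]
grip_width: 0.188
grasp_force: 98.2
```

>>> apply_moves(rows=[{"x": 0,"y": 25,"z": 0,"ax": 0,"ay": 0,"az": 0.8,"gripper": 1},{"x": 0,"y": 25,"z": 0,"ax": 0,"ay": 0,"az": 0.8,"gripper": 1},{"x": 1,"y": 25,"z": 0,"ax": 0,"ay": 0,"az": 0.8,"gripper": 1},{"x": 1,"y": 25,"z": 0,"ax": 0,"ay": 0,"az": 0.8,"gripper": 1},{"x": 2,"y": 25,"z": 0,"ax": 0,"ay": 0,"az": 0.8,"gripper": 1}])

```text
clock: 28.7
position: [0.4085, 0.0522, 0.1044]
ee_rot: [0.028, 1.0, 0.0, 0.002]
ft_force: [0.2, 0.1, -2.6]
grip_width: 0.184
grasp_force: 98.3
```

>>> apply_moves(rows=[{"x": 3,"y": 25,"z": 0,"ax": 0,"ay": 0,"az": 0.8,"gripper": 1},{"x": 3,"y": 25,"z": 0,"ax": 0,"ay": 0,"az": 0.8,"gripper": 1},{"x": 4,"y": 25,"z": 0,"ax": 0,"ay": 0,"az": 0.8,"gripper": 1},{"x": 4,"y": 24,"z": 0,"ax": 0,"ay": 0,"az": 0.6,"gripper": 1},{"x": 5,"y": 22,"z": 0,"ax": 0,"ay": 0,"az": 0,"gripper": 1}])

```text
clock: 29.12
position: [0.3993, 0.1747, 0.1044]
ee_rot: [0.054, 0.999, 0.0, 0.002]
ft_force: [0.6, 0.0, -2.3]
grip_width: 0.186
grasp_force: 98.2
```

```bash
python3 - <<'E'
from h import *
go((.3913,.229,.1),-6.25);o=get_obs();print(np.array(o['ft_force']).round(2),np.array(o['joint_pos']).round(2))
E
```

```text
now [0.3993 0.1747 0.1044] shift now-axes [13.9 53.1  4.4] turn [0.05 0.23 0.07] shift new-axes [13.9 53.1  4.4]
[ 0.61  0.03 -2.29] [-0.96 -0.02  0.45  2.09  0.01  1.07  0.94]
```

>>> apply_moves(rows=[{"x": 4,"y": 18,"z": 0,"ax": 0,"ay": 0,"az": 0,"gripper": 1},{"x": 4,"y": 14,"z": 4,"ax": 0,"ay": 0,"az": 0,"gripper": 1},{"x": 3,"y": 10,"z": 9,"ax": 0,"ay": 0,"az": 0,"gripper": 1},{"x": 2,"y": 7,"z": 13,"ax": 0,"ay": 0,"az": 0,"gripper": 1},{"x": 1,"y": 4,"z": 13,"ax": 0,"ay": 0,"az": 0,"gripper": 1}])

```text
clock: 29.53
position: [0.3911, 0.2281, 0.064]
ee_rot: [0.053, 0.999, 0.0, 0.002]
ft_force: [1.0, 0.9, -1.6]
grip_width: 0.183
grasp_force: 98.2
```

>>> apply_moves(rows=[{"x": 0,"y": 0,"z": 8,"ax": 0,"ay": 0,"az": 0,"gripper": 1},{"x": 0,"y": 0,"z": 3,"ax": 0,"ay": 0,"az": 0,"gripper": 1},{"x": 0,"y": 0,"z": 0,"ax": 0,"ay": 0,"az": 0,"gripper": 1},{"x": 0,"y": 0,"z": 0,"ax": 0,"ay": 0,"az": 0,"gripper": 1}])

```text
clock: 29.87
position: [0.3917, 0.227, 0.0541]
ee_rot: [0.054, 0.999, 0.0, 0.002]
ft_force: [0.8, -0.4, -1.5]
grip_width: 0.185
grasp_force: 98.2
```

```bash
python3 - <<'E'
from carr import *
place('17',1,(.4845,.257,-.109)); s=snap('scene','s17.png'); bronze(s,(.037,.049),'sc',(95,175))
E
```

```text
carrier now [0.4858 0.2566] -6.63 0.647
TCP [0.3917 0.227  0.0541] blade [0.4808 0.2173 0.042 ] bay [0.4804 0.2192]
top [161, 211, 19, 18, 247] (0.037, [0.4825, 0.219]) (np.float64(0.051), [0.4809, 0.2162])
blade->bay in tool axes mm [ 0.7  1.8 -0. ]
sc [491, 95, 21, 13, 114] (0.037, [0.7418, 1.0163]) (0.049, [0.7479, 0.9979])
sc [258, 107, 31, 19, 112] (0.037, [0.2758, 0.2247]) (0.049, [0.2872, 0.2153])
sc [253, 112, 27, 20, 103] (0.037, [0.2872, 0.1865]) (0.049, [0.2985, 0.1775])
sc [334, 127, 16, 12, 138] (0.037, [0.498, 0.3674]) (0.049, [0.5069, 0.3564])
sc [317, 134, 17, 12, 147] (0.037, [0.4906, 0.2921]) (0.049, [0.4996, 0.2819])
sc [300, 140, 16, 12, 151] (0.037, [0.477, 0.221]) (0.049, [0.4861, 0.2117])
sc [231, 151, 19, 22, 180] (0.037, [0.405, -0.0177]) (0.049, [0.415, -0.0244])
```

>>> apply_moves(rows=[{"x": 0.5,"y": 2.3,"z": 2,"ax": 0,"ay": 0,"az": 0,"gripper": 1},{"x": 0,"y": 0,"z": 3,"ax": 0,"ay": 0,"az": 0,"gripper": 1},{"x": 0,"y": 0,"z": 3,"ax": 0,"ay": 0,"az": 0,"gripper": 1},{"x": 0,"y": 0,"z": 3,"ax": 0,"ay": 0,"az": 0,"gripper": 1},{"x": 0,"y": 0,"z": 3.5,"ax": 0,"ay": 0,"az": 0,"gripper": 1}])

```text
clock: 30.38
position: [0.3913, 0.2299, 0.0392]
ee_rot: [0.054, 0.999, 0.0, 0.002]
ft_force: [0.2, -0.3, -1.9]
grip_width: 0.18
grasp_force: 98.3
```

>>> apply_moves(rows=[{"x": 0,"y": 0,"z": 0,"ax": 0,"ay": 0,"az": 0,"gripper": 1},{"x": 0,"y": 0,"z": 0,"ax": 0,"ay": 0,"az": 0,"gripper": 1}])

```text
clock: 30.55
position: [0.3911, 0.2297, 0.0391]
ee_rot: [0.054, 0.999, -0.0, 0.002]
ft_force: [0.2, -0.5, -0.6]
grip_width: 0.184
grasp_force: 98.3
```

```bash
python3 - <<'E'
from carr import *
place('18',1,(.4845,.257,-.109)); s=snap('scene','s18.png'); bronze(s,(.037,),'sc',(120,175)); print(np.array(get_obs()['ft_force']).round(2))
E
```

```text
carrier now [0.4856 0.2564] -6.54 0.623
TCP [0.3911 0.2297 0.0391] blade [0.4802 0.2201 0.027 ] bay [0.4804 0.2192]
top [161, 211, 18, 18, 246] (0.037, [0.4813, 0.2209]) (np.float64(0.036), [0.4814, 0.2211])
blade->bay in tool axes mm [-0.2 -0.9  0. ]
sc [334, 127, 16, 11, 137] (0.037, [0.4984, 0.3676])
sc [317, 134, 17, 12, 150] (0.037, [0.4908, 0.2919])
sc [300, 141, 16, 13, 152] (0.037, [0.4826, 0.2178])
sc [231, 150, 19, 23, 186] (0.037, [0.406, -0.018])
[-0.1  -0.31  0.16]
```

>>> apply_moves(rows=[{"x": 6,"y": -0.5,"z": 0,"ax": 0,"ay": 0,"az": 0,"gripper": 1},{"x": 15,"y": -0.5,"z": 0,"ax": 0,"ay": 0,"az": 0,"gripper": 1},{"x": 20,"y": 0,"z": 0,"ax": 0,"ay": 0,"az": 0,"gripper": 1},{"x": 20,"y": 0,"z": 0,"ax": 0,"ay": 0,"az": 0,"gripper": 1},{"x": 17,"y": 0,"z": 0,"ax": 0,"ay": 0,"az": 0,"gripper": 1}])

```text
clock: 31.07
position: [0.3121, 0.2372, 0.0391]
ee_rot: [0.054, 0.999, 0.0, 0.002]
ft_force: [-0.3, 0.4, -0.7]
grip_width: 0.181
grasp_force: 98.3
```

>>> apply_moves(rows=[{"x": 0,"y": 0,"z": -15,"ax": 0,"ay": 0,"az": 0,"gripper": 1},{"x": 0,"y": 0,"z": -30,"ax": 0,"ay": 0,"az": 0,"gripper": 1},{"x": -10,"y": -20,"z": -25,"ax": 0,"ay": 0,"az": 0,"gripper": 1},{"x": -22,"y": -30,"z": 0,"ax": 0,"ay": 0,"az": -2,"gripper": 1},{"x": -22,"y": -30,"z": 0,"ax": 0,"ay": 0,"az": -2,"gripper": 1}])

```text
clock: 31.48
position: [0.3602, 0.1527, 0.1108]
ee_rot: [0.017, 1.0, 0.002, 0.003]
ft_force: [1.0, 1.2, -1.9]
grip_width: 0.189
grasp_force: 98.3
```

>>> apply_moves(rows=[{"x": -22,"y": -30,"z": 0,"ax": 0,"ay": 0,"az": -2,"gripper": 1},{"x": -22,"y": -30,"z": 0,"ax": 0,"ay": 0,"az": -2,"gripper": 1},{"x": -22,"y": -30,"z": 0,"ax": 0,"ay": 0,"az": -2,"gripper": 1},{"x": -15,"y": -30,"z": 0,"ax": 0,"ay": 0,"az": -1,"gripper": 1},{"x": 0,"y": 0,"z": 0,"ax": 0,"ay": 0,"az": 0,"gripper": 1}])

```text
clock: 31.9
position: [0.4446, 0.0281, 0.1101]
ee_rot: [-0.04, 0.999, -0.001, 0.003]
ft_force: [-0.8, -0.3, -0.4]
grip_width: 0.183
grasp_force: 98.4
```

```bash
python3 - <<'E'
from carr import *
go((.441,-.0007,.0149),4.65)
t=snap('top','t19.png');bronze(t,(.037,),'top'); s=snap('scene','s19.png'); bronze(s,(.037,),'sc',(120,175)); x,f=fitbox([t],'carrier',(.4845,.257,-.109)); print(x,f)
E
```

```text
now [0.4446 0.0281 0.1101] shift now-axes [  6.4 -28.3  95.3] turn [-0.09  0.33 -0.11] shift new-axes [  5.9 -28.4  95.2]
top [113, 207, 18, 18, 252] (0.037, [0.4968, 0.3712])
top [137, 209, 18, 17, 248] (0.037, [0.4898, 0.296])
top [161, 211, 18, 18, 245] (0.037, [0.4813, 0.2208])
top [195, 226, 19, 34, 300] (0.037, [0.3931, 0.1062])
sc [334, 127, 16, 12, 134] (0.037, [0.4981, 0.3682])
sc [318, 134, 16, 12, 145] (0.037, [0.4913, 0.2926])
sc [300, 141, 16, 13, 150] (0.037, [0.4824, 0.2178])
sc [231, 151, 18, 22, 209] (0.037, [0.4033, -0.0165])
[ 0.4843505   0.25812899 -0.11234707] 0.7515762990347095
```

>>> apply_moves(rows=[{"x": 3,"y": -14,"z": 0,"ax": 0,"ay": 0.3,"az": 0,"gripper": 1},{"x": 3,"y": -14,"z": 0,"ax": 0,"ay": 0,"az": 0,"gripper": 1},{"x": 0,"y": 0,"z": 10,"ax": 0,"ay": 0,"az": 0,"gripper": 1},{"x": 0,"y": 0,"z": 20,"ax": 0,"ay": 0,"az": 0,"gripper": 1},{"x": 0,"y": 0,"z": 20,"ax": 0,"ay": 0,"az": 0,"gripper": 1}])

```text
clock: 32.42
position: [0.4385, 0.0069, 0.0589]
ee_rot: [-0.043, 0.999, 0.001, -0.0]
ft_force: [-0.4, 0.3, -1.9]
grip_width: 0.182
grasp_force: 98.4
```

>>> apply_moves(rows=[{"x": 0,"y": 0,"z": 0,"ax": 0,"ay": 0,"az": 0,"gripper": 1},{"x": 0,"y": 0,"z": 0,"ax": 0,"ay": 0,"az": 0,"gripper": 1}])

```text
clock: 32.58
position: [0.4373, 0.0059, 0.0589]
ee_rot: [-0.043, 0.999, -0.0, -0.002]
ft_force: [0.3, -0.3, -0.8]
grip_width: 0.18
grasp_force: 98.4
```

```bash
python3 - <<'E'
from carr import *
go((.441,-.0007,.0149),4.65)
E
```

```text
now [0.4373 0.0059 0.0589] shift now-axes [-3.3 -6.9 44. ] turn [-0.04 -0.24  0.26] shift new-axes [-3.1 -6.9 44. ]
```

>>> apply_moves(rows=[{"x": -3.2,"y": -6.9,"z": 5,"ax": 0,"ay": -0.1,"az": 0.2,"gripper": 1},{"x": 0,"y": 0,"z": 13,"ax": 0,"ay": 0,"az": 0,"gripper": 1},{"x": 0,"y": 0,"z": 13,"ax": 0,"ay": 0,"az": 0,"gripper": 1},{"x": 0,"y": 0,"z": 8,"ax": 0,"ay": 0,"az": 0,"gripper": 1},{"x": 0,"y": 0,"z": 0,"ax": 0,"ay": 0,"az": 0,"gripper": 1}])

```text
clock: 33.0
position: [0.4417, -0.001, 0.02]
ee_rot: [-0.041, 0.999, -0.0, -0.001]
ft_force: [-1.2, 0.0, -1.1]
grip_width: 0.183
grasp_force: 98.4
```

>>> apply_moves(rows=[{"x": 0,"y": 0,"z": 2,"ax": 0,"ay": 0,"az": 0,"gripper": 1},{"x": 0,"y": 0,"z": 0,"ax": 0,"ay": 0,"az": 0,"gripper": 1},{"x": 0,"y": 0,"z": 0,"ax": 0,"ay": 0,"az": 0,"gripper": 1}])

```text
clock: 33.25
position: [0.4428, -0.0013, 0.0191]
ee_rot: [-0.041, 0.999, 0.0, 0.0]
ft_force: [-0.1, -0.7, -2.2]
grip_width: 0.18
grasp_force: 98.4
```

```bash
python3 - <<'E'
from carr import *
go((.441,-.0007,.0149),4.65); print(np.array(get_obs()['ft_force']).round(2))
E
```

```text
now [ 0.4428 -0.0013  0.0191] shift now-axes [1.7 0.7 4.2] turn [0.01 0.05 0.  ] shift new-axes [1.7 0.7 4.2]
[-0.11 -0.7  -2.21]
```

Correcting the last millimetres, setting down and releasing.

>>> apply_moves(rows=[{"x": 1.7,"y": 0.7,"z": 2,"ax": 0,"ay": 0,"az": 0,"gripper": 1},{"x": 0,"y": 0,"z": 1.5,"ax": 0,"ay": 0,"az": 0,"gripper": 1},{"x": 0,"y": 0,"z": 0,"ax": 0,"ay": 0,"az": 0,"gripper": 1},{"x": 0,"y": 0,"z": 0,"ax": 0,"ay": 0,"az": 0,"gripper": 1}], newtons=20)

```text
clock: 33.58
position: [0.4405, -0.0009, 0.015]
ee_rot: [-0.041, 0.999, -0.0, 0.0]
ft_force: [-0.3, 0.2, -0.2]
grip_width: 0.183
grasp_force: 98.6
```

>>> apply_moves(rows=[{"x": 0,"y": 0,"z": 0,"ax": 0,"ay": 0,"az": 0,"gripper": 0.7},{"x": 0,"y": 0,"z": 0,"ax": 0,"ay": 0,"az": 0,"gripper": 0.5},{"x": 0,"y": 0,"z": 0,"ax": 0,"ay": 0,"az": 0,"gripper": 0.35},{"x": 0,"y": 0,"z": 0,"ax": 0,"ay": 0,"az": 0,"gripper": 0.35},{"x": 0,"y": 0,"z": 0,"ax": 0,"ay": 0,"az": 0,"gripper": 0.35}])

```text
clock: 34.0
position: [0.4406, -0.001, 0.015]
ee_rot: [-0.041, 0.999, -0.0, 0.0]
ft_force: [-0.3, 0.2, 0.6]
grip_width: 0.65
grasp_force: 0.0
```

>>> apply_moves(rows=[{"x": 0,"y": 0,"z": -20,"ax": 0,"ay": 0,"az": 0,"gripper": 0.35},{"x": 0,"y": 0,"z": -35,"ax": 0,"ay": 0,"az": 0,"gripper": 0.35},{"x": 0,"y": 0,"z": -35,"ax": 0,"ay": 0,"az": 0,"gripper": 0.35},{"x": 0,"y": 0,"z": -35,"ax": 0,"ay": 0,"az": 0,"gripper": 0.35},{"x": 0,"y": 0,"z": -35,"ax": 0,"ay": 0,"az": 0,"gripper": 0.35}])

```text
clock: 34.42
position: [0.4402, -0.0014, 0.1768]
ee_rot: [-0.04, 0.999, -0.0, 0.0]
ft_force: [1.0, 0.3, -1.0]
grip_width: 0.653
grasp_force: 0.0
```

```bash
python3 - <<'E'
from carr import *
w=snap('wrist','w20.png'); s=snap('scene','s20.png');t=snap('top','t20.png')
print(pose()[0], np.array(get_obs()['joint_pos']).round(2))
cv2.imwrite('pics/w20b.png',np.hstack([cv2.resize(w['color'][...,::-1],(533,400)),cv2.resize(s['color'][...,::-1][125:195,215:262],(267,400),interpolation=cv2.INTER_CUBIC)]))
E
```

```text
[ 0.44210969 -0.00053476  0.17735126] [-0.87 -0.13  0.73  1.99  0.09  1.24  1.48]
```

View pics/w20b.png

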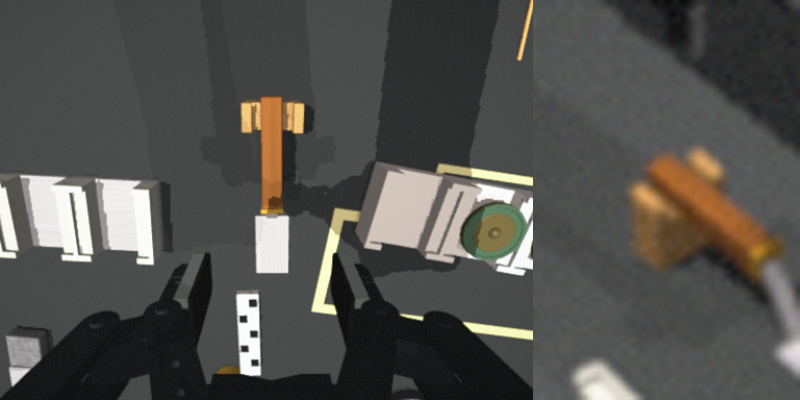

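The spatula lies in its rest as before. The handle is at (272,150) in the fork and the blade is flat at (272,243). Next I'll fit the taped outline from the first images.

```bash
cat > outl.py <<'E'
from fit import *
def rects():
    a,b,w=.055,.169,.012; R_=[(-a-w,-a,-b-w,b+w),(a,a+w,-b-w,b+w),(-a-w,a+w,-b-w,-b),(-a-w,a+w,b,b+w)]
    s=-a-w; R_+=[(s-.056-w,s-.056,-.0775-w,.0775+w),(s-.056-w,s,-.0775-w,-.0775),(s-.056-w,s,.0775,.0775+w)]
    return R_
def tapemask(c):
    hsv=cv2.cvtColor(c['color'],cv2.COLOR_RGB2HSV); H,S,V=[hsv[...,i].astype(int) for i in range(3)]
    return (H>18)&(H<42)&(S>45)&(V>110)
def render(c,p):
    im=np.zeros(c['color'].shape[:2],np.uint8); r=R.from_euler('z',p[2]).as_matrix()
    for x0,x1,y0,y1 in rects():
        q=np.array([[x0,y0,0],[x1,y0,0],[x1,y1,0],[x0,y1,0]])@r.T+[p[0],p[1],0]
        cv2.fillConvexPoly(im,np.round(proj(c,q)*16).astype(np.int32),255,cv2.LINE_AA,4)
    return im/255.
def fitout(imgs,carr,g):
    D=[]
    for c in imgs:
        v=np.zeros(c['color'].shape[:2],np.uint8); r=render(c,g); roi=cv2.dilate((r>0).astype(np.uint8),np.ones((15,15)))
        cv2.fillConvexPoly(v,cv2.convexHull(proj(c,box(*carr,.084,.312,.039)).astype(np.float32)).astype(np.int32),1)
        D.append((c,tapemask(c).astype(float),(roi>0)&(v==0)))
    cost=lambda p:sum((np.abs(render(c,p)-m)*v).sum()/(m*v).sum() for c,m,v in D)
    rs=[minimize(cost,np.array(g)+d,method='Nelder-Mead',options=dict(initial_simplex=np.array(g)+d+np.array([[0,0,0],[.006,0,0],[0,.006,0],[0,0,.03]]))) for d in([0,0,0],[.005,.003,.02],[-.005,-.003,-.02])]
    b=min(rs,key=lambda r:r.fun); return b.x,b.fun
E
python3 - <<'E'
from outl import *
t=load('t0.png');s=load('s0.png'); ca=(.4843,.257,-.109)
for im in([t],[s],[t,s]):
    x,f=fitout(im,ca,(.565,.255,-.05)); print(x.round(4),np.degrees(x[2]).round(2),round(f,3)); 
x,f=fitbox([load('t20.png')],'rack',(.4845,.257,-.109)); print('carrier',x,f)
im=t['color'][...,::-1].copy(); x,f=fitout([t],ca,(.565,.255,-.05)); m=render(t,x); im[m>.5]=(0,0,255)
cv2.imwrite('pics/o.png',np.vstack([cv2.resize(k[160:250,95:240],(580,300),interpolation=cv2.INTER_NEAREST)[:,:,:] if False else cv2.resize(k[165:245,95:235],(525,300),interpolation=cv2.INTER_NEAREST) for k in(t['color'][...,::-1],im)]))
E
```

```text
[ 0.5622  0.2467 -0.0734] -4.21 0.644
[ 0.5627  0.2437 -0.069 ] -3.95 0.151
[ 0.5626  0.2458 -0.0665] -3.81 0.828
carrier [ 0.48355791  0.25485377 -0.11211733] 0.08177573615050493
```

View pics/o.png

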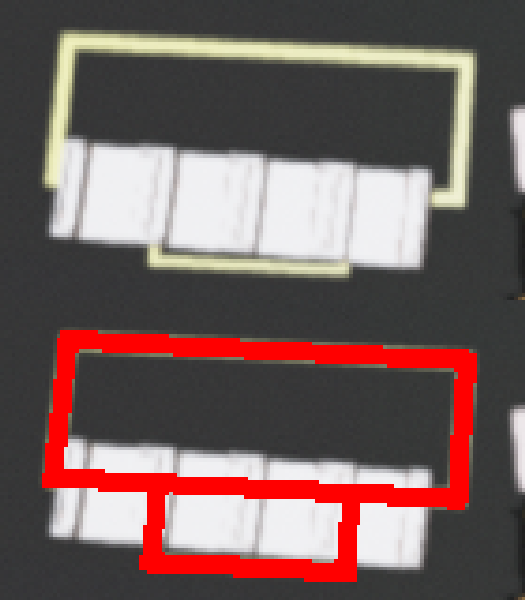

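The overlay matches the tape: outline centre about (0.562,0.245), yaw -4.1°. I'll open the fingers wide so the two fingertips can push squarely, and move in front of the carrier.

>>> apply_moves(rows=[{"x": 0,"y": 10,"z": 0,"ax": 0,"ay": 0,"az": 5.5,"gripper": 0},{"x": 8,"y": 25,"z": 0,"ax": 0,"ay": 0,"az": 5.5,"gripper": 0},{"x": 9,"y": 33,"z": 0,"ax": 0,"ay": 0,"az": 0,"gripper": 0},{"x": 9,"y": 33,"z": 0,"ax": 0,"ay": 0,"az": 0,"gripper": 0},{"x": 9,"y": 33,"z": 0,"ax": 0,"ay": 0,"az": 0,"gripper": 0}])

```text
clock: 34.98
position: [0.4151, 0.1365, 0.1738]
ee_rot: [0.056, 0.998, -0.0, -0.001]
ft_force: [1.5, -0.8, 0.1]
grip_width: 0.999
grasp_force: 0.0
```

>>> apply_moves(rows=[{"x": 9,"y": 33,"z": 0,"ax": 0,"ay": 0,"az": 0,"gripper": 0},{"x": 9,"y": 33,"z": 0,"ax": 0,"ay": 0,"az": 0,"gripper": 0},{"x": 9,"y": 33,"z": 0,"ax": 0,"ay": 0,"az": 0,"gripper": 0},{"x": 9,"y": 33,"z": 0,"ax": 0,"ay": 0,"az": 0,"gripper": 0},{"x": 0,"y": 0,"z": 0,"ax": 0,"ay": 0,"az": 0,"gripper": 0}])

```text
clock: 35.4
position: [0.3921, 0.2766, 0.1733]
ee_rot: [0.051, 0.999, -0.0, -0.001]
ft_force: [-0.5, 0.0, 0.1]
grip_width: 1.001
grasp_force: 0.0
```

>>> apply_moves(rows=[{"x": 0,"y": 0,"z": 0,"ax": 0,"ay": -5,"az": 0,"gripper": 0},{"x": 0,"y": 0,"z": 0,"ax": 0,"ay": -5,"az": 0,"gripper": 0},{"x": 0,"y": 0,"z": 0,"ax": 0,"ay": -5,"az": 0,"gripper": 0},{"x": 0,"y": 0,"z": 0,"ax": 0,"ay": -5,"az": 0,"gripper": 0},{"x": 0,"y": 0,"z": 0,"ax": 0,"ay": 0,"az": 0,"gripper": 0}])

```text
clock: 35.82
position: [0.3925, 0.2706, 0.1729]
ee_rot: [0.052, 0.983, -0.011, 0.175]
ft_force: [-0.8, 0.9, -0.4]
grip_width: 0.998
grasp_force: 0.0
```

```bash
cat >> h.py <<'E'
def gow(p,yaw,tilt,lab=''):
    P,Q=pose(); T=R.from_euler('z',yaw,degrees=True)*R.from_matrix([[-1,0,0],[0,1,0],[0,0,-1]])*R.from_euler('y',tilt,degrees=True)
    d=(np.array(p)-P)*1000
    print(lab,'now',P.round(4),'z axis',Q.as_matrix()[:,2].round(3),'shift',Q.inv().apply(d).round(1),'turn',np.degrees((Q.inv()*T).as_rotvec()).round(2))
def w2t(v):
    print('world',v,'-> tool',pose()[1].inv().apply(v).round(2))
E
python3 - <<'E'
from fit import *
gow((.40,.272,.12),-6.3,-20); print(np.array(get_obs()['joint_pos']).round(2))
t=snap('top','t21.png'); s=snap('scene','s21.png'); w=snap('wrist','w21.png')
print(fitbox([s],'rack',(.4834,.2555,-.11)),fitbox([load('s20.png')],'rack',(.4834,.2555,-.11)))
E
```

```text
now [0.3925 0.2706 0.1729] z axis [ 0.342 -0.039 -0.939] shift [11.3  2.3 52.2] turn [-0.08  0.17  0.24]
[-1.18 -0.17  0.23  2.12  0.4   1.05  0.33]
(array([ 0.48271824,  0.25389655, -0.11587488]), np.float64(0.1086690298913312)) (array([ 0.48283654,  0.25828871, -0.10723519]), np.float64(0.12054136701702627))
```

>>> apply_moves(rows=[{"x": 4.3,"y": 0,"z": 31.5,"ax": 0,"ay": 0,"az": 0,"gripper": 0},{"x": 10.3,"y": 0,"z": 28.2,"ax": 0,"ay": 0,"az": 0,"gripper": 0},{"x": 10.3,"y": 0,"z": 28.2,"ax": 0,"ay": 0,"az": 0,"gripper": 0},{"x": 10.3,"y": 0,"z": 28.2,"ax": 0,"ay": 0,"az": 0,"gripper": 0},{"x": 8,"y": 0,"z": 22,"ax": 0,"ay": 0,"az": 0,"gripper": 0}])

```text
clock: 36.38
position: [0.4022, 0.2685, 0.0282]
ee_rot: [0.056, 0.983, -0.011, 0.173]
ft_force: [0.1, 0.6, 0.5]
grip_width: 1.0
grasp_force: 0.0
```

>>> apply_moves(rows=[{"x": 3.4,"y": 0,"z": 9.4,"ax": 0,"ay": 0,"az": 0,"gripper": 0},{"x": 3.4,"y": 0,"z": 9.4,"ax": 0,"ay": 0,"az": 0,"gripper": 0},{"x": 0,"y": 0,"z": 0,"ax": 0,"ay": 0,"az": 0,"gripper": 0},{"x": 0,"y": 0,"z": 0,"ax": 0,"ay": 0,"az": 0,"gripper": 0}])

```text
clock: 36.72
position: [0.4024, 0.2691, 0.0101]
ee_rot: [0.055, 0.983, -0.011, 0.173]
ft_force: [0.1, 0.0, 0.8]
grip_width: 1.001
grasp_force: 0.0
```

```bash
python3 - <<'E'
from fit import *
gow((.405,.272,-.018),-6.3,-20); o=get_obs();print(np.array(o['joint_pos']).round(2),np.array(o['ft_force']).round(2))
w=snap('wrist','w22.png'); s=snap('scene','s22.png')
cv2.imwrite('pics/w22b.png',np.hstack([cv2.resize(w['color'][...,::-1],(467,350)),cv2.resize(s['color'][...,::-1][95:185,255:340],(331,350),interpolation=cv2.INTER_CUBIC)]))
E
```

```text
now [0.4024 0.2691 0.0101] z axis [ 0.339 -0.04  -0.94 ] shift [ 7.5  3.3 27.2] turn [-0.15 -0.04 -0.12]
[-1.17  0.11  0.27  2.26  0.46  0.64  0.2 ] [0.11 0.04 0.84]
```

View pics/w22b.png

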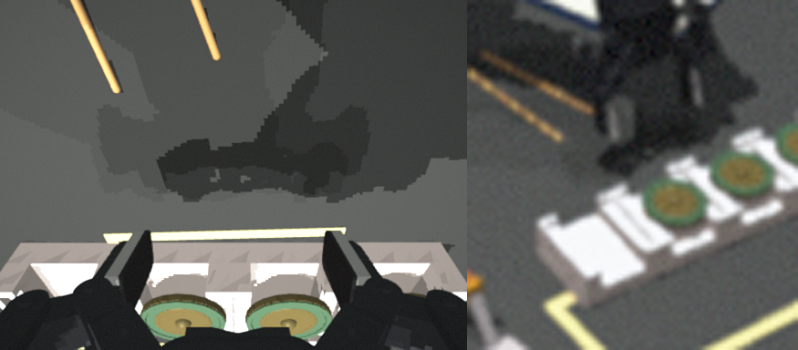

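The wrist view shows the open fingers, tips at (150,235) and (330,235), in front of the carrier and still too high. Descending in watched steps.

>>> apply_moves(rows=[{"x": 3.4,"y": 0,"z": 9.4,"ax": 0,"ay": 0,"az": 0,"gripper": 0},{"x": 3.4,"y": 0,"z": 9.4,"ax": 0,"ay": 0,"az": 0,"gripper": 0},{"x": 1.7,"y": 2,"z": 4.7,"ax": 0,"ay": 0,"az": 0,"gripper": 0},{"x": 0,"y": 0,"z": 0,"ax": 0,"ay": 0,"az": 0,"gripper": 0}])

```text
clock: 37.15
position: [0.402, 0.2721, -0.0147]
ee_rot: [0.055, 0.983, -0.01, 0.173]
ft_force: [-0.4, -0.4, 0.6]
grip_width: 0.996
grasp_force: 0.0
```

>>> apply_moves(rows=[{"x": 1.4,"y": 0,"z": 3.8,"ax": 0,"ay": 0,"az": 0,"gripper": 0},{"x": 0,"y": 0,"z": 0,"ax": 0,"ay": 0,"az": 0,"gripper": 0}])

```text
clock: 37.32
position: [0.4021, 0.2721, -0.0185]
ee_rot: [0.055, 0.983, -0.01, 0.173]
ft_force: [-0.1, -0.5, 0.1]
grip_width: 1.0
grasp_force: 0.0
```

>>> apply_moves(rows=[{"x": 1.4,"y": 0,"z": 3.8,"ax": 0,"ay": 0,"az": 0,"gripper": 0},{"x": 0,"y": 0,"z": 0,"ax": 0,"ay": 0,"az": 0,"gripper": 0}])

```text
clock: 37.48
position: [0.4019, 0.2719, -0.0229]
ee_rot: [0.055, 0.983, -0.01, 0.173]
ft_force: [-0.2, -0.2, -0.7]
grip_width: 0.999
grasp_force: 0.0
```

```bash
python3 - <<'E'
from fit import *
gow((.405,.272,-.028),-6.3,-20); o=get_obs();print(np.array(o['joint_pos']).round(2),np.array(o['ft_force']).round(2))
P,Q=pose()
c=(.4840,.2562); y=np.radians(-6.35)
print('carrier frame TCP', R.from_euler('z',-y).apply(P-[*c,0]).round(4))
E
```

```text
now [ 0.4019  0.2719 -0.0229] z axis [ 0.34  -0.038 -0.94 ] shift [-1.2  0.5  5.9] turn [-0.03 -0.   -0.05]
[-1.17  0.18  0.27  2.28  0.48  0.55  0.15] [-0.17 -0.2  -0.67]
carrier frame TCP [-0.0834  0.0065 -0.0229]
```

>>> apply_moves(rows=[{"x": 1.4,"y": 1,"z": 3.8,"ax": 0,"ay": 0,"az": 0,"gripper": 0},{"x": -9.4,"y": 0,"z": 3.4,"ax": 0,"ay": 0,"az": 0,"gripper": 0},{"x": -9.4,"y": 0,"z": 3.4,"ax": 0,"ay": 0,"az": 0,"gripper": 0},{"x": -9.4,"y": 0,"z": 3.4,"ax": 0,"ay": 0,"az": 0,"gripper": 0},{"x": 0,"y": 0,"z": 0,"ax": 0,"ay": 0,"az": 0,"gripper": 0}])

```text
clock: 37.9
position: [0.4333, 0.2694, -0.0264]
ee_rot: [0.055, 0.983, -0.01, 0.174]
ft_force: [-0.1, -0.5, -0.1]
grip_width: 1.003
grasp_force: 0.0
```

>>> apply_moves(rows=[{"x": -3.8,"y": 0,"z": 1.4,"ax": 0,"ay": 0,"az": 0,"gripper": 0},{"x": -3.8,"y": 0,"z": 1.4,"ax": 0,"ay": 0,"az": 0,"gripper": 0},{"x": -1.9,"y": 0,"z": 0.7,"ax": 0,"ay": 0,"az": 0,"gripper": 0},{"x": 0,"y": 0,"z": 0,"ax": 0,"ay": 0,"az": 0,"gripper": 0}])

```text
clock: 38.23
position: [0.4421, 0.2685, -0.0267]
ee_rot: [0.055, 0.983, -0.01, 0.173]
ft_force: [0.6, -0.2, 0.0]
grip_width: 0.998
grasp_force: 0.0
```

>>> apply_moves(rows=[{"x": -3.8,"y": 0,"z": 1.4,"ax": 0,"ay": 0,"az": 0,"gripper": 0},{"x": 0,"y": 0,"z": 0,"ax": 0,"ay": 0,"az": 0,"gripper": 0}])

```text
clock: 38.4
position: [0.4463, 0.2681, -0.0266]
ee_rot: [0.055, 0.983, -0.01, 0.174]
ft_force: [0.4, -0.5, -0.1]
grip_width: 1.002
grasp_force: 0.0
```

```bash
python3 - <<'E'
from carr import *
P,Q=pose(); print(P.round(4),Q.as_matrix()[:,2].round(3),np.array(get_obs()['ft_force']).round(2))
y=np.radians(-6.35); print('carrier frame TCP', R.from_euler('z',-y).apply(P-[.4840,.2562,0]).round(4))
s=snap('scene','s23.png');t=snap('top','t23.png'); bronze(t,(.037,),'t');bronze(s,(.037,),'s',(120,175))
E
```

```text
[ 0.4463  0.2681 -0.0266] [ 0.34  -0.038 -0.94 ] [ 0.4  -0.47 -0.1 ]
carrier frame TCP [-0.0388  0.0076 -0.0266]
t [113, 207, 18, 18, 249] (0.037, [0.4967, 0.3714])
t [137, 209, 18, 17, 245] (0.037, [0.4897, 0.2958])
t [161, 211, 18, 18, 241] (0.037, [0.4812, 0.2209])
s [334, 127, 16, 12, 137] (0.037, [0.4983, 0.368])
s [317, 134, 17, 12, 147] (0.037, [0.4908, 0.2922])
s [301, 140, 15, 14, 152] (0.037, [0.4821, 0.2183])
s [231, 155, 29, 20, 210] (0.037, [0.4187, -0.0196])
```

>>> apply_moves(rows=[{"x": -3.8,"y": 0,"z": 1.4,"ax": 0,"ay": 0,"az": 0,"gripper": 0},{"x": 0,"y": 0,"z": 0,"ax": 0,"ay": 0,"az": 0,"gripper": 0}])

```text
clock: 38.67
position: [0.45, 0.2676, -0.0268]
ee_rot: [0.054, 0.983, -0.01, 0.173]
ft_force: [-1.5, 0.5, -1.3]
grip_width: 1.0
grasp_force: 0.5
```

>>> apply_moves(rows=[{"x": -3.8,"y": 0,"z": 1.4,"ax": 0,"ay": 0,"az": 0,"gripper": 0},{"x": 0,"y": 0,"z": 0,"ax": 0,"ay": 0,"az": 0,"gripper": 0}])

```text
clock: 38.83
position: [0.454, 0.2672, -0.0268]
ee_rot: [0.055, 0.983, -0.01, 0.173]
ft_force: [-1.5, 1.4, -0.1]
grip_width: 0.999
grasp_force: 0.9
```

>>> apply_moves(rows=[{"x": -3.8,"y": 0,"z": 1.4,"ax": 0,"ay": 0,"az": 0,"gripper": 0},{"x": 0,"y": 0,"z": 0,"ax": 0,"ay": 0,"az": 0,"gripper": 0}])

```text
clock: 39.0
position: [0.4581, 0.2667, -0.0268]
ee_rot: [0.055, 0.983, -0.01, 0.173]
ft_force: [-1.3, 1.5, -0.6]
grip_width: 0.999
grasp_force: 0.9
```

```bash
python3 - <<'E'
from carr import *
P,Q=pose(); print(P.round(4),np.array(get_obs()['ft_force']).round(2))
t=snap('top','t24.png'); bronze(t,(.037,),'t')
E
```

```text
[ 0.4581  0.2667 -0.0268] [-1.26  1.48 -0.6 ]
t [113, 204, 19, 18, 249] (0.037, [0.5064, 0.3705])
t [137, 206, 18, 18, 244] (0.037, [0.4991, 0.2951])
t [161, 208, 18, 18, 241] (0.037, [0.4906, 0.2202])
```

>>> apply_moves(rows=[{"x": -5.6,"y": 0,"z": 2.05,"ax": -0.1,"ay": 0,"az": -0.26,"gripper": 0},{"x": -5.6,"y": 0,"z": 2.05,"ax": -0.1,"ay": 0,"az": -0.26,"gripper": 0},{"x": -5.6,"y": -0.1,"z": 2.05,"ax": -0.1,"ay": 0,"az": -0.26,"gripper": 0},{"x": -5.6,"y": -0.1,"z": 2.05,"ax": -0.1,"ay": 0,"az": -0.26,"gripper": 0},{"x": -5.6,"y": -0.2,"z": 2.05,"ax": -0.1,"ay": 0,"az": -0.26,"gripper": 0}])

```text
clock: 39.47
position: [0.4873, 0.2633, -0.027]
ee_rot: [0.042, 0.984, -0.007, 0.173]
ft_force: [-5.9, 0.1, 3.5]
grip_width: 1.002
grasp_force: 2.9
```

>>> apply_moves(rows=[{"x": -5.6,"y": -0.2,"z": 2.05,"ax": -0.1,"ay": 0,"az": -0.26,"gripper": 0},{"x": -5.6,"y": -0.3,"z": 2.05,"ax": -0.1,"ay": 0,"az": -0.26,"gripper": 0},{"x": -5.6,"y": -0.3,"z": 2.05,"ax": -0.1,"ay": 0,"az": -0.26,"gripper": 0},{"x": -5.6,"y": -0.3,"z": 2.05,"ax": 0,"ay": 0,"az": 0,"gripper": 0},{"x": 0,"y": 0,"z": 0,"ax": 0,"ay": 0,"az": 0,"gripper": 0}])

```text
clock: 39.88
position: [0.512, 0.26, -0.0268]
ee_rot: [0.036, 0.984, -0.006, 0.174]
ft_force: [-0.6, 0.0, -0.3]
grip_width: 0.998
grasp_force: 0.0
```

```bash
python3 - <<'E'
from outl import *
from carr import bronze
P,Q=pose(); print(P.round(4),Q.as_matrix()[:,2].round(3),np.degrees(np.arctan2(*(-Q.as_matrix()[1::-1,0]))).round(2),np.array(get_obs()['ft_force']).round(2))
t=snap('top','t25.png'); s=snap('scene','s25.png'); bronze(t,(.037,),'t')
print(fitbox([t],'rack',(.547,.249,-.075)),fitbox([s],'rack',(.547,.249,-.075)))
# known fixed outline from sight with rack gone
E
```

```text
[ 0.512   0.26   -0.0268] [ 0.342 -0.024 -0.94 ] -4.17 [-0.55  0.01 -0.35]
t [115, 189, 19, 17, 242] (0.037, [0.5557, 0.3652])
t [139, 190, 18, 17, 238] (0.037, [0.5516, 0.2899])
t [163, 191, 18, 17, 240] (0.037, [0.5464, 0.2148])
(array([ 0.54655208,  0.25351042, -0.07215278]), np.float64(0.08245878648355429)) (array([ 0.54644432,  0.24650876, -0.07422709]), np.float64(0.10108717905766958))
```

>>> apply_moves(rows=[{"x": -4.7,"y": -0.3,"z": 1.7,"ax": 0,"ay": 0,"az": 0,"gripper": 0},{"x": -4.7,"y": -0.3,"z": 1.7,"ax": 0,"ay": 0,"az": 0,"gripper": 0},{"x": -3.8,"y": -0.2,"z": 1.4,"ax": 0,"ay": 0,"az": 0,"gripper": 0},{"x": -1.9,"y": 0,"z": 0.7,"ax": 0,"ay": 0,"az": 0,"gripper": 0},{"x": 0,"y": 0,"z": 0,"ax": 0,"ay": 0,"az": 0,"gripper": 0}])

```text
clock: 40.4
position: [0.5274, 0.2583, -0.0269]
ee_rot: [0.035, 0.984, -0.006, 0.174]
ft_force: [-2.1, 0.4, 0.2]
grip_width: 1.0
grasp_force: 0.8
```

>>> apply_moves(rows=[{"x": 5,"y": 0,"z": -1.7,"ax": 0,"ay": 0,"az": 0,"gripper": 0},{"x": 15,"y": 0,"z": -5,"ax": 0,"ay": 0,"az": 0,"gripper": 0},{"x": 15,"y": 0,"z": -5,"ax": 0,"ay": 0,"az": 0,"gripper": 0},{"x": 0,"y": 0,"z": -30,"ax": 0,"ay": 0,"az": 0,"gripper": 0},{"x": 0,"y": 0,"z": -35,"ax": 0,"ay": 0,"az": 0,"gripper": 0}])

```text
clock: 40.82
position: [0.4663, 0.2611, 0.0319]
ee_rot: [0.035, 0.984, -0.008, 0.172]
ft_force: [0.6, 0.5, 0.5]
grip_width: 1.006
grasp_force: 0.0
```

>>> apply_moves(rows=[{"x": 0,"y": 0,"z": -35,"ax": 0,"ay": 5,"az": 0,"gripper": 0.3},{"x": 0,"y": 0,"z": -35,"ax": 0,"ay": 5,"az": 0,"gripper": 0.3},{"x": 0,"y": -30,"z": -35,"ax": 0,"ay": 5,"az": 0,"gripper": 0.3},{"x": 0,"y": -30,"z": -20,"ax": 0,"ay": 5,"az": 0,"gripper": 0.3},{"x": 0,"y": -30,"z": 0,"ax": 0,"ay": 0,"az": 0,"gripper": 0.3}])

```text
clock: 41.23
position: [0.4372, 0.1771, 0.1561]
ee_rot: [0.037, 0.999, 0.003, 0.001]
ft_force: [0.3, -1.4, 0.2]
grip_width: 0.696
grasp_force: 0.0
```

```bash
python3 - <<'E'
from outl import *
from carr import bronze
t=snap('top','t26.png'); s=snap('scene','s26.png'); bronze(t,(.037,),'t')
a=fitbox([t],'rack',(.562,.249,-.073));b=fitbox([s],'rack',(.562,.249,-.073));print(a,b)
for im,n in((t,'t'),(s,'s')):
    print(n,fitout([im],a[0],(.5623,.2455,-.0715)))
# scale bar
for c,n in((t,'t'),(s,'s')):
    im=c['color'].astype(int);m=((im.min(2)>150)).astype(np.uint8); m=cv2.morphologyEx(m,cv2.MORPH_CLOSE,np.ones((3,3)))
    k,l,st,ce=cv2.connectedComponentsWithStats(m); p=proj(c,[.646,-.012,.008])[0]; i=l[int(p[1]),int(p[0])] or l[int(p[1])+1,int(p[0])+1]
    r=cv2.minAreaRect(np.argwhere(l==i)[:,::-1].astype(np.float32)); q=np.array([onz(c,u,.008) for u in cv2.boxPoints(r)]); print(n,'bar',p.round(0),st[i],q[:,:2].round(4).tolist(),q.mean(0).round(4))
gow((.646,-.012,.15),0,0)
E
```

```text
t [162, 186, 19, 18, 246] (0.037, [0.5612, 0.2154])
(array([ 0.56535173,  0.25297883, -0.03679697]), np.float64(0.1162428067264515)) (array([ 0.5612017 ,  0.24778809, -0.07382031]), np.float64(0.061707985374835295))
t (array([ 0.56169181,  0.24635535, -0.07225954]), np.float64(0.6488100822466147))
s (array([ 0.56314025,  0.24414515, -0.07191758]), np.float64(0.21790637368636548))
t bar [243. 169.] [237 149  12  37 258] [[0.7123, 0.0073], [0.7149, -0.0186], [0.5937, -0.03], [0.5912, -0.0044]] [ 0.653  -0.0114  0.008 ]
s bar [286. 212.] [272 201  33  24 256] [[0.5978, -0.0351], [0.5869, -0.0044], [0.7137, 0.0064], [0.7226, -0.023]] [ 0.6553 -0.014   0.008 ]
 now [0.4354 0.1727 0.1521] z axis [ 0.002  0.001 -1.   ] shift [-224.7 -167.3    2.4] turn [ 0.05  0.12 -4.58]
```

The carrier now lies in the outline: the scene fit gives (0.561,0.248), -4.2° against the outline at (0.563,0.244), -4.1°. Next is the scale bar, at about (0.654,-0.0125), yaw 5.4°.

>>> apply_moves(rows=[{"x": 0,"y": 0,"z": 0,"ax": 0,"ay": 0,"az": -4.9,"gripper": 0.45},{"x": -25,"y": -25.6,"z": 0,"ax": 0,"ay": 0,"az": -4.9,"gripper": 0.45},{"x": -25,"y": -25.6,"z": 0,"ax": 0,"ay": 0,"az": 0,"gripper": 0.45},{"x": -25,"y": -25.6,"z": 0,"ax": 0,"ay": 0,"az": 0,"gripper": 0.45},{"x": -25,"y": -25.6,"z": 0,"ax": 0,"ay": 0,"az": 0,"gripper": 0.45}])

```text
clock: 41.75
position: [0.5422, 0.0827, 0.1508]
ee_rot: [-0.05, 0.999, 0.0, 0.0]
ft_force: [0.6, 0.6, 0.7]
grip_width: 0.547
grasp_force: 0.0
```

>>> apply_moves(rows=[{"x": -25,"y": -25.6,"z": 0,"ax": 0,"ay": 0,"az": 0,"gripper": 0.45},{"x": -25,"y": -25.6,"z": 0,"ax": 0,"ay": 0,"az": 0,"gripper": 0.45},{"x": -25,"y": -25.6,"z": 0,"ax": 0,"ay": 0,"az": 0,"gripper": 0.45},{"x": -20,"y": -20,"z": 0,"ax": 0,"ay": 0,"az": 0,"gripper": 0.45},{"x": 0,"y": 0,"z": 0,"ax": 0,"ay": 0,"az": 0,"gripper": 0.45}])

```text
clock: 42.17
position: [0.6476, -0.0086, 0.1497]
ee_rot: [-0.047, 0.999, -0.002, 0.0]
ft_force: [0.5, -0.6, 1.0]
grip_width: 0.549
grasp_force: 0.0
```

```bash
python3 - <<'E'
from outl import *
gow((.654,-.0125,.08),5.4,0)
c=snap('wrist','w27.png'); im=c['color'].astype(int); m=((im.min(2)>150)).astype(np.uint8); m=cv2.morphologyEx(m,cv2.MORPH_CLOSE,np.ones((9,9)))
k,l,st,ce=cv2.connectedComponentsWithStats(m)
for i in range(1,k):
    if st[i,4]>500:
        q=np.array([onz(c,u,.008) for u in cv2.boxPoints(cv2.minAreaRect(np.argwhere(l==i)[:,::-1].astype(np.float32)))]); print(st[i],q[:,:2].round(4).tolist(),q.mean(0).round(4))
print(proj(c,[[.594,-.03,.008],[.591,-.004,.008],[.713,.007,.008]]).round(0))
t=snap('top','t27.png');x=fitbox([t],'rack',(.562,.248,-.073));print('carrier',x,fitout([t],x[0],(.5623,.2455,-.0715)))
E
```

```text
now [ 0.6476 -0.0086  0.1497] z axis [ 0.    -0.004 -1.   ] shift [-6.  -4.2 69.7] turn [-0.21  0.   -0.03]
[   0    0   61   34 1918] [[0.5255, -0.2398], [0.5208, -0.1899], [0.5462, -0.1925], [0.551, -0.2439]] [ 0.5359 -0.2166  0.008 ]
[  81    0   59   41 2202] [[0.5192, -0.1725], [0.5147, -0.1244], [0.5454, -0.1252], [0.55, -0.175]] [ 0.5323 -0.1493  0.008 ]
[ 270    0   44   80 3268] [[0.5666, -0.0098], [0.5039, -0.0149], [0.5013, 0.0198], [0.5638, 0.0274]] [0.5339 0.0056 0.008 ]
[ 337    0  116  148 2871] [[0.6139, 0.058], [0.4834, 0.0668], [0.4908, 0.1348], [0.6248, 0.1367]] [0.5532 0.0991 0.008 ]
[ 386   19   89  112 6207] [[0.5957, 0.1008], [0.5059, 0.1076], [0.5142, 0.1613], [0.6064, 0.1602]] [0.5555 0.1325 0.008 ]
[ 459   36   53  109 3219] [[0.5168, 0.1478], [0.5126, 0.192], [0.6033, 0.2236], [0.6079, 0.1747]] [0.5601 0.1845 0.008 ]
[ 244  108   28  120 2514] [[0.5939, -0.0306], [0.5915, -0.006], [0.711, 0.0065], [0.7137, -0.0213]] [ 0.6525 -0.0129  0.008 ]
[ 276  252   45   81 1322] [[0.7469, 0.0092], [0.7362, 0.0487], [0.8398, 0.0775], [0.8524, 0.0344]] [0.7938 0.0424 0.008 ]
[ 428  266   59   57 1557] [[0.7591, 0.181], [0.7259, 0.2271], [0.7802, 0.2676], [0.8167, 0.2202]] [0.7705 0.224  0.008 ]
[ 199  315   50   43 1431] [[0.8442, -0.0715], [0.8138, -0.0168], [0.8622, 0.0019], [0.8951, -0.0548]] [ 0.8538 -0.0353  0.008 ]
[[245. 108.]
 [273. 108.]
 [271. 229.]]
carrier (array([ 0.56776231,  0.24649063, -0.07146907]), np.float64(0.10001058339716969)) (array([ 0.56180511,  0.24579401, -0.07390456]), np.float64(0.5559002576531726))
```

>>> apply_moves(rows=[{"x": -2.5,"y": -2.1,"z": 30,"ax": -0.2,"ay": 0,"az": 0,"gripper": 0.45},{"x": -2.4,"y": -2.1,"z": 35,"ax": 0,"ay": 0,"az": 0,"gripper": 0.45},{"x": 0,"y": 0,"z": 35,"ax": 0,"ay": 0,"az": 0,"gripper": 0.45},{"x": 0,"y": 0,"z": 30,"ax": 0,"ay": 0,"az": 0,"gripper": 0.45},{"x": 0,"y": 0,"z": 20,"ax": 0,"ay": 0,"az": 0,"gripper": 0.45}])

```text
clock: 42.68
position: [0.6483, -0.0046, -0.0024]
ee_rot: [-0.05, 0.999, 0.002, -0.002]
ft_force: [-0.1, -0.1, 0.0]
grip_width: 0.551
grasp_force: 0.0
```

>>> apply_moves(rows=[{"x": 0,"y": 0,"z": 8,"ax": 0,"ay": 0,"az": 0,"gripper": 0.45},{"x": 0,"y": 0,"z": 0,"ax": 0,"ay": 0,"az": 0,"gripper": 0.45},{"x": 0,"y": 0,"z": 0,"ax": 0,"ay": 0,"az": 0,"gripper": 0.45}])

```text
clock: 42.93
position: [0.651, -0.0058, -0.0061]
ee_rot: [-0.05, 0.999, 0.002, 0.0]
ft_force: [0.3, -0.3, 1.5]
grip_width: 0.55
grasp_force: 0.0
```

```bash
python3 - <<'E'
from h import *
gow((.6525,-.0129,-.017),5.5,0)
E
```

```text
now [ 0.651  -0.0058 -0.0061] z axis [ 0.001  0.004 -1.   ] shift [-0.8 -7.2 10.9] turn [0.24 0.05 0.23]
```

>>> apply_moves(rows=[{"x": 0,"y": -7,"z": 0,"ax": 0.2,"ay": 0,"az": 0,"gripper": 0.45},{"x": 0,"y": 0,"z": 6,"ax": 0,"ay": 0,"az": 0,"gripper": 0.45},{"x": 0,"y": 0,"z": 0,"ax": 0,"ay": 0,"az": 0,"gripper": 0.45}])

```text
clock: 43.18
position: [0.6518, -0.0143, -0.0128]
ee_rot: [-0.049, 0.999, 0.0, 0.001]
ft_force: [-0.2, 0.6, -0.6]
grip_width: 0.551
grasp_force: 0.0
```

>>> apply_moves(rows=[{"x": 0,"y": 0,"z": 4,"ax": 0,"ay": 0,"az": 0,"gripper": 0.45},{"x": 0,"y": 0,"z": 0,"ax": 0,"ay": 0,"az": 0,"gripper": 0.45}])

```text
clock: 43.35
position: [0.6512, -0.0135, -0.0176]
ee_rot: [-0.049, 0.999, 0.0, -0.0]
ft_force: [0.0, -0.8, -0.1]
grip_width: 0.551
grasp_force: 0.0
```

>>> apply_moves(rows=[{"x": 0,"y": 0,"z": 3,"ax": 0,"ay": 0,"az": 0,"gripper": 0.45},{"x": 0,"y": 0,"z": 0,"ax": 0,"ay": 0,"az": 0,"gripper": 0.45}])

```text
clock: 43.52
position: [0.6512, -0.0135, -0.0207]
ee_rot: [-0.05, 0.999, 0.0, -0.0]
ft_force: [-0.5, -1.4, 0.3]
grip_width: 0.548
grasp_force: 0.0
```

```bash
python3 - <<'E'
from h import *
gow((.6525,-.0129,-.019),5.5,0); print(np.array(get_obs()['ft_force']).round(2))
c=snap('wrist','w28.png'); im=c['color'].astype(int)
# tip rows: dark fingers columns/rows
g=im.max(2)
for v in range(215,300,6): print(v,''.join('W' if im[v,u].min()>150 else ('#' if g[v,u]<38 else ('+' if g[v,u]<75 else '.')) for u in range(150,372,3)))
E
```

```text
now [ 0.6512 -0.0135 -0.0207] z axis [-0.001  0.001 -1.   ] shift [-1.4  0.5 -1.7] turn [ 0.04 -0.03  0.18]
[-0.48 -1.35  0.32]
215 +++++++++++++++++++++++++++++.W#####+#WWWWWWWWWW+++++++++++++++++++++++...
221 ++++++++++++++++++++++++++++++W#######WWWWWWWWWW#++++++++++#++++++++++++++
227 ++++++++++++++++++++++++++++++WWWWWWWWWWWWWWWWWW#++++++++##+##+####+####+#
233 ++++++++++++++++++++++++++++++WWWWWWWWWWWWWWWWWW##########++#+++###+######
239 ++++++++++++++++++########++++WWWWWWWWWWWWWWWWWW########################+#
245 +++++++++++####....###########WWWWWWWWWW....++..########...+#############+
251 +++++++++++###....############..........######..########+...##############
257 ++++++++++###+...+############..........######..#########....############+
263 +++++++++###+....#############.........+######.+#########+...+###########+
269 ++++++++##++....##############.................+##########+...+###++++++++
275 +++++++####....+##############.................+###########....+####++++++
281 ++++++####+....###############.................+###########+....#####+++++
287 +++++#######...#########+++###.#######.........#####+#######..+########+++
293 ++###########..#####++#+++++++.#######.........##+##+#######.+###########+
299 +###################++++++++++.+######.........#+###++####################
```

>>> apply_moves(rows=[{"x": -1,"y": 0.5,"z": 0,"ax": 0,"ay": 0,"az": 0,"gripper": 0.6},{"x": 0,"y": 0,"z": 0,"ax": 0,"ay": 0,"az": 0,"gripper": 0.8},{"x": 0,"y": 0,"z": 0,"ax": 0,"ay": 0,"az": 0,"gripper": 1},{"x": 0,"y": 0,"z": 0,"ax": 0,"ay": 0,"az": 0,"gripper": 1},{"x": 0,"y": 0,"z": 0,"ax": 0,"ay": 0,"az": 0,"gripper": 1}], newtons=40)

```text
clock: 43.98
position: [0.6527, -0.0128, -0.0198]
ee_rot: [-0.05, 0.999, 0.0, 0.0]
ft_force: [-0.0, -0.1, 2.7]
grip_width: 0.269
grasp_force: 39.5
```

>>> apply_moves(rows=[{"x": 0,"y": 0,"z": 0,"ax": 0,"ay": 0,"az": 0,"gripper": 1},{"x": 0,"y": 0,"z": 0,"ax": 0,"ay": 0,"az": 0,"gripper": 1}])

```text
clock: 44.15
position: [0.6528, -0.0129, -0.0198]
ee_rot: [-0.05, 0.999, 0.0, 0.0]
ft_force: [-0.2, 0.2, 3.7]
grip_width: 0.269
grasp_force: 39.6
```

The bar is gripped (22.9 mm, 39.6 N). Lifting, carrying and turning it.

>>> apply_moves(rows=[{"x": 0,"y": 0,"z": -10,"ax": 0,"ay": 0,"az": 0,"gripper": 1},{"x": 0,"y": 0,"z": -25,"ax": 0,"ay": 0,"az": 0,"gripper": 1},{"x": 0,"y": 0,"z": -35,"ax": 0,"ay": 0,"az": 0,"gripper": 1},{"x": 5,"y": 9,"z": -30,"ax": 0,"ay": 0,"az": 0,"gripper": 1},{"x": 10,"y": 18,"z": -20,"ax": 0,"ay": 0,"az": 0,"gripper": 1}])

```text
clock: 44.57
position: [0.6361, 0.0091, 0.1035]
ee_rot: [-0.047, 0.999, -0.001, 0.002]
ft_force: [-0.1, -0.0, 0.1]
grip_width: 0.276
grasp_force: 39.3
```

>>> apply_moves(rows=[{"x": 14.4,"y": 25.6,"z": 0,"ax": 0,"ay": 0,"az": 0,"gripper": 1},{"x": 14.4,"y": 25.6,"z": 0,"ax": 0,"ay": 0,"az": 0,"gripper": 1},{"x": 14.4,"y": 25.6,"z": 0,"ax": 0,"ay": 0,"az": 0,"gripper": 1},{"x": 14.4,"y": 25.6,"z": 0,"ax": 0,"ay": 0,"az": 0,"gripper": 1},{"x": 14.4,"y": 25.6,"z": 0,"ax": 0,"ay": 0,"az": 0,"gripper": 1}])

```text
clock: 44.98
position: [0.5493, 0.1331, 0.1003]
ee_rot: [-0.049, 0.999, 0.0, -0.0]
ft_force: [0.7, 0.5, -0.6]
grip_width: 0.275
grasp_force: 39.3
```

>>> apply_moves(rows=[{"x": 14.4,"y": 25.6,"z": 0,"ax": 0,"ay": 0,"az": 0,"gripper": 1},{"x": 14.4,"y": 25.6,"z": 0,"ax": 0,"ay": 0,"az": 0,"gripper": 1},{"x": 14.4,"y": 25.6,"z": 0,"ax": 0,"ay": 0,"az": 0,"gripper": 1},{"x": 14.4,"y": 25.6,"z": 0,"ax": 0,"ay": 0,"az": 0,"gripper": 1},{"x": 14.4,"y": 25.6,"z": 0,"ax": 0,"ay": 0,"az": 0,"gripper": 1}])

```text
clock: 45.4
position: [0.4652, 0.2533, 0.1004]
ee_rot: [-0.049, 0.999, 0.0, 0.0]
ft_force: [-0.0, 0.3, -0.4]
grip_width: 0.277
grasp_force: 39.3
```

>>> apply_moves(rows=[{"x": 0,"y": 0,"z": 0,"ax": 0,"ay": 0,"az": 7,"gripper": 1},{"x": 0,"y": 0,"z": 0,"ax": 0,"ay": 0,"az": 7,"gripper": 1},{"x": 0,"y": 0,"z": 0,"ax": 0,"ay": 0,"az": 7,"gripper": 1},{"x": 0,"y": 0,"z": 0,"ax": 0,"ay": 0,"az": 7,"gripper": 1},{"x": 0,"y": 0,"z": 0,"ax": 0,"ay": 0,"az": 7,"gripper": 1}])

```text
clock: 45.82
position: [0.4661, 0.2523, 0.1003]
ee_rot: [0.256, 0.967, 0.0, -0.0]
ft_force: [0.0, 0.5, -0.0]
grip_width: 0.273
grasp_force: 39.3
```

>>> apply_moves(rows=[{"x": 0,"y": 0,"z": 0,"ax": 0,"ay": 0,"az": 7,"gripper": 1},{"x": 0,"y": 0,"z": 0,"ax": 0,"ay": 0,"az": 7,"gripper": 1},{"x": 0,"y": 0,"z": 0,"ax": 0,"ay": 0,"az": 7,"gripper": 1},{"x": 0,"y": 0,"z": 0,"ax": 0,"ay": 0,"az": 7,"gripper": 1},{"x": 0,"y": 0,"z": 0,"ax": 0,"ay": 0,"az": 7,"gripper": 1}])

```text
clock: 46.23
position: [0.4661, 0.2522, 0.1003]
ee_rot: [0.535, 0.845, 0.0, -0.0]
ft_force: [-0.2, 0.3, -0.8]
grip_width: 0.272
grasp_force: 39.3
```

>>> apply_moves(rows=[{"x": 0,"y": 0,"z": 0,"ax": 0,"ay": 0,"az": 7,"gripper": 1},{"x": 0,"y": 0,"z": 0,"ax": 0,"ay": 0,"az": 7,"gripper": 1},{"x": 0,"y": 0,"z": 0,"ax": 0,"ay": 0,"az": 7,"gripper": 1},{"x": 0,"y": 0,"z": 0,"ax": 0,"ay": 0,"az": 7,"gripper": 1},{"x": 0,"y": 0,"z": 0,"ax": 0,"ay": 0,"az": 0,"gripper": 1}])

```text
clock: 46.65
position: [0.4661, 0.2523, 0.1003]
ee_rot: [0.724, 0.69, 0.0, -0.0]
ft_force: [0.0, 0.2, 0.6]
grip_width: 0.275
grasp_force: 39.3
```

```bash
python3 - <<'E'
from h import *
gow((.4677,.2518,-.0198),-94.1,0); o=get_obs();print(np.array(o['joint_pos']).round(2),o['grip_width'],o['grasp_force'],o['ft_force'])
t=snap('top','t29.png');s=snap('scene','s29.png');w=snap('wrist','w29.png')
E
```

```text
now [0.4661 0.2523 0.1003] z axis [-0.  0. -1.] shift [ -0.5   1.6 120.1] turn [-0.01 -0.02  1.41]
[-1.11  0.23  0.6   1.87 -0.15  1.08 -0.5 ] 0.2750845332523674 39.29345726966858 [0.03618273 0.2230228  0.62849017]
```

>>> apply_moves(rows=[{"x": 0,"y": 1.6,"z": 25,"ax": 0,"ay": 0,"az": 1.4,"gripper": 1},{"x": 0,"y": 0,"z": 35,"ax": 0,"ay": 0,"az": 0,"gripper": 1},{"x": 0,"y": 0,"z": 30,"ax": 0,"ay": 0,"az": 0,"gripper": 1},{"x": 0,"y": 0,"z": 15,"ax": 0,"ay": 0,"az": 0,"gripper": 1},{"x": 0,"y": 0,"z": 7,"ax": 0,"ay": 0,"az": 0,"gripper": 1}])

```text
clock: 47.22
position: [0.4663, 0.2517, -0.0144]
ee_rot: [0.729, 0.685, -0.002, -0.0]
ft_force: [0.6, 0.4, -0.2]
grip_width: 0.274
grasp_force: 39.3
```

>>> apply_moves(rows=[{"x": 0,"y": 0,"z": 3,"ax": 0,"ay": 0,"az": 0,"gripper": 1},{"x": 0,"y": 0,"z": 0,"ax": 0,"ay": 0,"az": 0,"gripper": 1},{"x": 0,"y": 0,"z": 0,"ax": 0,"ay": 0,"az": 0,"gripper": 1}])

```text
clock: 47.47
position: [0.4686, 0.2532, -0.0139]
ee_rot: [0.729, 0.684, 0.001, -0.0]
ft_force: [0.2, -1.1, -0.5]
grip_width: 0.269
grasp_force: 39.3
```

```bash
python3 - <<'E'
from h import *
gow((.4677,.2518,-.0198),-94.1,0); print(get_obs()['ft_force'])
E
```

```text
now [ 0.4686  0.2532 -0.0139] z axis [ 0.001  0.002 -1.   ] shift [-1.4 -0.8  5.9] turn [ 0.07 -0.1   0.42]
[ 0.15044739 -1.09048396 -0.45732254]
```

>>> apply_moves(rows=[{"x": -1,"y": -0.5,"z": 3,"ax": 0,"ay": 0,"az": 0.4,"gripper": 1},{"x": 0,"y": 0,"z": 2.5,"ax": 0,"ay": 0,"az": 0,"gripper": 1},{"x": 0,"y": 0,"z": 0,"ax": 0,"ay": 0,"az": 0,"gripper": 1},{"x": 0,"y": 0,"z": 0,"ax": 0,"ay": 0,"az": 0,"gripper": 1}])

```text
clock: 47.8
position: [0.4677, 0.2521, -0.0199]
ee_rot: [0.732, 0.681, 0.001, -0.0]
ft_force: [1.5, -0.5, 3.5]
grip_width: 0.271
grasp_force: 39.7
```

>>> apply_moves(rows=[{"x": 0,"y": 0,"z": 0,"ax": 0,"ay": 0,"az": 0,"gripper": 0.65},{"x": 0,"y": 0,"z": 0,"ax": 0,"ay": 0,"az": 0,"gripper": 0.5},{"x": 0,"y": 0,"z": 0,"ax": 0,"ay": 0,"az": 0,"gripper": 0.5},{"x": 0,"y": 0,"z": 0,"ax": 0,"ay": 0,"az": 0,"gripper": 0.5}])

```text
clock: 48.13
position: [0.4671, 0.2517, -0.0206]
ee_rot: [0.732, 0.681, 0.0, -0.0]
ft_force: [-0.1, 0.7, 0.4]
grip_width: 0.505
grasp_force: 0.0
```

>>> apply_moves(rows=[{"x": 0,"y": 0,"z": -10,"ax": 0,"ay": 0,"az": 0,"gripper": 0.5},{"x": 0,"y": 0,"z": -30,"ax": 0,"ay": 0,"az": 0,"gripper": 0.5},{"x": 0,"y": 0,"z": -40,"ax": 0,"ay": 0,"az": 0,"gripper": 0.5},{"x": 0,"y": 0,"z": -40,"ax": 0,"ay": 0,"az": 0,"gripper": 0.5},{"x": 0,"y": 0,"z": -40,"ax": 0,"ay": 0,"az": 0,"gripper": 0.5}])

```text
clock: 48.55
position: [0.4671, 0.2509, 0.1419]
ee_rot: [0.732, 0.681, 0.0, -0.0]
ft_force: [0.8, 0.5, 1.3]
grip_width: 0.495
grasp_force: 0.0
```

>>> apply_moves(rows=[{"x": -35,"y": 0,"z": -10,"ax": 0,"ay": 0,"az": 0,"gripper": 0.5},{"x": -35,"y": 0,"z": 0,"ax": 0,"ay": 0,"az": 0,"gripper": 0.5},{"x": -35,"y": 0,"z": 0,"ax": 0,"ay": 0,"az": 0,"gripper": 0.5},{"x": -35,"y": 0,"z": 0,"ax": 0,"ay": 0,"az": 0,"gripper": 0.5},{"x": -35,"y": 0,"z": 0,"ax": 0,"ay": 0,"az": 0,"gripper": 0.5}])

```text
clock: 48.97
position: [0.4542, 0.0754, 0.15]
ee_rot: [0.732, 0.681, 0.001, -0.0]
ft_force: [1.9, -0.1, 0.1]
grip_width: 0.505
grasp_force: 0.0
```

>>> apply_moves(rows=[{"x": -35,"y": 0,"z": 0,"ax": 0,"ay": 0,"az": 0,"gripper": 0.5},{"x": -35,"y": 0,"z": 0,"ax": 0,"ay": 0,"az": 0,"gripper": 0.5},{"x": -35,"y": 0,"z": 0,"ax": 0,"ay": 0,"az": 0,"gripper": 0.5},{"x": -35,"y": 0,"z": 0,"ax": 0,"ay": 0,"az": 0,"gripper": 0.5},{"x": 0,"y": 0,"z": 0,"ax": 0,"ay": 0,"az": 0,"gripper": 0.5}])

```text
clock: 49.38
position: [0.4437, -0.0691, 0.15]
ee_rot: [0.735, 0.678, 0.001, -0.0]
ft_force: [0.2, -0.8, 0.6]
grip_width: 0.501
grasp_force: 0.0
```

```bash
python3 - <<'E'
from outl import *
from carr import bronze
print(pose()[0].round(3)); t=snap('top','t30.png'); s=snap('scene','s30.png'); bronze(t,(.039,),'t',(150,260)); bronze(s,(.039,),'s',(120,200))
for c,n in((t,'t'),(s,'s')):
    x=fitbox([c],'carrier',(.563,.247,-.073)); o=fitout([c],x[0],(.5623,.2455,-.0715)); print(n,'carrier',x[0].round(4),round(x[1],3),'outline',o[0].round(4),round(o[1],3))
    d=R.from_euler('z',-o[0][2]).apply([*(x[0][:2]-o[0][:2]),0]); print('  in outline mm',(d*1000).round(1),np.degrees(x[0][2]-o[0][2]).round(2))
    im=c['color'].astype(int);m=((im.min(2)>150)&(im.max(2)-im.min(2)<35)).astype(np.uint8); m=cv2.morphologyEx(m,cv2.MORPH_CLOSE,np.ones((3,3)))
    k,l,st,ce=cv2.connectedComponentsWithStats(m)
    for i in range(1,k):
        p=onz(c,ce[i],.008)
        if st[i,4]>40 and np.hypot(p[0]-.468,p[1]-.252)<.06:
            q=np.array([onz(c,u,.008) for u in cv2.boxPoints(cv2.minAreaRect(np.argwhere(l==i)[:,::-1].astype(np.float32)))]); print('  bar',st[i],[(R.from_euler('z',-o[0][2]).apply([*(u[:2]-o[0][:2]),0])[:2]*1000).round(0).tolist() for u in q])
    # tape visible in small rectangle, in outline frame
    tm=tapemask(c); P=[(R.from_euler('z',-o[0][2]).apply(onz(c,(u,v),0)-[*o[0][:2],0])*1000) for v,u in np.argwhere(tm)]
    P=np.array([p for p in P if -150<p[0]<-70 and abs(p[1])<110]); print('  small tape x',np.percentile(P[:,0],[2,50,98]).round(0),'y',np.percentile(P[:,1],[2,98]).round(0), 'front strip y',P[P[:,0]<-118][:,1].min().round(0),P[P[:,0]<-118][:,1].max().round(0),'side x>-115:',P[P[:,0]>-112][:,1].round(0)[:12])
E
```

```text
[ 0.444 -0.069  0.15 ]
t [116, 184, 18, 17, 242] (0.039, [0.5713, 0.3646])
t [139, 185, 18, 17, 239] (0.039, [0.5669, 0.2895])
t [163, 186, 18, 17, 238] (0.039, [0.5614, 0.214])
t [244, 221, 15, 39, 316] (0.039, [0.3907, -0.0386])
t [290, 235, 7, 25, 110] (0.039, [0.3798, -0.1635])
s [348, 138, 16, 13, 144] (0.039, [0.5749, 0.3605])
s [331, 146, 17, 14, 158] (0.039, [0.5712, 0.2846])
s [232, 150, 28, 25, 295] (0.039, [0.4159, -0.0123])
s [314, 154, 17, 14, 162] (0.039, [0.5658, 0.2101])
s [274, 167, 24, 26, 136] (0.039, [0.5412, 0.056])
t carrier [ 0.5659  0.2498 -0.0683] 0.407 outline [ 0.5623  0.2461 -0.0685] 0.349
  in outline mm [3.3 3.9 0. ] 0.01
  bar [143 221  38   9 265] [[-85.0, 59.0], [-80.0, -59.0], [-105.0, -61.0], [-111.0, 57.0]]
  small tape x [-133. -124.  -72.] y [-85.  88.] front strip y -83.0 87.0 side x>-115: [ 89.  85.  82.  79.  76.  88.  85.  82.  79. -41.  88.  85.]
s carrier [ 0.5615  0.2505 -0.0646] 0.479 outline [ 0.5634  0.2447 -0.0688] 0.192
  in outline mm [-2.2  5.7  0. ] 0.24
  small tape x [-136. -123.  -71.] y [-88.  88.] front strip y -88.0 88.0 side x>-115: [86. 90. 77. 80. 83. 86. 89. 73. 76. 79. 83. 86.]
```

The checks pass:
- **Carrier:** about 3–6 mm off the outline's centre (15 mm margin), within 0.3° of square, mirrors still seated in their bays.
- **Bar:** inside its rectangle.
- **Spatula:** seen lying in its rest after release.
- **Arm:** clear of everything.

Handing in.

```bash
python3 -c "
from workcell import *
print(hand_in())"
```

```text
the job is handed in; nothing more can be done
None
```

I handed the job in at about 49 s of robot time. All three mirrors are in the carrier, which sits square inside the outline. The scale bar is in its small rectangle, and the spatula is back in its rest. No verdict came back, and I didn't separately check that the other bench items were undisturbed.

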